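Gauge, box and stack the fittings

ROBOT

A 6-joint arm with a two-finger parallel gripper is mounted at the origin on a cart in front of the work surface, level with it; the furniture and walls round the work are solid. World frame = base frame: x ahead of the robot, y to its left, z up, the work surface at z = 0. Lengths are in m, angles in rad, forces in N, time in s.
With the tool pointing down it reaches from about 0.225 to 0.725 m from the base axis. Payload 3.1 kg.
Tool frame: the origin (TCP) lies on the mounting face of the last link; the fingertips stand 173 mm ahead of it and the grasp point (between the pads) lies 155 mm ahead of it; z points along the fingers, y is the direction in which the jaws open and shut (so a half turn about z gives the same grasp; the last joint's range is limited). The gripper opens to 85 mm and grips with 20 to 120 N. Pads are 22 mm wide; open, the fingers measure 114 mm over their backs; the gripper's body (76 mm by 85 mm) begins 54 mm behind the grasp point. The pads swing forward as they close: fully open they stand 13 mm farther back than shut.
Start: joints at [1.054, 0.048, 0.099, 1.622, 0, 1.443], TCP at [0.199, 0.486, 0.405] pointing down, gripper open.
Joint ranges: [-2.91, 2.91], [-0.99, 1.94], [-1.21, 1.42], [-2.12, 2.29], [-1.49, 1.47], [-3.14, 3.14]. Speed limits (rad/s): [2.79, 2.79, 3.14, 3.14, 3.14, 3.14].

INTERFACE

Orientations are given as a 3x3 rotation matrix whose columns are the frame's x, y, z axes.
In Python, from cell import arm gives the robot as it stands.
- The arm moves only by the tool jog_arm, never from a script. Its argument "commands" is a list that holds one entry, the list of rows, each a list of 7 numbers: the shift along the tool's x, y, z in m, then the turn, a rotation vector about the tool's x, y, z in rad, then the opening in per cent of the stroke, from 0 (shut) to 100 (fully open). A call has exactly 8 rows; each row is the pose to reach, as a shift and turn from the pose measured when the call began, along the tool's axes at that moment; what a row does not reach only later rows make up. A row lasts 1/10 s, in which the tool goes at most 50 mm and 8.59 degrees, less where a joint would pass 70% of its speed; a pose out of reach is approached as far as the arm can. A call with a gripper value outside its range is refused whole. The fingers move at their own pace and stop on an object; "squeeze" is the grip in N (left out, the last holds). Time passes only in rows, so rows that repeat a pose let the fingers close, or fill a call up. It gives the time, the measured TCP pose, the force and the opening at its end, in the units of the state.
- arm.state(): the state, without advancing time (a new reading comes with each control period).
- arm.snapshot(name): name is "scene" or "top" or "wrist"; returns a dict with "pixels" (400x640x3 uint8, red, green, blue), "camera_matrix" (3x3 intrinsics, pixels), "k1" (the pictures are not rectified: a ray, as slopes to the right and down, at radius r is drawn at 1 + k1 r^2 times it, then the intrinsics apply), "T" (4x4, takes a point from camera to world coordinates). Camera axes: x right, y down, z forward; pixel columns grow to the right and rows downward; lengths in m; the calibration is good to about 2 mm. A picture is of the moment at which its call begins. There is no depth.
- arm.job_done(): hands the job in, once; it reports no verdict.
Trained networks look in the newest picture that a camera, given by its name, has taken for a name from the list of things; names that differ only in an ending like _2 or _b are one class to them, and where a whole thing is asked for, a point or a joint stands for the part that bears it (a point fixed in the world has none). Each returns a list of dicts, best first, with "score" (0 to 1); they miss things now and then, are a little off and sometimes report something else, mostly with a low value. They report only what shows in the picture. A call takes as long as a camera call. They do not tell look-alikes from the thing itself.
- arm.silhouettes(name, camera): "pixels" (400x640 bool, what is visible of it) and "pixel" ([column, row] in pixels, amid what is visible of it).
- arm.pinpoint(name, camera): "pixel" ([column, row] in pixels: a listed point, or the origin of a listed thing).
The state is a dict: "time": time; "joints": joint angles; "dq": joint speeds; "effort": joint torques, N m; "ee_pos": TCP position; "orientation": TCP orientation; "ft_force": force on the tool from outside, world axes, zero at the start; "moment": the same for the moment, N m; "grip_width": finger opening in m.
Only numpy, scipy, OpenCV 4.12 (cv2) and the standard library are available. Lean on these libraries where they do the work, as an engineer would, in place of code of your own. Each camera call takes 0.05 s, during which the arm holds its last target.

TASK

Check the height of any one of the brass fittings with the bridge gauge: stand the gauge on the bench astride it so that the foot rests on top of the fitting, leave it there a couple of seconds to read, and put the gauge back on its cork mat. Put all the brass fittings into the leftmost tote and all the steel nuts into another, then stack the tote of nuts on the tote of fittings and cap it with the empty one to keep the dust out, each turned so that it stands squarely on the ledges of the tote below and does not drop in and nest on the parts. Leave the spray can, calculator and tape roll alone.

Things in the scene. Friction and masses are not known exactly. Their poses are not given: they have to be found in the camera images.
- tote_a_mid (a point): empty grey stack-nest tote, 210 x 66 x 56 mm, 0.2 kg, leftmost of three: bottom of the stack. Point: its centre, 28 mm above its underside. x along the length to the end stepped in at the MIDDLE (blank card on the rim); the -x end is stepped in at both CORNERS; z up. Grip it across its width: rim faces upright, 66 mm apart, top 22 mm. Clear floor between steps 162 x 45 mm, 5.5 mm thick
- tote_b_mid (a point): second empty tote, just like tote_a; same point, axes. The steps' flat tops are ledges 46 mm above the underside. With its x the SAME way as the tote below, a tote's hollow steps slip over those below: it nests (22 mm up, or on the contents). With x the OPPOSITE way (half a turn) its floor lands on the ledges: it stands 46 mm above the one below, with 3.5 mm play each way
- tote_c_mid (a point): third empty tote, just like tote_a; same point, axes. tote_b and tote_c stand to the right of tote_a, in either order, and are interchangeable. Underside of a tote 191 x 49 mm; walls lean out 7 degrees upward, so that a tote goes 10 mm down into the rim below before it meets the ledges; inner width 56 mm at the ledges
- gauge_grip (a point): aluminium bridge height gauge, 36 x 88 x 116 mm, 0.37 kg, stands on two legs 66 mm apart inside (11 mm thick along y, 36 mm wide along x); top of cross-beam 76 mm above the soles; on it a ribbed grip block, 28 mm across y, 26 mm along x, from 76 to 116 mm. Point: in the block, 101 mm above the soles. y from leg to leg, z up
- gauge_foot_tip (a point): middle of the underside of the gauge's foot (a dark steel disc 16 mm across, midway between the legs, on a rod that slides straight up and down in the bridge); 10 mm above the soles when fully down
- gauge_foot (a joint): rise of the gauge's foot, m: 0 = fully down (10 mm above the soles), range 0 to 0.045. A light spring (0.9 N at 0, 1.8 N at 0.03) pushes it down. With both legs on the surface that the part stands on, it reads the part's height less 0.010
- gauge_mat: cork mat where the gauge lives, 80 x 130 x 6 mm, fixed to the bench; origin at the centre of its underside; y along its length. The gauge starts on it with its y along the mat's y
- spray_can: aerosol can, 66 mm across, 219 mm tall, standing at the back; bystander, origin at the centre of its base
- calculator: pocket calculator 125 x 78 x 17 mm lying at the far left; bystander, origin at the centre of its underside
- tape_roll: roll of tape 85 mm across, 24 mm high, lying at the front right; bystander, origin at the centre of its underside
- fitting_1_mid (a point): brass pipe fitting (2 to 4 are present), 36 mm tall, standing at the start: thread 20 mm across up to 14 mm, hexagon 24 mm across flats (facing its +x and -x; 27 mm over corners along y) from 14 to 24 mm, thread 16 mm across up to 36 mm. Point: its centre, 18 mm up; z along its axis. 0.09 kg
- fitting_2_mid (a point): brass pipe fitting (2 to 4 are present), 36 mm tall, standing at the start: thread 20 mm across up to 14 mm, hexagon 24 mm across flats (facing its +x and -x; 27 mm over corners along y) from 14 to 24 mm, thread 16 mm across up to 36 mm. Point: its centre, 18 mm up; z along its axis. 0.09 kg
- fitting_3_mid (a point): brass pipe fitting (2 to 4 are present), 36 mm tall, standing at the start: thread 20 mm across up to 14 mm, hexagon 24 mm across flats (facing its +x and -x; 27 mm over corners along y) from 14 to 24 mm, thread 16 mm across up to 36 mm. Point: its centre, 18 mm up; z along its axis. 0.09 kg
- fitting_4_mid (a point): brass pipe fitting (2 to 4 are present), 36 mm tall, standing at the start: thread 20 mm across up to 14 mm, hexagon 24 mm across flats (facing its +x and -x; 27 mm over corners along y) from 14 to 24 mm, thread 16 mm across up to 36 mm. Point: its centre, 18 mm up; z along its axis. 0.09 kg
- nut_1_mid (a point): steel hex nut (2 or 3 are present), 24 mm across flats (facing its +x and -x), 27 mm over corners along y, 14 mm high, lying flat on the bench at the start. Point: its centre, 7 mm up. 0.06 kg
- nut_2_mid (a point): steel hex nut (2 or 3 are present), 24 mm across flats (facing its +x and -x), 27 mm over corners along y, 14 mm high, lying flat on the bench at the start. Point: its centre, 7 mm up. 0.06 kg
- nut_3_mid (a point): steel hex nut (2 or 3 are present), 24 mm across flats (facing its +x and -x), 27 mm over corners along y, 14 mm high, lying flat on the bench at the start. Point: its centre, 7 mm up. 0.06 kg
Things that resemble listed ones, but are neither listed nor needed, are in the scene too. Of the things shaped like the part that bears gauge_grip, the aluminium one is meant.

How it is judged:
By the outcome, as a careful person would: the job done as asked, in the order asked, and still so for the second after the job is handed in, with the robot touching nothing.
Of nut_1, nut_2, nut_3 only 2 to 3 are there at a start; the rules pass over those that are not, and their reading is None.
Of fitting_1, fitting_2, fitting_3, fitting_4 only 2 to 4 are there at a start; the rules pass over those that are not, and their reading is None.
At some moment in a run one of fitting_1, fitting_2, fitting_3, fitting_4, nut_1, nut_2, nut_3 may be knocked a few centimetres aside while the robot is not near it.
Once in a run the grip may slacken for a moment while it holds something.
It also fails if it takes over 210 s, if anything falls off the work surface, if the arm or the gripper's body presses on something with over 40 N, if the wrist force passes 120 N, or if a joint passes its speed limit or range.

## Working session

There is one attempt and no reset: what is moved stays moved. The work goes in short steps, Python scripts to look and compute and a tool call to move; the robot and the scene stay as the last step left them, time stands still between calls to the robot, and variables do not carry over. Pictures are saved under pics/ and viewed, and the job is handed in when it is done.

Besides the shell and the picture viewer there is one more tool, called after "Emit:" by a JSON object that holds its "api" and its "payload". jog_arm: Moves the arm, as the interface text tells. Its arguments: {"type":"object","properties":{"commands":{"type":"array","items":{"type":"array","items":{"type":"array","items":{"type":"number"}}}},"squeeze":{"type":"number"}},"required":["commands"]}

```bash
ls; mkdir -p pics; python3 - <<'E'
from cell import arm
import cv2
print(arm.state())
for n in ("scene","top","wrist"):
    s=arm.snapshot(n)
    cv2.imwrite(f"pics/{n}0.png",s["pixels"][:,:,::-1])
    print(n,s["camera_matrix"],s["k1"],s["T"])
E
```

```text
pics
{'time': 0.0, 'joints': array([ 1.05417455e+00,  4.87460551e-02,  9.75748900e-02,  1.62199268e+00,
       -4.36778602e-05,  1.44300605e+00]), 'dq': array([-7.38892983e-04, -1.67064067e-03,  2.52974104e-04,  4.35525600e-05,
       -1.82484332e-03, -1.23229184e-03]), 'effort': array([ 6.83142462e-04, -3.38781023e+01,  3.20016289e+01,  2.03428895e-02,
       -9.68569839e-05,  6.29305248e-06]), 'ee_pos': array([0.19894013, 0.4856219 , 0.40350761]), 'orientation': array([[-9.25352551e-01,  3.79106022e-01, -1.13144455e-03],
       [ 3.79107622e-01,  9.25350249e-01, -2.08010901e-03],
       [ 2.58400643e-04, -2.35377343e-03, -9.99997196e-01]]), 'ft_force': array([ 0.78683465,  0.34373253, -0.35364256]), 'moment': array([ 0.01334142,  0.0390891 , -0.01841743]), 'grip_width': 0.08513336644222705}
scene [[363.5270797    0.         315.96862619]
 [  0.         363.5270797  201.73006961]
 [  0.           0.           1.        ]] 0.013475846445027593 [[-0.90098485 -0.32468822  0.28775661  0.14349863]
 [-0.43379443  0.66353036 -0.60954889  0.98847882]
 [ 0.00697809 -0.67402153 -0.73867874  1.12472641]
 [ 0.          0.          0.          1.        ]]
top [[512.72357189   0.         329.41708936]
 [  0.         512.72357189 212.17274321]
 [  0.           0.           1.        ]] -0.10386583611782237 [[ 0.00888118 -0.98836261  0.15185675  0.242714  ]
 [-0.99994441 -0.00964125 -0.00426962  0.13675095]
 [ 0.00568402 -0.15181039 -0.98839329  2.28264627]
 [ 0.          0.          0.          1.        ]]
wrist [[315.35035222   0.         320.38074767]
 [  0.         315.35035222 201.3927146 ]
 [  0.           0.           1.        ]] -0.03635509611844044 [[ 0.37917698  0.88793416  0.26038     0.13089629]
 [ 0.92532308 -0.36342332 -0.10816972  0.51256284]
 [-0.00141942  0.28195109 -0.95942773  0.37391301]
 [ 0.          0.          0.          1.        ]]
```

View pics/scene0.png

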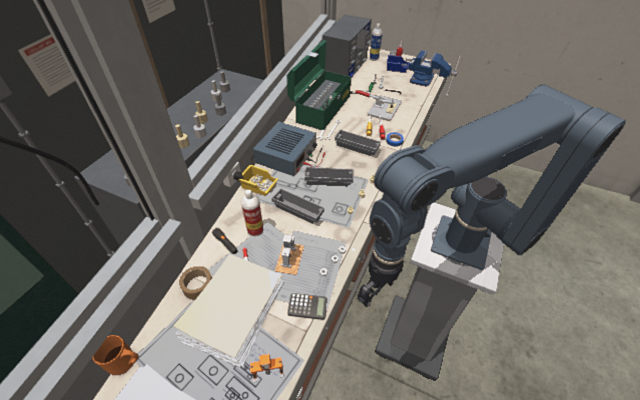

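View pics/top0.png

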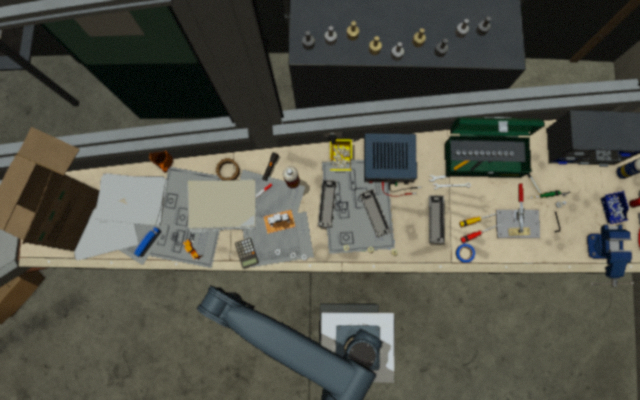

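View pics/wrist0.png

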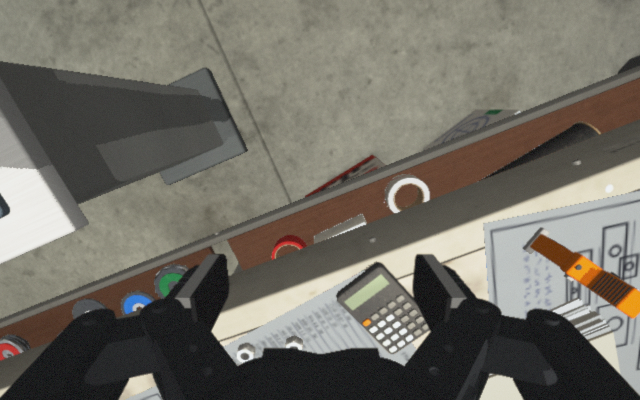

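```bash
cat > h.py <<'E'
from cell import arm
import numpy as np, cv2
from scipy.spatial.transform import Rotation as R
def dist(s): return np.array([s["k1"],0,0,0,0.])
def ray(s,px):
    n=cv2.undistortPoints(np.array([[px]],float),s["camera_matrix"],dist(s))[0,0]
    return s["T"][:3,3], s["T"][:3,:3]@np.array([n[0],n[1],1.])
def onz(s,px,z):
    o,d=ray(s,px); return o+d*(z-o[2])/d[2]
def proj(s,P):
    Ti=np.linalg.inv(s["T"]); P=np.atleast_2d(P).astype(float)
    r,_=cv2.Rodrigues(Ti[:3,:3])
    return cv2.projectPoints(P,r,Ti[:3,3],s["camera_matrix"],dist(s))[0][:,0]
def tri(obs):
    A=np.zeros((3,3));b=np.zeros(3)
    for s,px in obs:
        o,d=ray(s,px);d=d/np.linalg.norm(d);M=np.eye(3)-np.outer(d,d);A+=M;b+=M@o
    p=np.linalg.solve(A,b)
    return p,[float(np.linalg.norm(np.cross(p-ray(s,px)[0],ray(s,px)[1]/np.linalg.norm(ray(s,px)[1])))) for s,px in obs]
def snap(n,f=None,crop=None,zoom=1):
    s=arm.snapshot(n)
    if f: save(s,f,crop,zoom)
    return s
def save(s,f,crop=None,zoom=1):
    im=s["pixels"][:,:,::-1]
    if crop: im=im[crop[1]:crop[3],crop[0]:crop[2]]
    im=cv2.resize(im,None,fx=zoom,fy=zoom,interpolation=cv2.INTER_CUBIC)
    cv2.imwrite(f"pics/{f}.png",im)
def mv(pos,yaw=None,st=None):
    """grasp point target pos (world), tool down, jaw axis (tool y) at world angle yaw (mod pi). prints shift & rotvec in tool axes"""
    st=st or arm.state()
    Rm=st["orientation"]; p=st["ee_pos"]
    z=np.array([0,0,-1.])
    if yaw is None: y0=Rm[:,1]; yaw=np.arctan2(y0[1],y0[0])
    best=None
    for k in (0,1):
        y=np.array([np.cos(yaw+k*np.pi),np.sin(yaw+k*np.pi),0]); x=np.cross(y,z)
        Rt=np.stack([x,y,z],1); rv=R.from_matrix(Rm.T@Rt).as_rotvec()
        if best is None or np.linalg.norm(rv)<np.linalg.norm(best[1]): best=(Rt,rv)
    Rt,rv=best
    tcp=np.array(pos,float)-Rt@np.array([0,0,.155])
    d=Rm.T@(tcp-p)
    print("shift",np.round(d,4),"rot",np.round(rv,4),"|d|",round(float(np.linalg.norm(d)),3),"deg",round(float(np.degrees(np.linalg.norm(rv))),1))
    return d,rv
def gp(st=None):
    st=st or arm.state()
    Rm=st["orientation"]; g=st["ee_pos"]+Rm@np.array([0,0,.155])
    print("t",round(st["time"],2),"grasp pt",np.round(g,4),"yaw",round(float(np.arctan2(Rm[1,1],Rm[0,1])),4),"tilt",np.round(Rm[:,2],3),"w",round(st["grip_width"],4),"F",np.round(st["ft_force"],1),"j",np.round(st["joints"],2))
    return g
E
python3 - <<'E'
from h import *
S={n:snap(n) for n in("scene","top")}
save(S["top"],"topz",(220,120,500,280),2.8)
save(S["scene"],"scz",(180,110,420,330),3)
Z=dict(tote_a_mid=.028,gauge_grip=.107,gauge_mat=0,spray_can=0,calculator=0,tape_roll=0,fitting_1_mid=.018,nut_1_mid=.007)
for k,z in Z.items():
    for n in S:
        for d in arm.pinpoint(k,n):
            print(k,n,np.round(d["pixel"],1),round(d["score"],2),np.round(onz(S[n],d["pixel"],z)[:2],3))
print(arm.state()["time"])
E
```

```text
tote_a_mid scene [295.9 205.7] 0.7 [0.634 0.139]
tote_a_mid scene [325.  271.6] 0.19 [0.4   0.366]
tote_a_mid top [325.6 202.3] 0.58 [0.634 0.144]
gauge_grip scene [286.7 241.2] 0.74 [0.551 0.359]
gauge_grip scene [264.1 362.1] 0.7 [0.412 0.737]
gauge_grip top [189.2 248. ] 0.67 [0.416 0.726]
gauge_grip top [278.4 218.8] 0.5 [0.546 0.346]
gauge_mat scene [292.6 258.4] 0.77 [0.537 0.351]
gauge_mat top [281.9 221. ] 0.63 [0.551 0.34 ]
spray_can scene [258.  227.2] 0.73 [0.727 0.283]
spray_can top [291.4 184.2] 0.52 [0.72  0.301]
calculator scene [305.4 307.3] 0.95 [0.408 0.502]
calculator top [245.6 256.6] 0.72 [0.389 0.499]
tape_roll scene [394.8 143.3] 0.45 [ 0.402 -0.46 ]
tape_roll scene [306.7 307.8] 0.34 [0.403 0.501]
tape_roll top [464.5 251.6] 0.51 [ 0.42  -0.482]
tape_roll top [327.4 202.7] 0.22 [0.637 0.136]
fitting_1_mid top [373.7 214.5] 0.38 [ 0.582 -0.071]
fitting_1_mid top [436.1 220.3] 0.25 [ 0.558 -0.352]
nut_1_mid scene [339.1 252.8] 0.47 [0.392 0.259]
nut_1_mid top [464.7 252.5] 0.64 [ 0.416 -0.481]
nut_1_mid top [301.9 256. ] 0.5 [0.394 0.247]
nut_1_mid top [294.7 181.1] 0.45 [0.733 0.286]
1.05
```

```bash
sleep 1; ls pics
```

```text
scene0.png
scz.png
top0.png
topz.png
wrist0.png
```

View pics/topz.png

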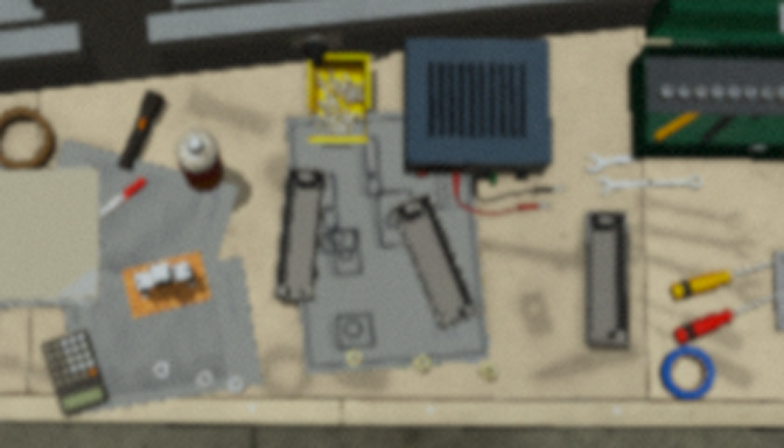

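View pics/scz.png

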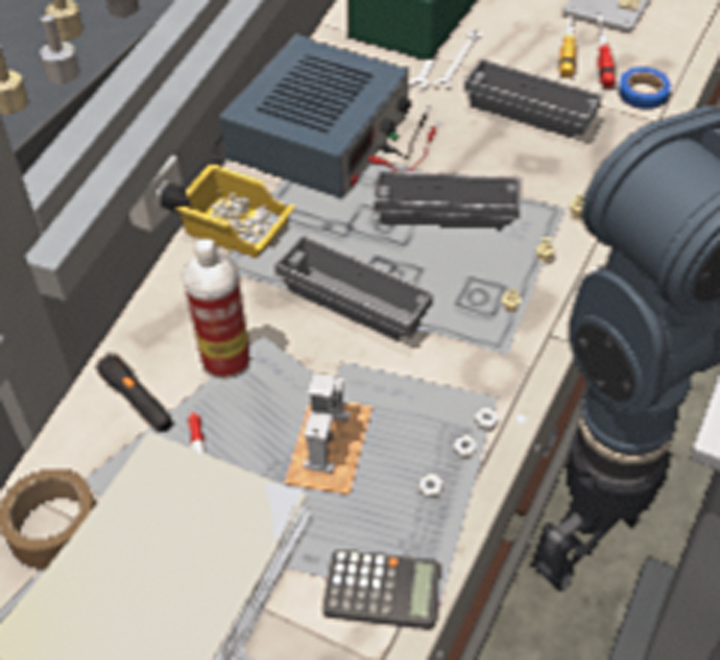

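```bash
python3 - <<'E'
from h import *
gp(); mv((.45,.25,.30),np.pi/2); mv((.5,.08,.30),np.pi/2)
S=snap("top")
for p in [(162,369),(205,378),(235,383),(354,358),(421,362),(487,373)]:
    print(np.round(onz(S,(p[0]/2.8+220,p[1]/2.8+120),.01),3))
E
```

```text
t 1.05 grasp pt [0.199  0.4858 0.2497] yaw 1.182 tilt [-0. -0. -1.] w 0.0856 F [ 0.3 -0.4 -0.7] j [1.05 0.05 0.1  1.62 0.   1.44]
shift [-0.3216 -0.1231 -0.0503] rot [-0.     -0.     -0.3888] |d| 0.348 deg 22.3
shift [-0.4323 -0.2614 -0.0503] rot [-0.     -0.     -0.3888] |d| 0.508 deg 22.3
[0.412 0.354 0.01 ]
[0.398 0.286 0.01 ]
[0.391 0.238 0.01 ]
[0.432 0.05  0.01 ]
[ 0.427 -0.056  0.01 ]
[ 0.41  -0.161  0.01 ]
```

Emit:
{"api": "jog_arm", "payload": {"commands": [[[-0.04,-0.016,-0.02,0,0,-0.1,100],[-0.08,-0.03,-0.04,0,0,-0.2,100],[-0.125,-0.048,-0.05,0,0,-0.3,100],[-0.17,-0.065,-0.05,0,0,-0.389,100],[-0.215,-0.083,-0.05,0,0,-0.389,100],[-0.26,-0.1,-0.05,0,0,-0.389,100],[-0.3,-0.115,-0.05,0,0,-0.389,100],[-0.322,-0.123,-0.05,0,0,-0.389,100]]]}}

```text
time: 1.9
ee_pos: [0.4524, 0.2475, 0.4545]
orientation: [[-1.0, 0.003, 0.001], [0.003, 1.0, -0.001], [-0.001, -0.001, -1.0]]
ft_force: [-0.2, 0.2, 0.4]
grip_width: 0.0851
```

```bash
python3 - <<'E'
from h import *
s=snap("wrist","w1",None,1.25)
for k,z in dict(nut_1_mid=.007,fitting_1_mid=.018,gauge_grip=.107,gauge_mat=0,tote_a_mid=.028,gauge_foot_tip=.016).items():
    for d in arm.pinpoint(k,"wrist"):
        print(k,np.round(d["pixel"],1),round(d["score"],2),np.round(onz(s,d["pixel"],z)[:2],3))
mv((.5,.02,.30),np.pi/2)
E
```

```text
nut_1_mid [312.8 119.6] 0.46 [0.393 0.238]
fitting_1_mid [166.7 153.8] 0.73 [0.434 0.048]
gauge_grip [409.4 273.4] 0.94 [0.558 0.348]
gauge_grip [ 96.4 262. ] 0.3 [ 0.544 -0.008]
gauge_grip [ 11.6 142.8] 0.15 [ 0.409 -0.072]
gauge_mat [390.8 230.5] 0.61 [0.549 0.349]
tote_a_mid [251.2 290.2] 0.93 [0.629 0.147]
gauge_foot_tip [395.4 237.1] 0.66 [0.552 0.352]
shift [-5.000e-02 -2.308e-01 -2.000e-04] rot [ 0.0004 -0.0001  0.0018] |d| 0.236 deg 0.1
```

View pics/w1.png

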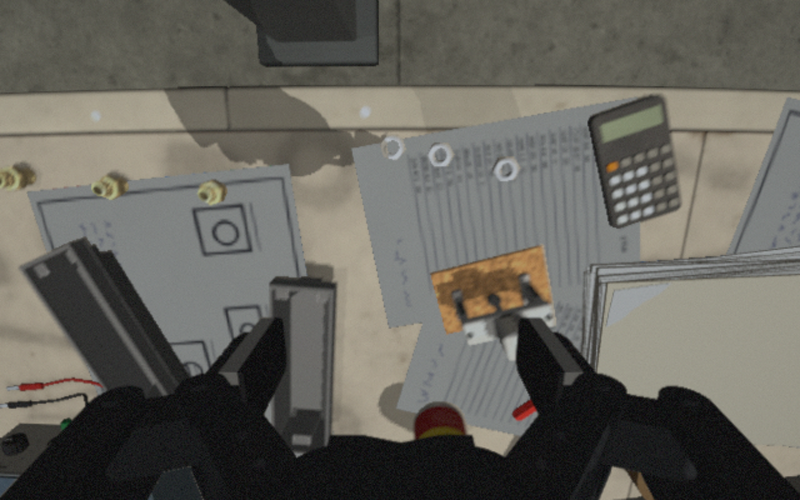

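Emit:
{"api": "jog_arm", "payload": {"commands": [[[-0.01,-0.045,0,0,0,0,100],[-0.02,-0.09,0,0,0,0,100],[-0.03,-0.135,0,0,0,0,100],[-0.04,-0.18,0,0,0,0,100],[-0.05,-0.22,0,0,0,0,100],[-0.05,-0.23,0,0,0,0,100],[-0.05,-0.23,0,0,0,0,100],[-0.05,-0.23,0,0,0,0,100]]]}}

```text
time: 3.05
ee_pos: [0.4997, 0.0221, 0.4551]
orientation: [[-1.0, -0.003, 0.0], [-0.003, 1.0, 0.001], [-0.0, 0.001, -1.0]]
ft_force: [1.0, -0.5, -0.4]
grip_width: 0.0851
```

```bash
python3 - <<'E'
from h import *
s=snap("wrist","w2",None,1.25)
import pickle; pickle.dump(s,open("w2.pkl","wb"))
for k,z in dict(nut_1_mid=.007,fitting_1_mid=.018,tote_a_mid=.028).items():
    for d in arm.pinpoint(k,"wrist"):
        print(k,np.round(d["pixel"],1),round(d["score"],2),np.round(onz(s,d["pixel"],z)[:2],3))
gp()
E
```

```text
nut_1_mid [490.4  80.5] 0.7 [0.39  0.237]
nut_1_mid [170.1 100.3] 0.65 [ 0.415 -0.169]
tote_a_mid [405.6 260.4] 0.82 [0.629 0.142]
t 3.25 grasp pt [0.4998 0.0224 0.3001] yaw 1.5751 tilt [ 0.     0.001 -1.   ] w 0.0852 F [ 0.2  0.3 -0.2] j [-0.09  0.    0.15  1.72  0.   -0.09]
```

View pics/w2.png

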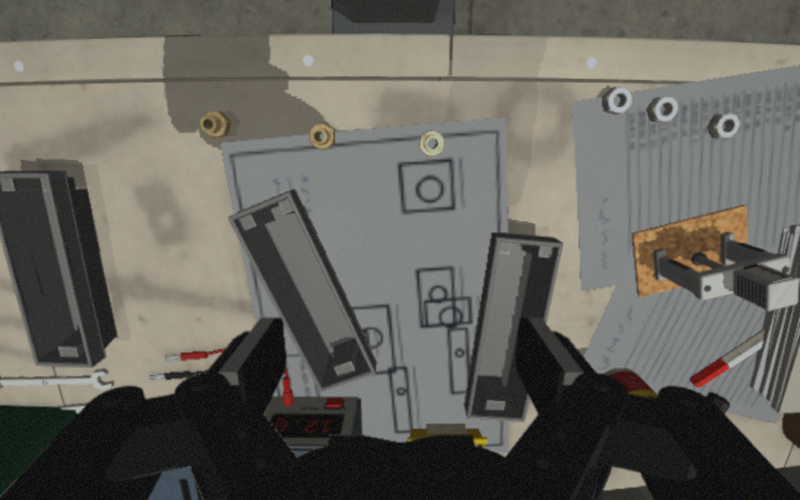

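```bash
python3 - <<'E'
from h import *
import pickle
s=pickle.load(open("w2.pkl","rb"))
save(s,"z_ab",(170,140,470,350),2.66)
save(s,"z_c",(0,120,180,310),3)
save(s,"z_f",(150,85,370,135),3.6)
E
```

```text
(no output)
```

View pics/z_ab.png

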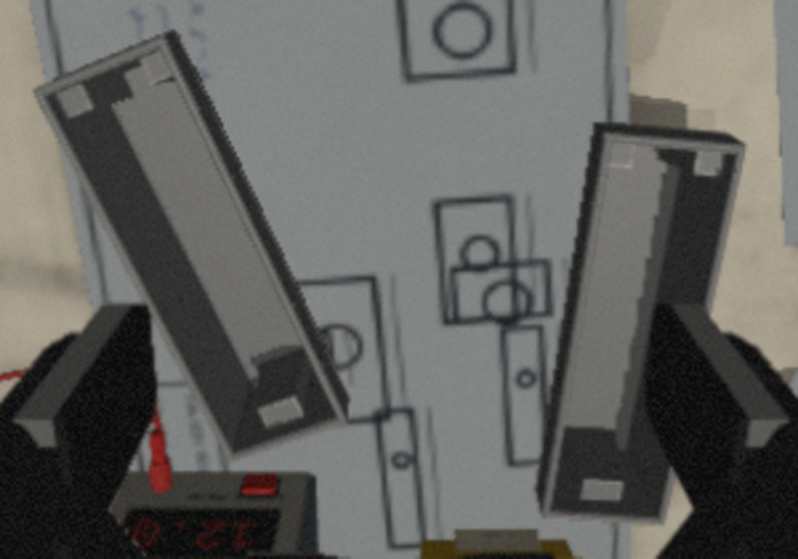

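View pics/z_c.png

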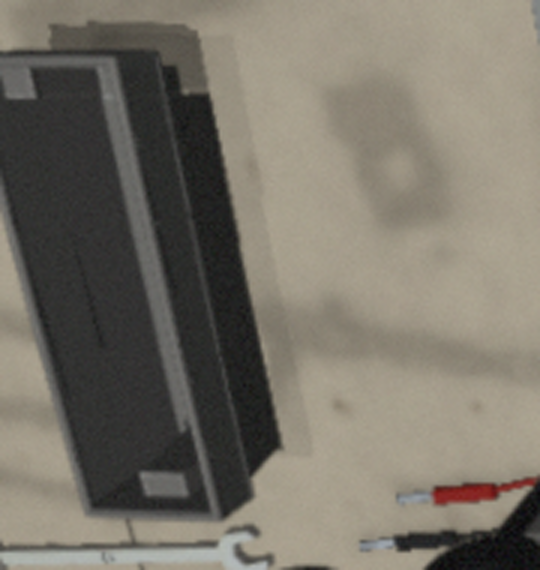

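View pics/z_f.png

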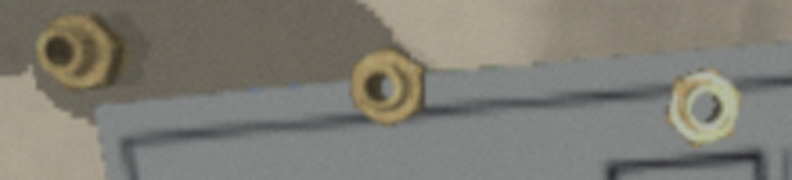

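```bash
cat >> h.py <<'E'
def totefit(s,C,z=.056,L=.210,W=.066):
    """C: px corners order near-left(-x,+y?),.. any cyc order [(-x,a),(-x,b),(+x,b),(+x,a)]"""
    P=np.array([onz(s,c,z)[:2] for c in C])
    near=(P[0]+P[1])/2; far=(P[2]+P[3])/2
    c=(near+far)/2; yaw=np.arctan2(*(far-near)[::-1])
    print("centre",np.round(c,4),"yaw",round(float(yaw),4),"L",round(float(np.linalg.norm(far-near)),4),"W",np.round([np.linalg.norm(P[0]-P[1]),np.linalg.norm(P[2]-P[3])],4))
    return c,yaw
def rect(c,yaw,L,W,z):
    r=np.array([[np.cos(yaw),-np.sin(yaw)],[np.sin(yaw),np.cos(yaw)]])
    q=np.array([[-L/2,W/2],[-L/2,-W/2],[L/2,-W/2],[L/2,W/2]])@r.T+c
    return np.c_[q,np.full(4,z)]
def overlay(s,polys,f,crop,zoom):
    im=cv2.resize(s["pixels"][crop[1]:crop[3],crop[0]:crop[2],::-1],None,fx=zoom,fy=zoom,interpolation=cv2.INTER_CUBIC)
    for P,col in polys:
        p=((proj(s,P)+.5-np.array(crop[:2]))*zoom-.5).astype(int)
        cv2.polylines(im,[p],True,col,1)
    cv2.imwrite(f"pics/{f}.png",im)
E
python3 - <<'E'
from h import *
import pickle
s=pickle.load(open("w2.pkl","rb"))
z=lambda pts,o,k:[(x/k+o[0],y/k+o[1]) for x,y in pts]
a=totefit(s,z([(743,148),(600,135),(543,515),(665,520)],(170,140),2.66))
b=totefit(s,z([(167,38),(37,93),(235,455),(343,418)],(170,140),2.66))
c=totefit(s,z([(112,60),(-20,62),(88,515),(218,517)],(0,120),3))
polys=[]
for q in (a,b,c): polys+=[(rect(*q,.21,.066,.056),(0,255,0)),(rect(*q,.191,.049,0),(0,0,255))]
overlay(s,polys,"o_ab",(170,140,470,350),2.66)
overlay(s,polys,"o_c",(0,120,180,310),3)
for p in [(61,50),(382,86),(707,105)]:
    print("fit top",np.round(onz(s,(p[0]/3.6+150,p[1]/3.6+85),.036),4))
for p in [(617,100),(662,109),(726,125)]:
    print("nut top",np.round(onz(s,(p[0]/1.25,p[1]/1.25),.014),4))
E
```

```text
centre [0.6275 0.1393] yaw -0.0754 L 0.2067 W [0.0669 0.0654]
centre [ 0.5854 -0.0722] yaw 0.3836 L 0.2055 W [0.0656 0.0602]
centre [ 0.5631 -0.3456] yaw -0.0284 L 0.2065 W [0.0569 0.0634]
fit top [ 0.4146 -0.1598  0.036 ]
fit top [ 0.4265 -0.054   0.036 ]
fit top [0.4324 0.0535 0.036 ]
nut top [0.3898 0.2374 0.014 ]
nut top [0.3974 0.2849 0.014 ]
nut top [0.4114 0.3557 0.014 ]
```

View pics/o_ab.png

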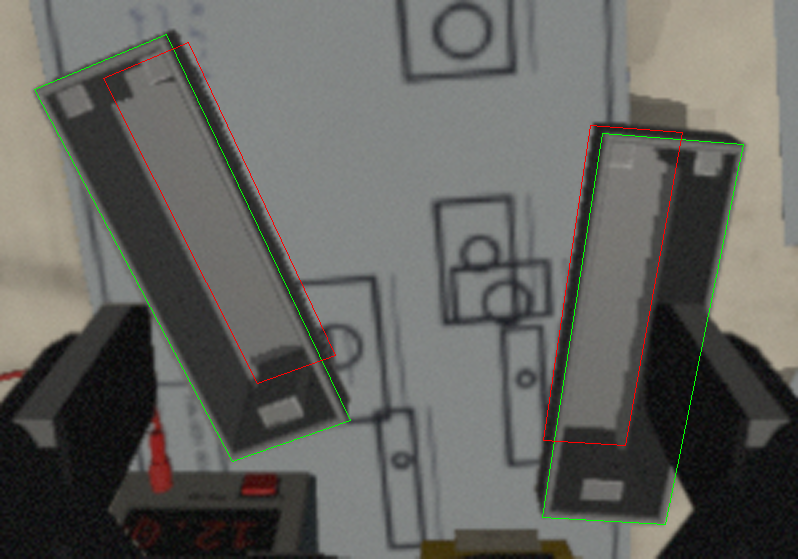

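View pics/o_c.png

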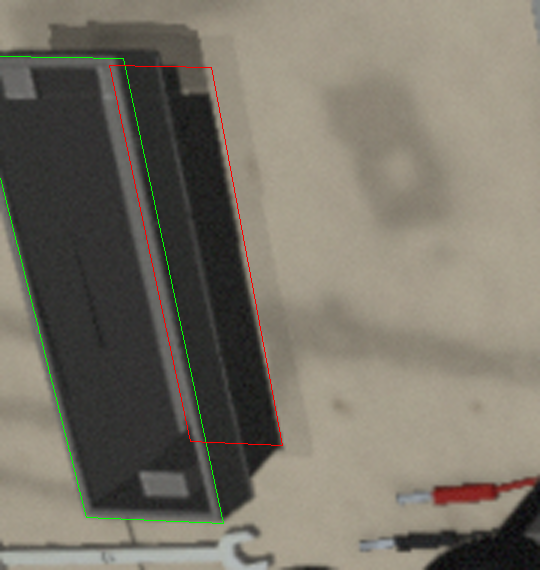

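```bash
python3 - <<'E'
from h import *
import pickle
s=pickle.load(open("w2.pkl","rb"))
z=lambda p:(p[0]/1.25,p[1]/1.25)
m=[onz(s,z(p),.006)[:2] for p in [(632,233),(747,206),(752,265),(640,296)]]
print(np.round(m,3), (m[1]-m[0])); d=m[1]-m[0]; print(np.arctan2(d[1],d[0]))
mv((.47,.34,.30),1.8)
E
```

```text
[[0.528 0.28 ]
 [0.496 0.406]
 [0.565 0.43 ]
 [0.603 0.302]] [-0.03142923  0.12666455]
1.814013859305231
shift [2.840e-02 3.178e-01 3.000e-04] rot [ 0.0006  0.0004 -0.2249] |d| 0.319 deg 12.9
```

Emit:
{"api": "jog_arm", "payload": {"commands": [[[0.003,0.045,0,0,0,-0.1,100],[0.008,0.09,0,0,0,-0.2,100],[0.012,0.135,0,0,0,-0.225,100],[0.016,0.18,0,0,0,-0.225,100],[0.02,0.225,0,0,0,-0.225,100],[0.024,0.27,0,0,0,-0.225,100],[0.028,0.31,0,0,0,-0.225,100],[0.028,0.318,0,0,0,-0.225,100]]]}}

```text
time: 4.05
ee_pos: [0.4686, 0.3448, 0.4545]
orientation: [[-0.972, -0.234, -0.001], [-0.234, 0.972, 0.002], [0.001, 0.002, -1.0]]
ft_force: [0.6, -0.3, 0.3]
grip_width: 0.0853
```

```bash
python3 - <<'E'
from h import *
import pickle
s=snap("wrist","w3",(200,60,520,300),2.5)
pickle.dump(s,open("w3.pkl","wb"))
for k,z in dict(gauge_grip=.107,gauge_mat=0,gauge_foot_tip=.016,nut_1_mid=.007).items():
    for d in arm.pinpoint(k,"wrist"):
        print(k,np.round(d["pixel"],1),round(d["score"],2),np.round(onz(s,d["pixel"],z)[:2],4))
gp()
E
```

```text
gauge_grip [302.8 255.8] 0.77 [0.5535 0.3463]
gauge_mat [315.  221.4] 0.78 [0.5492 0.3577]
gauge_foot_tip [594.4 195.1] 0.73 [0.4165 0.7246]
gauge_foot_tip [310. 228.] 0.44 [0.5546 0.352 ]
nut_1_mid [253.   87.3] 0.55 [0.391  0.2406]
t 4.3 grasp pt [0.4705 0.3394 0.3004] yaw 1.7995 tilt [ 0.  0. -1.] w 0.0857 F [ 1.   0.2 -1. ] j [ 0.51  0.22  0.39  1.74 -0.    0.28]
```

View pics/w3.png

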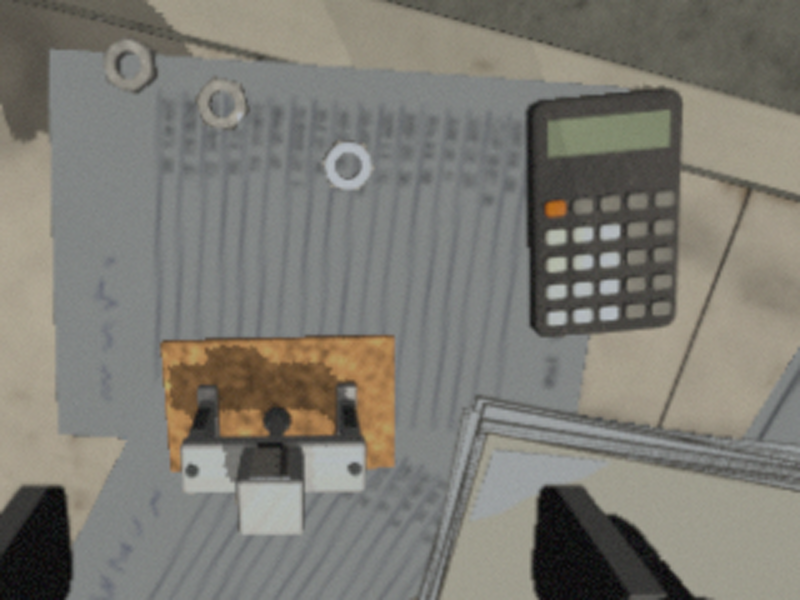

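```bash
python3 - <<'E'
from h import *
import pickle
s=pickle.load(open("w3.pkl","rb"))
zz=lambda p:(p[0]/2.5+200,p[1]/2.5+60)
P=np.array([onz(s,zz(p),.122)[:2] for p in [(240,483),(302,483),(303,534),(238,535)]])
print(np.round(P,4),P.mean(0)); 
for a,b in ((0,1),(3,2),(0,3),(1,2)):
    d=P[b]-P[a];print(np.linalg.norm(d),np.arctan2(d[1],d[0]))
Q=np.array([onz(s,zz(p),.082)[:2] for p in [(183,490),(364,490),(183,444),(363,444)]])
print(np.round(Q,4)); d=Q[1]-Q[0]; print(np.linalg.norm(d),np.arctan2(d[1],d[0]),Q[:2].mean(0))
M=np.array([onz(s,zz(p),.006)[:2] for p in [(163,342),(396,337),(394,467),(171,469)]])
print(np.round(M,4)); 
c=P.mean(0); mv((*c,.165),1.803)
E
```

```text
[[0.5448 0.3378]
 [0.5388 0.3632]
 [0.5621 0.3692]
 [0.5691 0.3422]] [0.55369289 0.35309279]
0.026110259730767943 1.8058132715642505
0.027976177528874678 1.823068920510377
0.024610814774266514 0.1780951051685693
0.024092654399214007 0.2541781636196151
[[0.5743 0.3134]
 [0.5542 0.3976]
 [0.551  0.3088]
 [0.5313 0.391 ]]
0.08658022680407441 1.8057672872456447 [0.5642461 0.3554731]
[[0.528  0.2822]
 [0.4953 0.4065]
 [0.5708 0.4262]
 [0.6021 0.3009]]
shift [-0.0842 -0.0056  0.1355] rot [-0.      0.0004 -0.0035] |d| 0.16 deg 0.2
```

Emit:
{"api": "jog_arm", "payload": {"commands": [[[-0.045,-0.003,0.02,0,0,0,70],[-0.084,-0.006,0.05,0,0,0,70],[-0.084,-0.006,0.09,0,0,0,70],[-0.084,-0.006,0.12,0,0,0,70],[-0.084,-0.006,0.15,0,0,0,70],[-0.084,-0.006,0.175,0,0,0,70],[-0.084,-0.006,0.192,0,0,0,70],[-0.084,-0.006,0.193,0,0,0,70]]]}}

```text
time: 5.1
ee_pos: [0.553, 0.3503, 0.2589]
orientation: [[-0.974, -0.224, -0.006], [-0.224, 0.975, -0.003], [0.006, -0.002, -1.0]]
ft_force: [-0.1, -0.8, -1.8]
grip_width: 0.0597
```

```bash
python3 - <<'E'
from h import *
gp(); mv((.5537,.3531,.107),1.806)
snap("wrist","w4",None,1.25)
E
```

```text
t 5.1 grasp pt [0.5521 0.3498 0.1039] yaw 1.7971 tilt [-0.006 -0.003 -1.   ] w 0.0597 F [-0.1 -0.8 -1.8] j [ 0.46  0.4   0.23  1.4  -0.    0.24]
shift [-0.0013  0.0026 -0.0031] rot [-0.0019 -0.0061 -0.009 ] |d| 0.004 deg 0.6
```

View pics/w4.png

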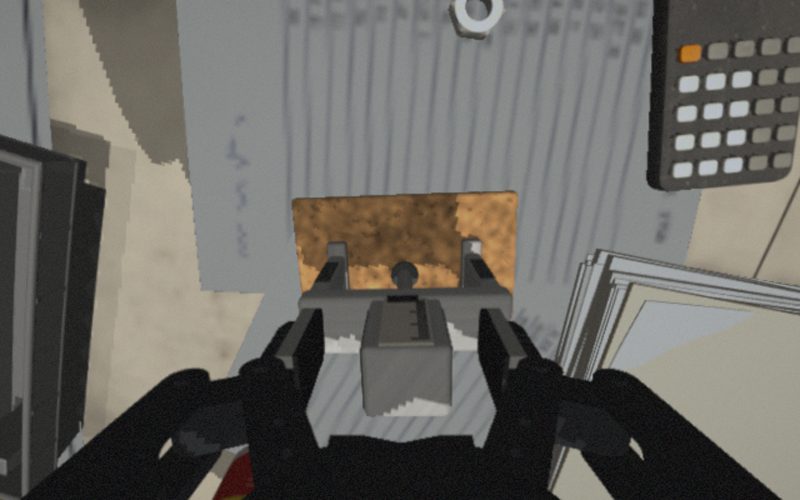

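Emit:
{"api": "jog_arm", "payload": {"commands": [[[-0.001,0.002,-0.002,0,-0.006,-0.009,70],[-0.001,0.002,-0.002,0,-0.006,-0.009,10],[-0.001,0.002,-0.002,0,-0.006,-0.009,10],[-0.001,0.002,-0.002,0,-0.006,-0.009,10],[-0.001,0.002,-0.002,0,-0.006,-0.009,10],[-0.001,0.002,-0.002,0,-0.006,-0.009,10],[-0.001,0.002,-0.002,0,-0.006,-0.009,10],[-0.001,0.002,-0.002,0,-0.006,-0.009,10]]], "squeeze": 80}}

```text
time: 5.95
ee_pos: [0.5546, 0.353, 0.265]
orientation: [[-0.972, -0.233, 0.006], [-0.233, 0.972, 0.0], [-0.006, -0.001, -1.0]]
ft_force: [0.2, -1.9, 5.6]
grip_width: 0.0268
```

```bash
python3 - <<'E'
from h import *
g=gp(); mv((g[0],g[1],.20)); mv((.4146,-.1598,.20),np.pi/2)
E
```

```text
t 5.95 grasp pt [0.5555 0.353  0.11  ] yaw 1.8062 tilt [ 0.006  0.    -1.   ] w 0.0268 F [ 0.2 -1.9  5.6] j [ 0.47  0.4   0.24  1.4  -0.    0.23]
shift [-0.0015 -0.0003 -0.09  ] rot [-0.0012  0.006   0.    ] |d| 0.09 deg 0.4
shift [ 0.2552 -0.4661 -0.091 ] rot [-0.0005  0.0061  0.2354] |d| 0.539 deg 13.5
```

Emit:
{"api": "jog_arm", "payload": {"commands": [[[0,0,-0.03,0,0.006,0,10],[0,0,-0.07,0,0.006,0,10],[0.02,-0.035,-0.07,0,0.006,0.02,10],[0.04,-0.075,-0.07,0,0.006,0.05,10],[0.06,-0.115,-0.07,0,0.006,0.08,10],[0.08,-0.155,-0.07,0,0.006,0.11,10],[0.105,-0.195,-0.07,0,0.006,0.14,10],[0.13,-0.235,-0.07,0,0.006,0.17,10]]]}}

```text
time: 6.75
ee_pos: [0.4813, 0.0928, 0.3329]
orientation: [[-0.998, -0.065, -0.002], [-0.065, 0.998, -0.001], [0.002, -0.001, -1.0]]
ft_force: [1.4, -1.2, -4.3]
grip_width: 0.0271
```

```bash
python3 - <<'E'
from h import *
g=gp(); mv((.405,-.1598,.18),np.pi/2)
snap("wrist","w5",None,1.25)
E
```

```text
t 6.75 grasp pt [0.481  0.0927 0.1779] yaw 1.6358 tilt [-0.002 -0.001 -1.   ] w 0.0271 F [ 1.4 -1.2 -4.3] j [ 0.05 -0.05 -0.14  1.48 -0.   -0.01]
shift [ 0.0926 -0.2471 -0.0018] rot [-0.0006 -0.0023  0.065 ] |d| 0.264 deg 3.7
```

View pics/w5.png

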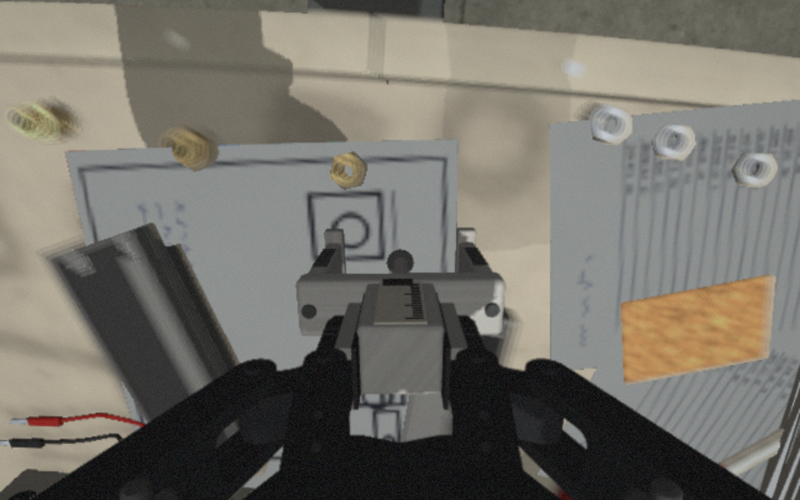

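Emit:
{"api": "jog_arm", "payload": {"commands": [[[0.015,-0.045,0,0,-0.002,0.02,10],[0.03,-0.09,0,0,-0.002,0.04,10],[0.045,-0.13,0,0,-0.002,0.065,10],[0.06,-0.17,0,0,-0.002,0.065,10],[0.075,-0.21,0,0,-0.002,0.065,10],[0.083,-0.24,0,0,-0.002,0.065,10],[0.083,-0.247,0,0,-0.002,0.065,10],[0.083,-0.247,0,0,-0.002,0.065,10]]]}}

```text
time: 7.6
ee_pos: [0.4104, -0.1646, 0.3343]
orientation: [[-1.0, 0.009, -0.007], [0.009, 1.0, -0.008], [0.007, -0.008, -1.0]]
ft_force: [0.3, 0.5, -3.1]
grip_width: 0.0272
```

```bash
python3 - <<'E'
from h import *
import pickle
g=gp()
s=snap("wrist","w6",None,1.25); pickle.dump(s,open("w6.pkl","wb"))
for k,z in dict(gauge_foot_tip=g[2]-.094,fitting_1_mid=.018,gauge_grip=g[2]-.003).items():
    for d in arm.pinpoint(k,"wrist"):
        print(k,np.round(d["pixel"],1),round(d["score"],2),np.round(onz(s,d["pixel"],z)[:2],4))
E
```

```text
t 7.6 grasp pt [ 0.4093 -0.1658  0.1793] yaw 1.5619 tilt [-0.007 -0.008 -1.   ] w 0.0272 F [ 0.3  0.5 -3.1] j [-0.53 -0.17 -0.25  1.49 -0.01 -0.52]
gauge_foot_tip [319.4 211.5] 0.96 [ 0.4076 -0.1674]
fitting_1_mid [437.4 206.6] 0.65 [ 0.4252 -0.0558]
gauge_grip [316.4 271.7] 0.79 [ 0.407  -0.1679]
gauge_grip [546.1 217.9] 0.26 [ 0.382  -0.0671]
```

View pics/w6.png

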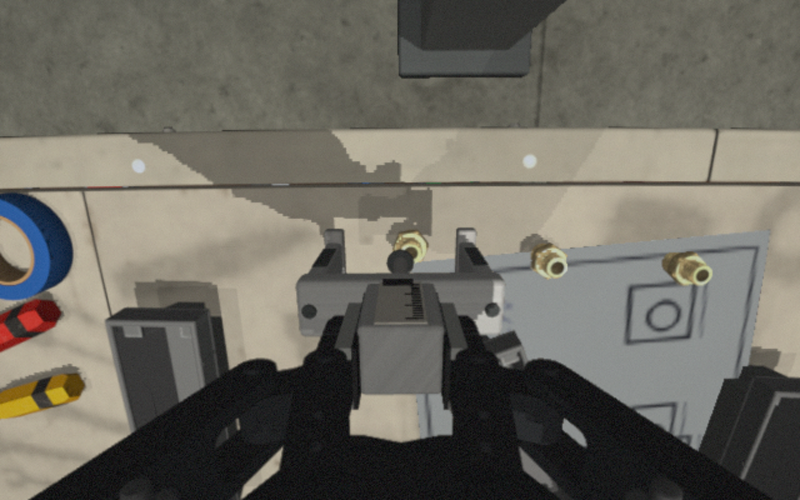

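```bash
python3 - <<'E'
from h import *
import pickle
s=pickle.load(open("w6.pkl","rb"))
save(s,"z6",(230,160,430,240),4)
print(np.round(onz(s,(411/1.25,243/1.25),.022),4))
# overlay fitting model circles at est
def circ(c,r,z,n=24):
    t=np.linspace(0,2*np.pi,n,False); return np.c_[c[0]+r*np.cos(t),c[1]+r*np.sin(t),np.full(n,z)]
pol=[]
for c in [(.4146,-.1598),(.4265,-.054)]:
    pol+=[(circ(c,.01,0),(0,0,255)),(circ(c,.0127,.024),(0,255,0)),(circ(c,.008,.036),(255,0,0))]
overlay(s,pol,"z6",(230,160,430,240),4)
E
```

```text
[ 0.4114 -0.1594  0.022 ]
```

View pics/z6.png

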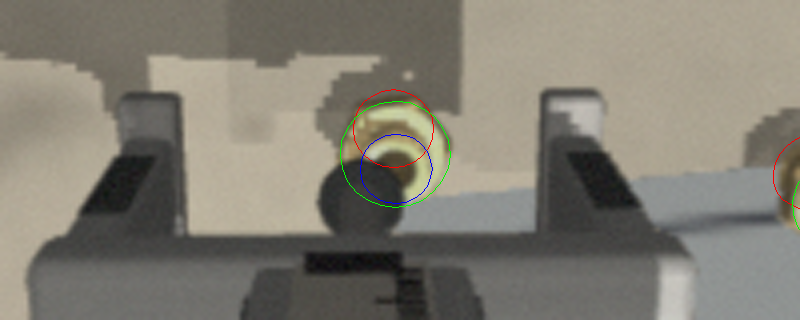

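```bash
python3 - <<'E'
from h import *
mv((.416,-.1598,.15),np.pi/2)
E
```

```text
shift [-0.0054  0.0033  0.0298] rot [-0.0085 -0.0064 -0.0047] |d| 0.03 deg 0.7
```

Emit:
{"api": "jog_arm", "payload": {"commands": [[[-0.003,0.002,0,-0.008,-0.006,-0.005,10],[-0.0055,0.0035,0.005,-0.008,-0.006,-0.005,10],[-0.0055,0.0035,0.015,-0.008,-0.006,-0.005,10],[-0.0055,0.0035,0.025,-0.008,-0.006,-0.005,10],[-0.0055,0.0035,0.03,-0.008,-0.006,-0.005,10],[-0.0055,0.0035,0.03,-0.008,-0.006,-0.005,10],[-0.0055,0.0035,0.03,-0.008,-0.006,-0.005,10],[-0.0055,0.0035,0.03,-0.008,-0.006,-0.005,10]]]}}

```text
time: 8.6
ee_pos: [0.4162, -0.1598, 0.3052]
orientation: [[-1.0, 0.0, 0.0], [0.0, 1.0, -0.001], [-0.0, -0.001, -1.0]]
ft_force: [-0.0, 0.5, -3.1]
grip_width: 0.0272
```

```bash
python3 - <<'E'
from h import *
g=gp()
s=snap("wrist","z7",(230,140,430,260),4)
mv((.416,-.1598,.106),np.pi/2)
E
```

```text
t 8.6 grasp pt [ 0.4163 -0.16    0.1502] yaw 1.5708 tilt [ 0.    -0.001 -1.   ] w 0.0272 F [-0.   0.5 -3.1] j [-0.52 -0.16 -0.3   1.43 -0.   -0.52]
shift [0.0003 0.0001 0.0443] rot [-0.001   0.0006  0.    ] |d| 0.044 deg 0.1
```

View pics/z7.png

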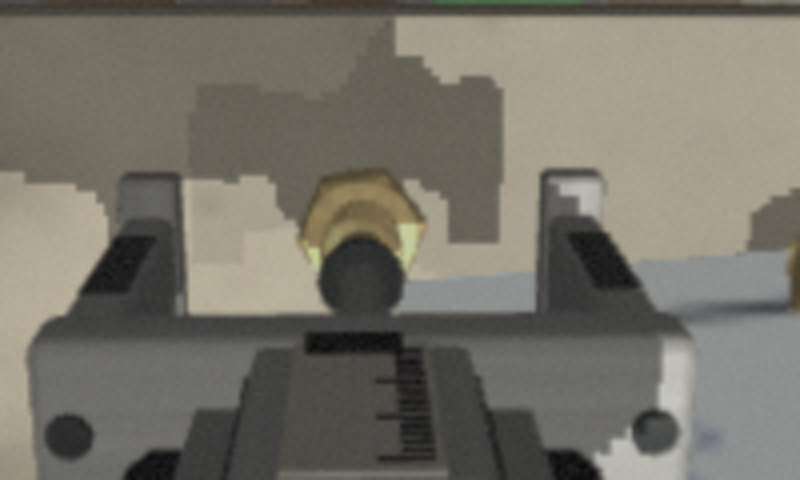

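Emit:
{"api": "jog_arm", "payload": {"commands": [[[0,0,0.008,0,0,0,10],[0,0,0.016,0,0,0,10],[0,0,0.024,0,0,0,10],[0,0,0.031,0,0,0,10],[0,0,0.037,0,0,0,10],[0,0,0.042,0,0,0,10],[0,0,0.044,0,0,0,10],[0,0,0.0445,0,0,0,10]]]}}

```text
time: 9.45
ee_pos: [0.4163, -0.1599, 0.2607]
orientation: [[-1.0, -0.0, 0.001], [-0.0, 1.0, -0.001], [-0.001, -0.001, -1.0]]
ft_force: [0.5, -0.6, -1.2]
grip_width: 0.0268
```

```bash
python3 - <<'E'
from h import *
g=gp()
s=snap("wrist","z8",(200,140,440,300),3.2)
E
```

```text
t 9.45 grasp pt [ 0.4164 -0.1601  0.1057] yaw 1.5708 tilt [ 0.001 -0.001 -1.   ] w 0.0268 F [ 0.5 -0.6 -1.2] j [-0.52 -0.14 -0.37  1.34 -0.   -0.52]
```

View pics/z8.png

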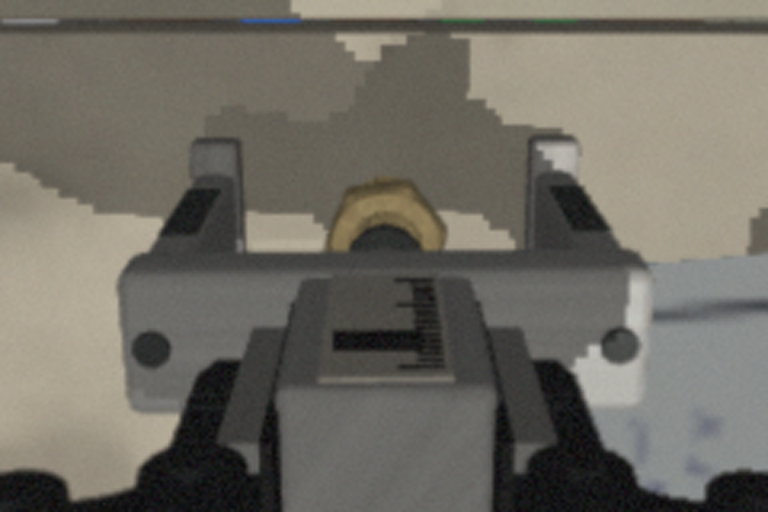

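Emit:
{"api": "jog_arm", "payload": {"commands": [[[0,0,0.0005,0,0,0,10],[0,0,0.001,0,0,0,10],[0,0,0.001,0,0,0,10],[0,0,0.0015,0,0,0,10],[0,0,0.0015,0,0,0,10],[0,0,0.002,0,0,0,10],[0,0,0.002,0,0,0,10],[0,0,0.002,0,0,0,10]]]}}

```text
time: 10.3
ee_pos: [0.4164, -0.1599, 0.259]
orientation: [[-1.0, -0.0, 0.001], [-0.0, 1.0, -0.001], [-0.001, -0.001, -1.0]]
ft_force: [-0.2, -0.0, -0.9]
grip_width: 0.0271
```

Emit:
{"api": "jog_arm", "payload": {"commands": [[[0,0,0.0005,0,0,0,10],[0,0,0.001,0,0,0,10],[0,0,0.001,0,0,0,10],[0,0,0.0015,0,0,0,10],[0,0,0.0015,0,0,0,10],[0,0,0.002,0,0,0,10],[0,0,0.002,0,0,0,10],[0,0,0.002,0,0,0,10]]]}}

```text
time: 11.1
ee_pos: [0.4165, -0.1601, 0.2588]
orientation: [[-1.0, -0.0, 0.002], [-0.0, 1.0, -0.002], [-0.002, -0.002, -1.0]]
ft_force: [-2.1, 0.4, 8.2]
grip_width: 0.0272
```

Emit:
{"api": "jog_arm", "payload": {"commands": [[[0,0,0,0,0,0,10],[0,0,0,0,0,0,60],[0,0,0,0,0,0,60],[0,0,0,0,0,0,60],[0,0,0,0,0,0,60],[0,0,-0.02,0,0,0,60],[0,0,-0.05,0,0,0,60],[0,0,-0.06,0,0,0,60]]]}}

```text
time: 11.9
ee_pos: [0.4172, -0.1604, 0.3216]
orientation: [[-1.0, -0.0, 0.006], [-0.0, 1.0, -0.004], [-0.006, -0.004, -1.0]]
ft_force: [1.3, -0.2, 0.4]
grip_width: 0.0513
```

```bash
python3 - <<'E'
from h import *
g=gp()
s=snap("wrist","z9",None,1.25)
E
```

```text
t 11.9 grasp pt [ 0.4182 -0.161   0.1666] yaw 1.571 tilt [ 0.006 -0.004 -1.   ] w 0.0513 F [ 1.3 -0.2  0.4] j [-0.52 -0.16 -0.27  1.46 -0.   -0.52]
```

View pics/z9.png

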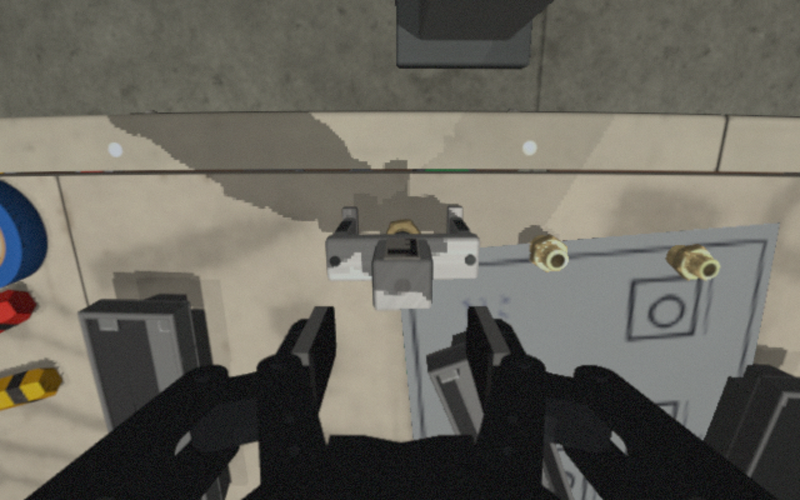

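Emit:
{"api": "jog_arm", "payload": {"commands": [[[0,0,0,0,0,0,60],[0,0,0,0,0,0,60],[0,0,0,0,0,0,60],[0,0,0,0,0,0,60],[0,0,0,0,0,0,60],[0,0,0,0,0,0,60],[0,0,0,0,0,0,60],[0,0,0,0,0,0,60]]]}}

```text
time: 12.75
ee_pos: [0.4174, -0.1605, 0.3223]
orientation: [[-1.0, -0.0, 0.008], [-0.0, 1.0, -0.005], [-0.008, -0.005, -1.0]]
ft_force: [0.8, -0.4, 0.6]
grip_width: 0.0509
```

Emit:
{"api": "jog_arm", "payload": {"commands": [[[0,0,0,0,0,0,60],[0,0,0,0,0,0,60],[0,0,0,0,0,0,60],[0,0,0,0,0,0,60],[0,0,0,0,0,0,60],[0,0,0,0,0,0,60],[0,0,0,0,0,0,60],[0,0,0,0,0,0,60]]]}}

```text
time: 13.55
ee_pos: [0.4175, -0.1605, 0.3224]
orientation: [[-1.0, -0.0, 0.008], [-0.0, 1.0, -0.005], [-0.008, -0.005, -1.0]]
ft_force: [-0.3, -0.4, 0.4]
grip_width: 0.051
```

Emit:
{"api": "jog_arm", "payload": {"commands": [[[0,0,0,0,0,0,60],[0,0,0,0,0,0,60],[0,0,0,0,0,0,60],[0,0,0,0,0,0,60],[0,0,0,0,0,0,60],[0,0,0,0,0,0,60],[0,0,0,0,0,0,60],[0,0,0,0,0,0,60]]]}}

```text
time: 14.35
ee_pos: [0.4174, -0.1605, 0.3223]
orientation: [[-1.0, -0.0, 0.008], [-0.0, 1.0, -0.005], [-0.008, -0.005, -1.0]]
ft_force: [-0.2, -0.1, 0.1]
grip_width: 0.0513
```

```bash
python3 - <<'E'
from h import *
g=gp(); mv((.4163,-.16,.1035),np.pi/2)
E
```

```text
t 14.35 grasp pt [ 0.4186 -0.1613  0.1673] yaw 1.571 tilt [ 0.008 -0.005 -1.   ] w 0.0513 F [-0.2 -0.1  0.1] j [-0.52 -0.16 -0.27  1.46 -0.   -0.52]
shift [0.0016 0.0008 0.0638] rot [-0.0051  0.0076  0.0002] |d| 0.064 deg 0.5
```

Emit:
{"api": "jog_arm", "payload": {"commands": [[[0.0015,0.001,0.02,-0.005,0.008,0,60],[0.0015,0.001,0.045,-0.005,0.008,0,60],[0.0015,0.001,0.063,-0.005,0.008,0,60],[0.0015,0.001,0.0635,-0.005,0.008,0,60],[0.0015,0.001,0.0635,-0.005,0.008,0,10],[0.0015,0.001,0.0635,-0.005,0.008,0,10],[0.0015,0.001,0.0635,-0.005,0.008,0,10],[0.0015,0.001,0.0635,-0.005,0.008,0,10]]], "squeeze": 80}}

```text
time: 15.15
ee_pos: [0.4168, -0.1601, 0.2601]
orientation: [[-1.0, -0.0, 0.001], [-0.0, 1.0, -0.001], [-0.001, -0.001, -1.0]]
ft_force: [-0.8, 0.2, 1.7]
grip_width: 0.0269
```

Emit:
{"api": "jog_arm", "payload": {"commands": [[[0,0,0,0,0,0,10],[0,0,0,0,0,0,10],[0,0,-0.015,0,0,0,10],[0,0,-0.03,0,0,0,10],[0,0,-0.045,0,0,0,10],[0,0,-0.06,0,0,0,10],[0,0,-0.075,0,0,0,10],[0,0,-0.075,0,0,0,10]]]}}

```text
time: 15.95
ee_pos: [0.4173, -0.1603, 0.3367]
orientation: [[-1.0, -0.0, 0.004], [-0.0, 1.0, -0.003], [-0.004, -0.003, -1.0]]
ft_force: [0.6, 0.8, -2.8]
grip_width: 0.0266
```

```bash
python3 - <<'E'
from h import *
g=gp(); mv((.551,.354,.18),1.82)
s=snap("wrist","z10",None,1.25)
print([ (np.round(d["pixel"],1),round(d["score"],2)) for d in arm.pinpoint("gauge_foot_tip","wrist")])
E
```

```text
t 15.95 grasp pt [ 0.418  -0.1607  0.1817] yaw 1.571 tilt [ 0.004 -0.003 -1.   ] w 0.0266 F [ 0.6  0.8 -2.8] j [-0.52 -0.16 -0.24  1.49 -0.   -0.52]
shift [-0.1338  0.5143  0.0008] rot [-0.0034  0.004  -0.249 ] |d| 0.531 deg 14.3
[(array([320.9, 207.5]), 0.93)]
```

View pics/z10.png

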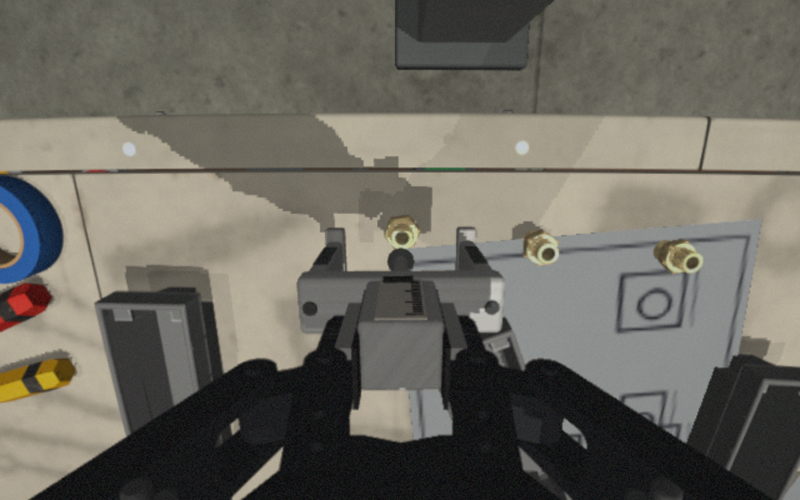

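Emit:
{"api": "jog_arm", "payload": {"commands": [[[-0.012,0.045,0,-0.003,0.004,-0.03,10],[-0.024,0.09,0,-0.003,0.004,-0.06,10],[-0.036,0.135,0,-0.003,0.004,-0.09,10],[-0.048,0.18,0,-0.003,0.004,-0.12,10],[-0.06,0.225,0,-0.003,0.004,-0.15,10],[-0.072,0.27,0,-0.003,0.004,-0.18,10],[-0.084,0.315,0,-0.003,0.004,-0.2,10],[-0.096,0.36,0,-0.003,0.004,-0.22,10]]]}}

```text
time: 16.85
ee_pos: [0.5123, 0.202, 0.3321]
orientation: [[-0.976, -0.22, -0.006], [-0.22, 0.976, 0.001], [0.006, 0.002, -1.0]]
ft_force: [0.9, -1.3, -3.0]
grip_width: 0.0267
```

```bash
python3 - <<'E'
from h import *
g=gp(); mv((.551,.354,.15),1.812)
E
```

```text
t 16.85 grasp pt [0.5114 0.2021 0.1771] yaw 1.7921 tilt [-0.006  0.001 -1.   ] w 0.0267 F [ 0.9 -1.3 -3. ] j [0.25 0.11 0.02 1.49 0.   0.03]
shift [-0.0713  0.1398  0.0269] rot [ 0.002  -0.0058 -0.0199] |d| 0.159 deg 1.2
```

Emit:
{"api": "jog_arm", "payload": {"commands": [[[-0.022,0.04,0,0.002,-0.006,-0.01,10],[-0.044,0.08,0,0.002,-0.006,-0.02,10],[-0.062,0.12,0,0.002,-0.006,-0.02,10],[-0.071,0.14,0.005,0.002,-0.006,-0.02,10],[-0.071,0.14,0.015,0.002,-0.006,-0.02,10],[-0.071,0.14,0.027,0.002,-0.006,-0.02,10],[-0.071,0.14,0.027,0.002,-0.006,-0.02,10],[-0.071,0.14,0.027,0.002,-0.006,-0.02,10]]]}}

```text
time: 17.65
ee_pos: [0.5503, 0.3528, 0.3034]
orientation: [[-0.971, -0.238, -0.003], [-0.238, 0.971, -0.002], [0.003, -0.001, -1.0]]
ft_force: [-0.1, -0.6, -2.8]
grip_width: 0.027
```

```bash
python3 - <<'E'
from h import *
g=gp(); mv((.551,.354,.111),1.812)
s=snap("wrist","z11",None,1.25)
E
```

```text
t 17.65 grasp pt [0.5499 0.3525 0.1484] yaw 1.8107 tilt [-0.003 -0.002 -1.   ] w 0.027 F [-0.1 -0.6 -2.8] j [ 0.47  0.39  0.3   1.48 -0.    0.23]
shift [-0.0011  0.001   0.0374] rot [-0.001  -0.0031 -0.0013] |d| 0.037 deg 0.2
```

View pics/z11.png

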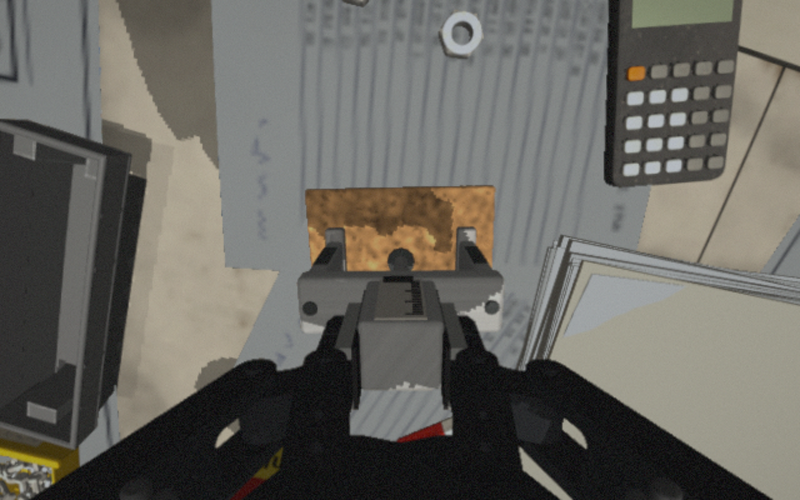

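Emit:
{"api": "jog_arm", "payload": {"commands": [[[-0.001,0.001,0.01,0,-0.003,0,10],[-0.001,0.001,0.02,0,-0.003,0,10],[-0.001,0.001,0.028,0,-0.003,0,10],[-0.001,0.001,0.033,0,-0.003,0,10],[-0.001,0.001,0.036,0,-0.003,0,10],[-0.001,0.001,0.037,0,-0.003,0,10],[-0.001,0.001,0.038,0,-0.003,0,10],[-0.001,0.001,0.038,0,-0.003,0,10]]]}}

```text
time: 18.5
ee_pos: [0.5515, 0.3542, 0.2669]
orientation: [[-0.971, -0.238, 0.003], [-0.238, 0.971, 0.0], [-0.003, -0.0, -1.0]]
ft_force: [-0.4, -0.9, -3.1]
grip_width: 0.0268
```

Emit:
{"api": "jog_arm", "payload": {"commands": [[[0,0,0.0005,0,0,0,10],[0,0,0.001,0,0,0,10],[0,0,0.001,0,0,0,10],[0,0,0.0015,0,0,0,10],[0,0,0.002,0,0,0,10],[0,0,0.002,0,0,0,10],[0,0,0.0025,0,0,0,10],[0,0,0.0025,0,0,0,10]]]}}

```text
time: 19.3
ee_pos: [0.5516, 0.3543, 0.2661]
orientation: [[-0.971, -0.238, 0.005], [-0.238, 0.971, 0.001], [-0.005, 0.0, -1.0]]
ft_force: [-0.8, -2.2, 6.3]
grip_width: 0.0269
```

Emit:
{"api": "jog_arm", "payload": {"commands": [[[0,0,0,0,0,0,10],[0,0,0,0,0,0,65],[0,0,0,0,0,0,65],[0,0,0,0,0,0,65],[0,0,0,0,0,0,65],[0,0,-0.02,0,0,0,65],[0,0,-0.06,0,0,0,65],[0,0,-0.1,0,0,0,65]]]}}

```text
time: 20.1
ee_pos: [0.5508, 0.354, 0.3657]
orientation: [[-0.971, -0.238, 0.002], [-0.238, 0.971, -0.0], [-0.002, -0.001, -1.0]]
ft_force: [0.5, 0.3, 0.2]
grip_width: 0.0555
```

```bash
python3 - <<'E'
from h import *
g=gp(); 
s=snap("wrist","z12",None,1.25)
mv((.45,.1,.27),np.pi/2)
E
```

```text
t 20.1 grasp pt [0.5511 0.3539 0.2107] yaw 1.8106 tilt [ 0.002 -0.    -1.   ] w 0.0555 F [0.5 0.3 0.2] j [ 0.47  0.39  0.42  1.6  -0.    0.23]
shift [ 0.1585 -0.2229 -0.0524] rot [0.0046 0.0158 0.2398] |d| 0.278 deg 13.8
```

View pics/z12.png

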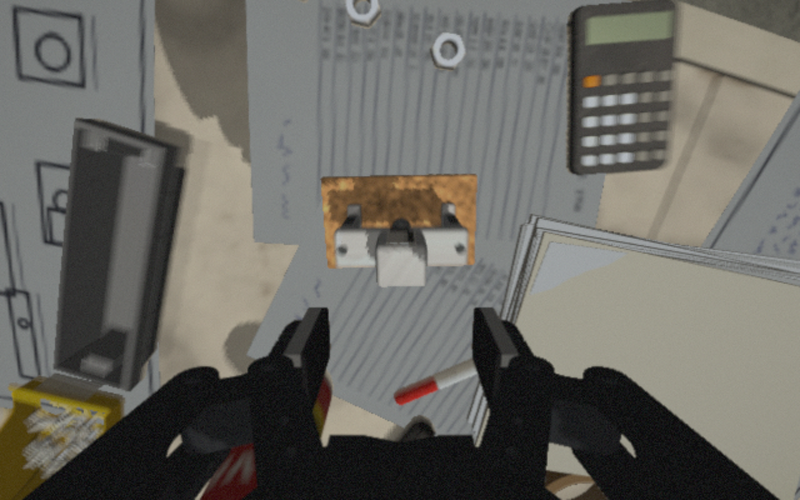

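```bash
python3 - <<'E'
from h import *
g=gp(); mv((.4324,.0535,.15),3.066)
E
```

```text
t 20.15 grasp pt [0.5542 0.3555 0.2208] yaw 1.8106 tilt [ 0.015  0.006 -1.   ] w 0.0555 F [ 0.6 -0.8  5.9] j [ 0.47  0.39  0.44  1.6  -0.    0.23]
shift [ 0.1886 -0.2642  0.067 ] rot [-0.0079  0.0157 -1.2554] |d| 0.331 deg 71.9
```

Emit:
{"api": "jog_arm", "payload": {"commands": [[[0.02,-0.03,0,0,0.01,-0.15,65],[0.045,-0.065,0,0,0.015,-0.3,65],[0.07,-0.1,0,0,0.015,-0.45,65],[0.095,-0.135,0.01,0,0.015,-0.6,65],[0.12,-0.17,0.02,0,0.015,-0.75,65],[0.145,-0.205,0.04,0,0.015,-0.9,65],[0.17,-0.24,0.055,-0.008,0.015,-1.05,65],[0.1886,-0.2642,0.067,-0.008,0.015,-1.2,65]]]}}

```text
time: 20.95
ee_pos: [0.4314, 0.0519, 0.3042]
orientation: [[-0.141, -0.99, 0.0], [-0.99, 0.141, 0.001], [-0.001, -0.0, -1.0]]
ft_force: [-0.2, -0.1, 0.1]
grip_width: 0.0559
```

```bash
python3 - <<'E'
from h import *
import pickle
g=gp(); mv((.4324,.0535,.10),3.066)
s=snap("wrist","f1",None,1.25); pickle.dump(s,open("f1.pkl","wb"))
for k,z in dict(fitting_1_mid=.018).items():
    for d in arm.pinpoint(k,"wrist"):
        print(k,np.round(d["pixel"],1),round(d["score"],2),np.round(onz(s,d["pixel"],z)[:2],4))
E
```

```text
t 20.95 grasp pt [0.4314 0.052  0.1492] yaw 3.0006 tilt [ 0.     0.001 -1.   ] w 0.0559 F [-0.2 -0.1  0.1] j [-0.04 -0.19 -0.32  1.43  0.   -1.46]
shift [-0.0017 -0.0008  0.0492] rot [-0.0003  0.0006 -0.0654] |d| 0.049 deg 3.7
```

View pics/f1.png

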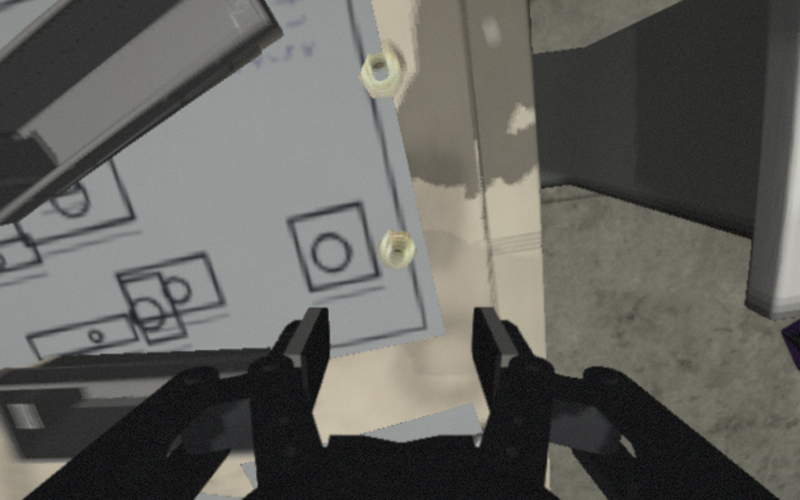

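```bash
python3 - <<'E'
from h import *
import pickle
s=pickle.load(open("f1.pkl","rb"))
print(np.round(onz(s,(398/1.25,243/1.25),.036),4),np.round(onz(s,(397/1.25,251/1.25),.024),4))
mv((.4324,.0535,.024),3.066)
E
```

```text
[0.4304 0.0445 0.036 ] [0.4324 0.0531 0.024 ]
shift [-0.003  -0.0027  0.1232] rot [ 0.0056 -0.0008 -0.0736] |d| 0.123 deg 4.2
```

Emit:
{"api": "jog_arm", "payload": {"commands": [[[-0.003,-0.003,0.03,0,0,-0.07,60],[-0.003,-0.003,0.07,0,0,-0.07,60],[-0.003,-0.003,0.1,0,0,-0.07,60],[-0.003,-0.003,0.12,0,0,-0.07,60],[-0.003,-0.003,0.123,0,0,-0.07,60],[-0.003,-0.003,0.123,0,0,-0.07,10],[-0.003,-0.003,0.123,0,0,-0.07,10],[-0.003,-0.003,0.123,0,0,-0.07,10]]], "squeeze": 50}}

```text
time: 21.85
ee_pos: [0.4339, 0.0536, 0.1811]
orientation: [[-0.079, -0.997, -0.002], [-0.997, 0.079, -0.0], [0.0, 0.002, -1.0]]
ft_force: [0.2, 0.5, 0.3]
grip_width: 0.0229
```

Emit:
{"api": "jog_arm", "payload": {"commands": [[[0,0,0,0,0,0,10],[0,0,0,0,0,0,10],[0,0,0,0,0,0,10],[0,0,-0.03,0,0,0,10],[0,0,-0.06,0,0,0,10],[0,0,-0.09,0,0,0,10],[0,0,-0.09,0,0,0,10],[0,0,-0.09,0,0,0,10]]]}}

```text
time: 22.65
ee_pos: [0.4344, 0.0536, 0.2717]
orientation: [[-0.079, -0.997, 0.0], [-0.997, 0.079, -0.0], [0.0, -0.0, -1.0]]
ft_force: [-0.5, -0.7, -0.8]
grip_width: 0.0232
```

```bash
python3 - <<'E'
from h import *
g=gp()
s=snap("wrist","f2",None,1.25)
a=np.array([.6275,.139]);u=np.array([np.cos(-.075),np.sin(-.075)])
for d in (.05,0,-.05): print(a+d*u)
mv((*(a+.05*u),.11),3.066)
E
```

```text
t 22.65 grasp pt [0.4344 0.0536 0.1167] yaw 3.0623 tilt [ 0. -0. -1.] w 0.0232 F [-0.5 -0.7 -0.8] j [-0.03 -0.17 -0.37  1.37 -0.   -1.52]
[0.67735944 0.13525351]
[0.6275 0.139 ]
[0.57764056 0.14274649]
shift [-0.1007 -0.2363  0.0047] rot [ 0.0027 -0.0003 -0.0038] |d| 0.257 deg 0.3
```

View pics/f2.png

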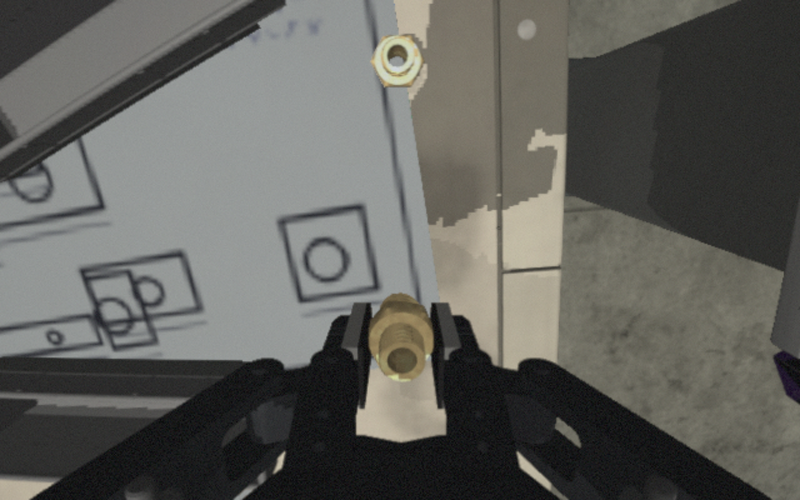

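Emit:
{"api": "jog_arm", "payload": {"commands": [[[-0.018,-0.042,0,0,0,0,10],[-0.036,-0.084,0,0,0,0,10],[-0.054,-0.126,0,0,0,0,10],[-0.072,-0.168,0,0,0,0,10],[-0.09,-0.21,0,0,0,0,10],[-0.1,-0.233,0,0.003,0,0,10],[-0.1007,-0.2363,0,0.003,0,-0.004,10],[-0.1007,-0.2363,0,0.003,0,-0.004,10]]]}}

```text
time: 23.5
ee_pos: [0.6769, 0.1353, 0.2666]
orientation: [[-0.075, -0.997, -0.005], [-0.997, 0.075, -0.001], [0.001, 0.005, -1.0]]
ft_force: [-0.4, -0.7, -1.4]
grip_width: 0.0228
```

```bash
python3 - <<'E'
from h import *
import pickle
g=gp(); mv((.6774,.1353,.036),3.066)
s=snap("wrist","f3",None,1.25);pickle.dump(s,open("f3.pkl","wb"))
q=(np.array([.6275,.139]),-.075)
overlay(s,[(rect(*q,.21,.066,.056),(0,255,0)),(rect(*q,.162,.045,.0055),(0,0,255))],"f3",(0,0,640,400),1.25)
E
```

```text
t 23.5 grasp pt [0.6762 0.1351 0.1116] yaw 3.0665 tilt [-0.005 -0.001 -1.   ] w 0.0228 F [-0.4 -0.7 -1.4] j [ 0.1   0.5   0.37  1.45 -0.   -1.4 ]
shift [-0.0002 -0.0008  0.0756] rot [ 0.0048 -0.0013  0.0005] |d| 0.076 deg 0.3
```

View pics/f3.png

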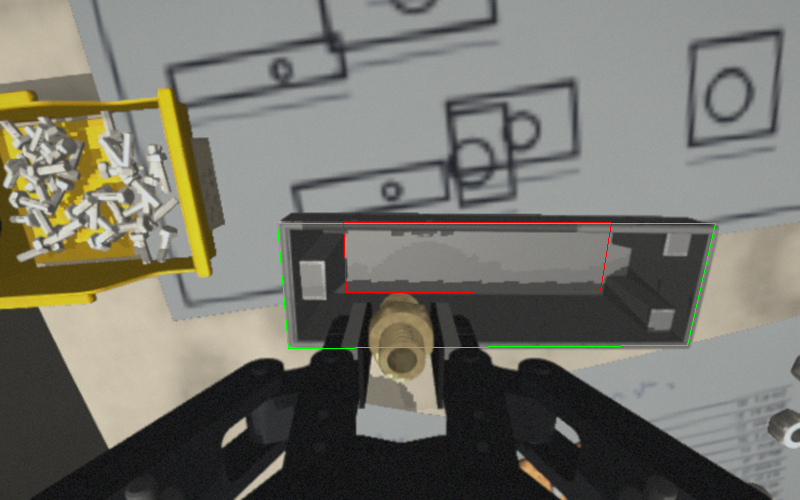

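Emit:
{"api": "jog_arm", "payload": {"commands": [[[0,-0.001,0.025,0.005,0,0,10],[0,-0.001,0.05,0.005,0,0,10],[0,-0.001,0.068,0.005,0,0,10],[0,-0.001,0.0755,0.005,0,0,10],[0,-0.001,0.0755,0.005,0,0,10],[0,-0.001,0.0755,0.005,0,0,38],[0,-0.001,0.0755,0.005,0,0,38],[0,-0.001,0.0755,0.005,0,0,38]]]}}

```text
time: 24.35
ee_pos: [0.6779, 0.135, 0.1942]
orientation: [[-0.075, -0.997, 0.004], [-0.997, 0.075, -0.001], [0.001, -0.004, -1.0]]
ft_force: [0.1, 0.6, -0.5]
grip_width: 0.0324
```

Emit:
{"api": "jog_arm", "payload": {"commands": [[[0,0,0,0,0,0,38],[0,0,-0.02,0,0,0,38],[0,0,-0.06,0,0,0,38],[0,0,-0.09,0,0,0,38],[0.02,0.04,-0.09,0,0,0,60],[0.05,0.09,-0.09,0,0,0,60],[0.08,0.13,-0.09,0,0,0,60],[0.11,0.17,-0.09,0,0,0,60]]]}}

```text
time: 25.15
ee_pos: [0.5053, 0.0421, 0.2842]
orientation: [[-0.074, -0.997, 0.006], [-0.997, 0.074, -0.001], [0.001, -0.006, -1.0]]
ft_force: [0.2, -1.3, 1.3]
grip_width: 0.051
```

```bash
python3 - <<'E'
from h import *
import pickle
g=gp(); mv((.4265,-.054,.12),3.066)
s=snap("wrist","f4",None,1.25);pickle.dump(s,open("f4.pkl","wb"))
E
```

```text
t 25.15 grasp pt [0.5062 0.0419 0.1292] yaw 3.0671 tilt [ 0.006 -0.001 -1.   ] w 0.051 F [ 0.2 -1.3  1.3] j [-0.05  0.   -0.18  1.38 -0.   -1.55]
shift [0.1017 0.0714 0.0089] rot [-0.006  -0.0009  0.0011] |d| 0.125 deg 0.4
```

View pics/f4.png

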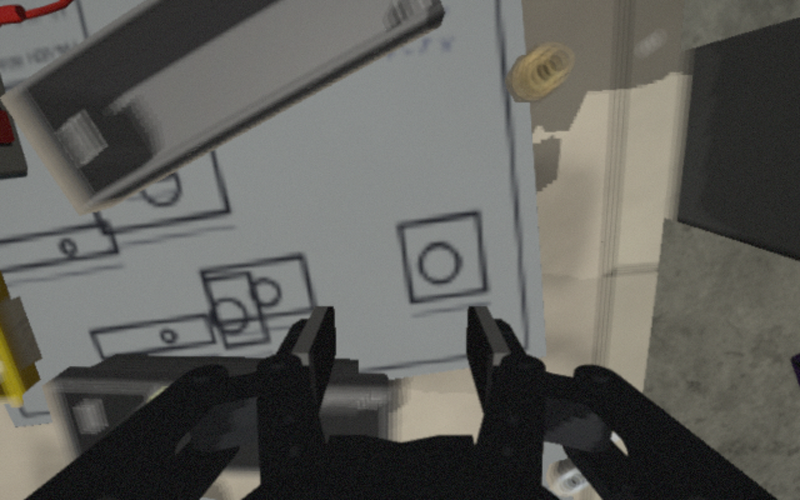

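Emit:
{"api": "jog_arm", "payload": {"commands": [[[0.035,0.025,0.003,-0.006,0,0,60],[0.07,0.05,0.006,-0.006,0,0,60],[0.1,0.07,0.009,-0.006,0,0,60],[0.1015,0.0715,0.009,-0.006,0,0,60],[0.1015,0.0715,0.009,-0.006,0,0,60],[0.1015,0.0715,0.009,-0.006,0,0,60],[0.1015,0.0715,0.009,-0.006,0,0,60],[0.1015,0.0715,0.009,-0.006,0,0,60]]]}}

```text
time: 26.0
ee_pos: [0.4186, -0.0552, 0.2728]
orientation: [[-0.075, -0.997, -0.016], [-0.997, 0.075, -0.004], [0.005, 0.015, -1.0]]
ft_force: [-0.3, -0.9, 0.3]
grip_width: 0.0512
```

```bash
cat >> h.py <<'E'
def circ(c,r,z,n=24):
    t=np.linspace(0,2*np.pi,n,False); return np.c_[c[0]+r*np.cos(t),c[1]+r*np.sin(t),np.full(n,z)]
def fitpoly(c): return [(circ(c,.01,0),(0,0,255)),(circ(c,.0127,.024),(0,255,0)),(circ(c,.008,.036),(255,0,0))]
def nutpoly(c): return [(circ(c,.0128,0),(0,0,255)),(circ(c,.0128,.014),(0,255,0))]
E
python3 - <<'E'
from h import *
g=gp(); mv((.4265,-.054,.024),3.066)
s=snap("wrist")
overlay(s,fitpoly((.4265,-.054))+fitpoly((.4146,-.1598)),"f5",(0,0,640,400),1.25)
E
```

```text
t 26.0 grasp pt [ 0.4161 -0.0558  0.1178] yaw 3.0662 tilt [-0.016 -0.004 -1.   ] w 0.0512 F [-0.3 -0.9  0.3] j [-0.29 -0.2  -0.4   1.39 -0.01 -1.78]
shift [-0.0023 -0.0093  0.0936] rot [ 0.0155 -0.005   0.0002] |d| 0.094 deg 0.9
```

View pics/f5.png

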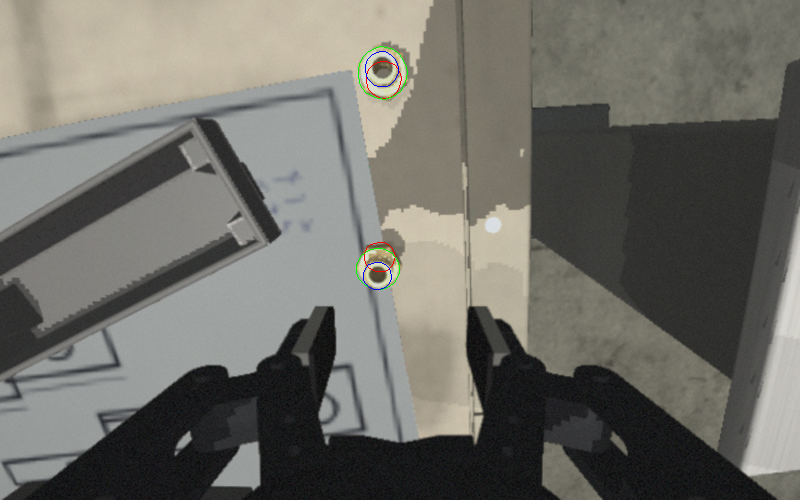

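Emit:
{"api": "jog_arm", "payload": {"commands": [[[-0.0025,-0.009,0.01,0.015,-0.005,0,55],[-0.0025,-0.009,0.03,0.015,-0.005,0,55],[-0.0025,-0.009,0.06,0.015,-0.005,0,55],[-0.0025,-0.009,0.085,0.015,-0.005,0,55],[-0.0025,-0.009,0.0935,0.015,-0.005,0,55],[-0.0025,-0.009,0.0935,0.015,-0.005,0,55],[-0.0025,-0.009,0.0935,0.015,-0.005,0,10],[-0.0025,-0.009,0.0935,0.015,-0.005,0,10]]]}}

```text
time: 26.85
ee_pos: [0.4272, -0.054, 0.181]
orientation: [[-0.075, -0.997, 0.002], [-0.997, 0.075, -0.001], [0.001, -0.002, -1.0]]
ft_force: [-0.8, -0.1, -0.0]
grip_width: 0.023
```

Emit:
{"api": "jog_arm", "payload": {"commands": [[[0,0,0,0,0,0,10],[0,0,0,0,0,0,10],[0,0,0,0,0,0,10],[0,0,0,0,0,0,10],[0,0,-0.03,0,0,0,10],[0,0,-0.06,0,0,0,10],[0,0,-0.09,0,0,0,10],[0,0,-0.09,0,0,0,10]]]}}

```text
time: 27.65
ee_pos: [0.4289, -0.0545, 0.2758]
orientation: [[-0.075, -0.997, 0.011], [-0.997, 0.075, -0.003], [0.003, -0.011, -1.0]]
ft_force: [1.1, -0.6, -0.8]
grip_width: 0.0226
```

```bash
python3 - <<'E'
from h import *
g=gp(); mv((.5776,.1427,.115),3.066)
E
```

```text
t 27.65 grasp pt [ 0.4306 -0.055   0.1208] yaw 3.0662 tilt [ 0.011 -0.003 -1.   ] w 0.0226 F [ 1.1 -0.6 -0.8] j [-0.28 -0.19 -0.39  1.37 -0.   -1.78]
shift [-0.2079 -0.1334  0.0068] rot [-0.0114 -0.0026  0.0002] |d| 0.247 deg 0.7
```

Emit:
{"api": "jog_arm", "payload": {"commands": [[[-0.035,-0.022,0,-0.01,-0.003,0,10],[-0.075,-0.048,0,-0.01,-0.003,0,10],[-0.115,-0.074,0,-0.01,-0.003,0,10],[-0.155,-0.1,0,-0.01,-0.003,0,10],[-0.19,-0.122,0.003,-0.01,-0.003,0,10],[-0.208,-0.1335,0.005,-0.01,-0.003,0,10],[-0.208,-0.1335,0.005,-0.01,-0.003,0,10],[-0.208,-0.1335,0.005,-0.01,-0.003,0,10]]]}}

```text
time: 28.45
ee_pos: [0.5772, 0.143, 0.2701]
orientation: [[-0.074, -0.997, -0.002], [-0.997, 0.074, -0.001], [0.001, 0.002, -1.0]]
ft_force: [0.5, 0.0, -0.6]
grip_width: 0.0234
```

```bash
python3 - <<'E'
from h import *
g=gp(); mv((.5776,.1427,.036),3.066)
s=snap("wrist","f6",None,1.25)
E
```

```text
t 28.45 grasp pt [0.577  0.1429 0.1151] yaw 3.0671 tilt [-0.002 -0.001 -1.   ] w 0.0234 F [ 0.5  0.  -0.6] j [ 0.13  0.24  0.05  1.38 -0.   -1.37]
shift [ 0.0002 -0.0005  0.0791] rot [ 0.0015 -0.0007  0.0011] |d| 0.079 deg 0.1
```

View pics/f6.png

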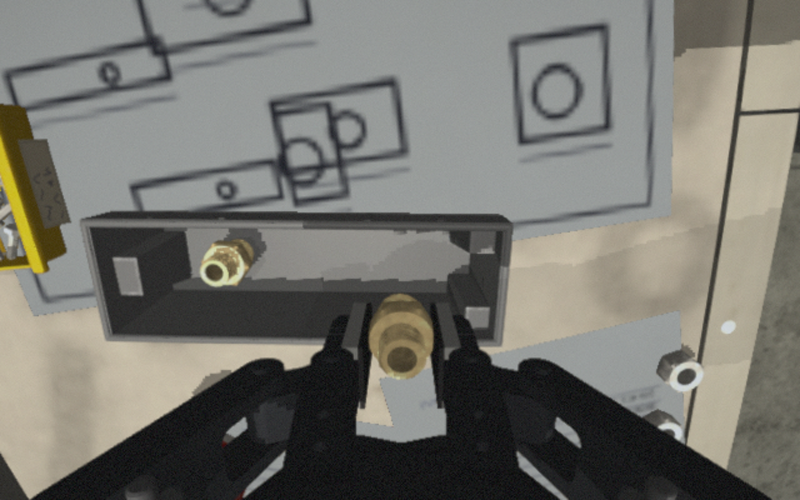

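Emit:
{"api": "jog_arm", "payload": {"commands": [[[0,-0.0005,0.025,0.0015,0,0,10],[0,-0.0005,0.05,0.0015,0,0,10],[0,-0.0005,0.07,0.0015,0,0,10],[0,-0.0005,0.079,0.0015,0,0,10],[0,-0.0005,0.079,0.0015,0,0,10],[0,-0.0005,0.079,0.0015,0,0,38],[0,-0.0005,0.079,0.0015,0,0,38],[0,-0.0005,0.079,0.0015,0,0,38]]]}}

```text
time: 29.3
ee_pos: [0.5783, 0.1424, 0.1935]
orientation: [[-0.075, -0.997, 0.004], [-0.997, 0.075, -0.0], [-0.0, -0.004, -1.0]]
ft_force: [0.8, -0.0, -0.5]
grip_width: 0.0323
```

```bash
python3 - <<'E'
from h import *
g=gp(); mv((.4146,-.1598,.12),3.066)
E
```

```text
t 29.3 grasp pt [0.5789 0.1424 0.0385] yaw 3.066 tilt [ 0.004 -0.    -1.   ] w 0.0323 F [ 0.8 -0.  -0.5] j [ 0.13  0.28 -0.06  1.22 -0.   -1.37]
shift [ 0.3137  0.1401 -0.082 ] rot [-0.0039  0.0001  0.    ] |d| 0.353 deg 0.2
```

Emit:
{"api": "jog_arm", "payload": {"commands": [[[0,0,-0.02,0,0,0,38],[0,0,-0.05,0,0,0,38],[0.01,0.005,-0.082,0,0,0,38],[0.05,0.022,-0.085,0,0,0,50],[0.095,0.042,-0.085,0,0,0,60],[0.14,0.062,-0.085,0,0,0,60],[0.185,0.082,-0.085,0,0,0,60],[0.23,0.102,-0.085,-0.004,0,0,60]]]}}

```text
time: 30.1
ee_pos: [0.4581, -0.0805, 0.2795]
orientation: [[-0.075, -0.997, 0.003], [-0.997, 0.075, -0.001], [0.001, -0.003, -1.0]]
ft_force: [0.4, -0.9, 0.2]
grip_width: 0.0516
```

```bash
python3 - <<'E'
from h import *
g=gp(); mv((.4146,-.1598,.10),3.066)
s=snap("wrist")
overlay(s,fitpoly((.4146,-.1598)),"f7",(0,0,640,400),1.25)
E
```

```text
t 30.1 grasp pt [ 0.4585 -0.0807  0.1245] yaw 3.0669 tilt [ 0.003 -0.001 -1.   ] w 0.0516 F [ 0.4 -0.9  0.2] j [-0.32 -0.1  -0.3   1.37 -0.   -1.81]
shift [0.0823 0.0376 0.0244] rot [-0.0027 -0.0008  0.0009] |d| 0.094 deg 0.2
```

View pics/f7.png

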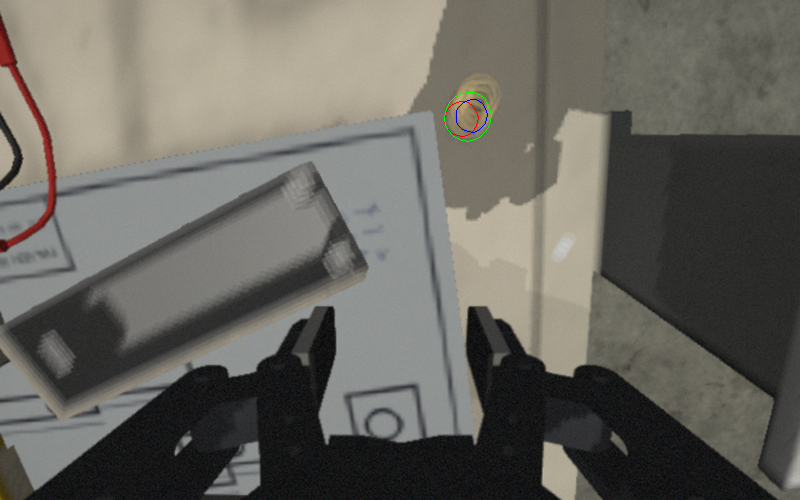

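Emit:
{"api": "jog_arm", "payload": {"commands": [[[0.04,0.018,0.01,-0.003,0,0,60],[0.08,0.037,0.02,-0.003,0,0,60],[0.082,0.0376,0.0244,-0.003,0,0,60],[0.082,0.0376,0.0244,-0.003,0,0,60],[0.082,0.0376,0.0244,-0.003,0,0,60],[0.082,0.0376,0.0244,-0.003,0,0,60],[0.082,0.0376,0.0244,-0.003,0,0,60],[0.082,0.0376,0.0244,-0.003,0,0,60]]]}}

```text
time: 30.95
ee_pos: [0.4118, -0.1638, 0.2558]
orientation: [[-0.08, -0.997, -0.005], [-0.997, 0.08, -0.007], [0.007, 0.004, -1.0]]
ft_force: [0.3, -0.4, 0.0]
grip_width: 0.0514
```

```bash
python3 - <<'E'
from h import *
g=gp(); mv((.4146,-.1598,.024),3.066)
s=snap("wrist")
overlay(s,fitpoly((.4146,-.1598)),"f8",(160,100,480,300),2.5)
E
```

```text
t 30.95 grasp pt [ 0.4111 -0.1649  0.1008] yaw 3.0614 tilt [-0.005 -0.007 -1.   ] w 0.0514 F [ 0.3 -0.4  0. ] j [-0.53 -0.15 -0.38  1.33 -0.01 -2.02]
shift [-0.0048 -0.0028  0.0767] rot [ 0.0043 -0.0073 -0.0045] |d| 0.077 deg 0.6
```

View pics/f8.png

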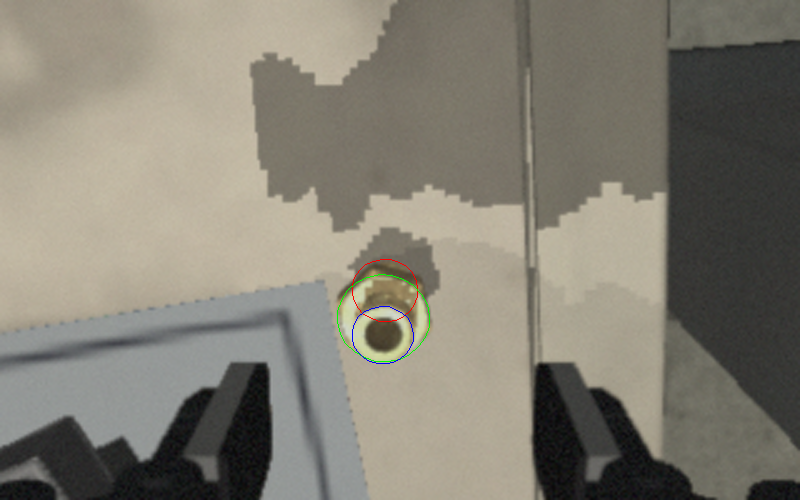

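Emit:
{"api": "jog_arm", "payload": {"commands": [[[-0.005,-0.003,0.02,0.004,-0.007,-0.005,60],[-0.005,-0.003,0.045,0.004,-0.007,-0.005,60],[-0.005,-0.003,0.068,0.004,-0.007,-0.005,60],[-0.005,-0.003,0.0765,0.004,-0.007,-0.005,60],[-0.005,-0.003,0.0765,0.004,-0.007,-0.005,60],[-0.005,-0.003,0.0765,0.004,-0.007,-0.005,10],[-0.005,-0.003,0.0765,0.004,-0.007,-0.005,10],[-0.005,-0.003,0.0765,0.004,-0.007,-0.005,10]]]}}

```text
time: 31.8
ee_pos: [0.4156, -0.1602, 0.181]
orientation: [[-0.075, -0.997, 0.003], [-0.997, 0.075, -0.002], [0.002, -0.003, -1.0]]
ft_force: [1.2, 1.2, 2.0]
grip_width: 0.0225
```

Emit:
{"api": "jog_arm", "payload": {"commands": [[[0,0,0,0,0,0,10],[0,0,0,0,0,0,10],[0,0,0,0,0,0,10],[0,0,-0.03,0,0,0,10],[0,0,-0.06,0,0,0,10],[0,0,-0.093,0,0,0,10],[0,0,-0.093,0,0,0,10],[0,0,-0.093,0,0,0,10]]]}}

```text
time: 32.6
ee_pos: [0.4157, -0.1602, 0.2746]
orientation: [[-0.075, -0.997, 0.004], [-0.997, 0.075, -0.003], [0.002, -0.004, -1.0]]
ft_force: [0.5, 1.0, -1.8]
grip_width: 0.0222
```

```bash
python3 - <<'E'
from h import *
g=gp(); mv((.6275,.139,.118),3.066)
E
```

```text
t 32.6 grasp pt [ 0.4163 -0.1607  0.1196] yaw 3.0661 tilt [ 0.004 -0.003 -1.   ] w 0.0222 F [ 0.5  1.  -1.8] j [-0.52 -0.15 -0.35  1.37 -0.   -2.01]
shift [-0.3144 -0.1886  0.0016] rot [-0.0043 -0.0024  0.0001] |d| 0.367 deg 0.3
```

Emit:
{"api": "jog_arm", "payload": {"commands": [[[-0.035,-0.021,0,-0.004,-0.002,0,10],[-0.075,-0.045,0,-0.004,-0.002,0,10],[-0.115,-0.069,0,-0.004,-0.002,0,10],[-0.155,-0.093,0,-0.004,-0.002,0,10],[-0.195,-0.117,0,-0.004,-0.002,0,10],[-0.235,-0.141,0,-0.004,-0.002,0,10],[-0.275,-0.165,0,-0.004,-0.002,0,10],[-0.31,-0.186,0,-0.004,-0.002,0,10]]]}}

```text
time: 33.4
ee_pos: [0.6247, 0.1369, 0.2715]
orientation: [[-0.075, -0.997, -0.004], [-0.997, 0.075, -0.001], [0.001, 0.004, -1.0]]
ft_force: [0.6, -0.3, -0.4]
grip_width: 0.0222
```

Emit:
{"api": "jog_arm", "payload": {"commands": [[[0,0,0,0,0,0,10],[0,0,0,0,0,0,10],[0,0,0,0,0,0,10],[0,0,0,0,0,0,10],[0,0,0,0,0,0,10],[0,0,0,0,0,0,10],[0,0,0,0,0,0,10],[0,0,0,0,0,0,10]]]}}

```text
time: 34.2
ee_pos: [0.6246, 0.1366, 0.2719]
orientation: [[-0.075, -0.997, -0.003], [-0.997, 0.075, -0.001], [0.001, 0.003, -1.0]]
ft_force: [-0.1, -0.1, -1.1]
grip_width: 0.0223
```

```bash
python3 - <<'E'
from h import *
g=gp(); mv((.6275,.139,.036),3.066)
s=snap("wrist","f9",None,1.25)
E
```

```text
t 34.2 grasp pt [0.6241 0.1365 0.1169] yaw 3.0665 tilt [-0.003 -0.001 -1.   ] w 0.0223 F [-0.1 -0.1 -1.1] j [ 0.11  0.36  0.19  1.41 -0.   -1.39]
shift [-0.0027 -0.0029  0.0809] rot [ 0.0034 -0.001   0.0005] |d| 0.081 deg 0.2
```

View pics/f9.png

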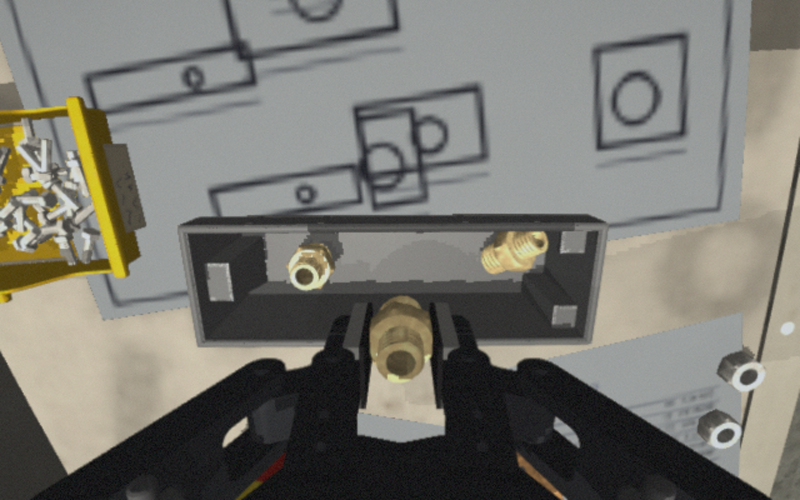

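```bash
python3 - <<'E'
from h import *
s=snap("wrist","f9z",(130,160,500,290),2.1)
a=np.array([.6275,.139]);u=np.array([np.cos(-.075),np.sin(-.075)]);v=np.array([-u[1],u[0]])
for p,z in [((483,265),.015),((515,250),.017),((545,240),.017),((310,277),.036)]:
    q=onz(s,(p[0]/1.25,p[1]/1.25),z)[:2]-a; print(np.round([q@u,q@v],4))
E
```

```text
[-0.0553  0.0006]
[-0.0735 -0.0095]
[-0.0909 -0.0156]
[0.0453 0.0005]
```

View pics/f9z.png

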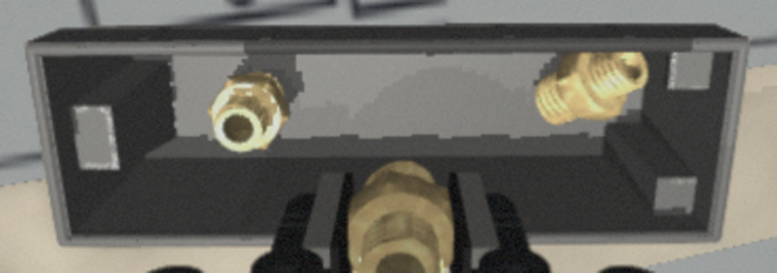

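Emit:
{"api": "jog_arm", "payload": {"commands": [[[-0.0025,-0.003,0.02,0.003,0,0,10],[-0.0025,-0.003,0.045,0.003,0,0,10],[-0.0025,-0.003,0.065,0.003,0,0,10],[-0.0025,-0.003,0.078,0.003,0,0,10],[-0.0025,-0.003,0.081,0.003,0,0,10],[-0.0025,-0.003,0.082,0.003,0,0,10],[-0.0025,-0.003,0.082,0.003,0,0,38],[-0.0025,-0.003,0.082,0.003,0,0,38]]]}}

```text
time: 35.1
ee_pos: [0.6284, 0.1391, 0.1917]
orientation: [[-0.075, -0.997, 0.003], [-0.997, 0.075, -0.001], [0.0, -0.003, -1.0]]
ft_force: [0.2, -0.1, 0.3]
grip_width: 0.0329
```

Emit:
{"api": "jog_arm", "payload": {"commands": [[[0,0,0,0,0,0,38],[0,0,0,0,0,0,38],[0,0,-0.03,0,0,0,38],[0,0,-0.07,0,0,0,38],[0,0,-0.11,0,0,0,38],[0.02,0,-0.13,0,0,0,50],[0.05,0,-0.13,0,0,0,50],[0.05,0,-0.13,0,0,0,50]]]}}

```text
time: 35.9
ee_pos: [0.6248, 0.0866, 0.3241]
orientation: [[-0.078, -0.997, 0.007], [-0.997, 0.078, -0.002], [0.002, -0.007, -1.0]]
ft_force: [0.4, 0.0, -0.1]
grip_width: 0.0429
```

```bash
python3 - <<'E'
from h import *
g=gp(); mv((.41,.25,.17),1.9)
s=snap("wrist","f10",None,1.25)
E
```

```text
t 35.9 grasp pt [0.6258 0.0862 0.1691] yaw 3.0634 tilt [ 0.007 -0.002 -1.   ] w 0.0429 F [ 0.4  0.  -0.1] j [ 0.03  0.32  0.25  1.49 -0.   -1.46]
shift [-0.1461  0.2269 -0.0027] rot [-0.007   0.0023  1.1634] |d| 0.27 deg 66.7
```

View pics/f10.png

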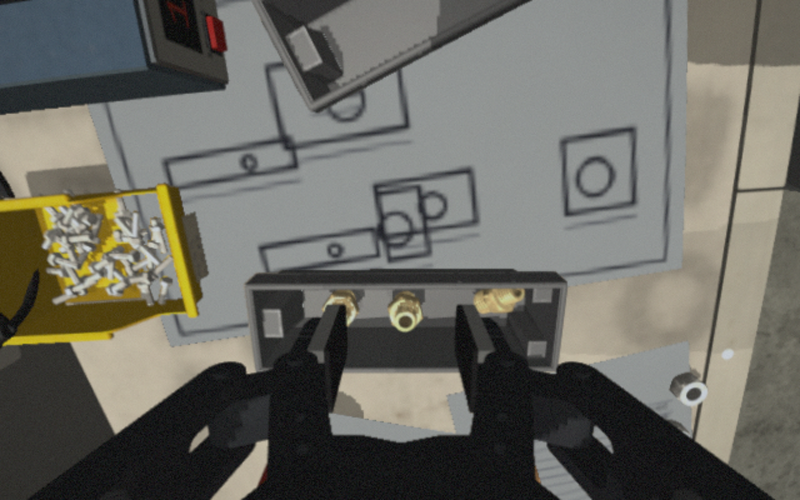

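```bash
python3 - <<'E'
from h import *
g=gp(); mv((.3898,.2374,.13),3.525)
E
```

```text
t 35.95 grasp pt [0.6253 0.0878 0.1679] yaw 3.0644 tilt [ 0.005 -0.001 -1.   ] w 0.0426 F [ 0.3  1.  -0.1] j [ 0.03  0.32  0.25  1.49 -0.   -1.46]
shift [-0.1309  0.2457  0.0368] rot [-0.0045 -0.0013 -0.4606] |d| 0.281 deg 26.4
```

Emit:
{"api": "jog_arm", "payload": {"commands": [[[-0.018,0.035,0,0,0,-0.08,55],[-0.037,0.07,0,0,0,-0.16,60],[-0.056,0.105,0.01,0,0,-0.24,60],[-0.075,0.14,0.015,0,0,-0.32,60],[-0.094,0.175,0.02,-0.004,0,-0.4,60],[-0.112,0.21,0.03,-0.004,0,-0.46,60],[-0.131,0.245,0.037,-0.004,0,-0.46,60],[-0.131,0.246,0.037,-0.004,0,-0.46,60]]]}}

```text
time: 36.75
ee_pos: [0.3852, 0.2393, 0.2827]
orientation: [[0.379, -0.925, -0.005], [-0.925, -0.379, -0.002], [-0.001, 0.006, -1.0]]
ft_force: [-0.0, -1.3, -0.6]
grip_width: 0.0512
```

Emit:
{"api": "jog_arm", "payload": {"commands": [[[0,0,0,0,0,0,60],[0,0,0,0,0,0,60],[0,0,0,0,0,0,60],[0,0,0,0,0,0,60],[0,0,0,0,0,0,60],[0,0,0,0,0,0,60],[0,0,0,0,0,0,60],[0,0,0,0,0,0,60]]]}}

```text
time: 37.55
ee_pos: [0.3853, 0.2393, 0.2827]
orientation: [[0.379, -0.926, -0.005], [-0.926, -0.378, -0.001], [-0.001, 0.006, -1.0]]
ft_force: [-0.4, -0.6, -0.1]
grip_width: 0.0511
```

```bash
python3 - <<'E'
from h import *
g=gp(); mv((.3898,.2374,.02),3.525)
s=snap("wrist")
overlay(s,sum([nutpoly(c) for c in [(.3898,.2374), (.3974,.2849), (.4114,.3557)]],[]),"n1",(0,0,640,400),1.25)
E
```

```text
t 37.55 grasp pt [0.3845 0.239  0.1277] yaw -2.7534 tilt [-0.005 -0.001 -1.   ] w 0.0511 F [-0.4 -0.6 -0.1] j [ 0.41 -0.13 -0.31  1.39  0.   -1.55]
shift [ 0.0035 -0.0041  0.1077] rot [0.0055 0.0007 0.0048] |d| 0.108 deg 0.4
```

View pics/n1.png

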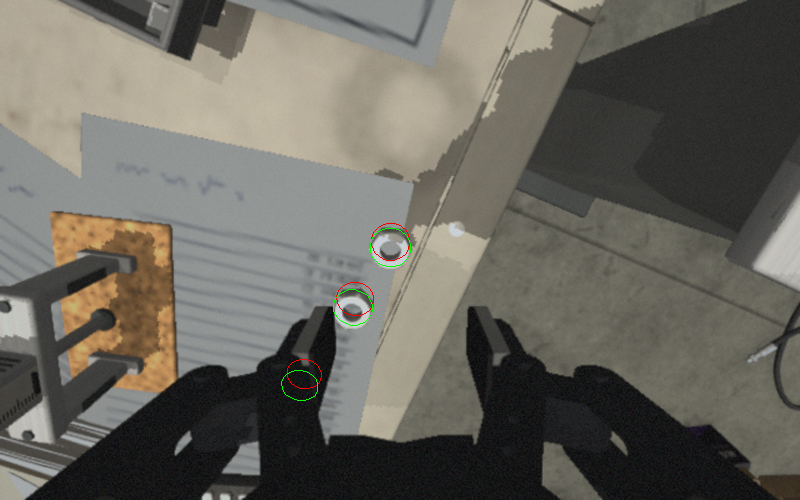

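Emit:
{"api": "jog_arm", "payload": {"commands": [[[0.0035,-0.003,0.025,0.005,0,0.005,60],[0.0035,-0.003,0.055,0.005,0,0.005,60],[0.0035,-0.003,0.085,0.005,0,0.005,60],[0.0035,-0.003,0.103,0.005,0,0.005,55],[0.0035,-0.003,0.1075,0.005,0,0.005,55],[0.0035,-0.003,0.1075,0.005,0,0.005,55],[0.0035,-0.003,0.1075,0.005,0,0.005,10],[0.0035,-0.003,0.1075,0.005,0,0.005,10]]]}}

```text
time: 38.4
ee_pos: [0.3897, 0.2375, 0.1772]
orientation: [[0.374, -0.927, 0.002], [-0.927, -0.374, 0.002], [-0.001, -0.003, -1.0]]
ft_force: [0.2, -0.5, 0.5]
grip_width: 0.0236
```

Emit:
{"api": "jog_arm", "payload": {"commands": [[[0,0,0,0,0,0,10],[0,0,0,0,0,0,10],[0,0,0,0,0,0,10],[0,0,0,0,0,0,10],[0,0,-0.03,0,0,0,10],[0,0,-0.06,0,0,0,10],[0,0,-0.09,0,0,0,10],[0,0,-0.09,0,0,0,10]]]}}

```text
time: 39.2
ee_pos: [0.3913, 0.2381, 0.2721]
orientation: [[0.374, -0.927, 0.011], [-0.927, -0.374, 0.005], [-0.001, -0.012, -1.0]]
ft_force: [0.8, 0.6, -0.4]
grip_width: 0.0232
```

```bash
python3 - <<'E'
from h import *
g=gp()
s=snap("wrist","n2",None,1.25)
b=np.array([.5854,-.0722]);u=np.array([np.cos(.3836),np.sin(.3836)])
for d in (.05,0,-.05): print(b+d*u)
mv((*(b+.05*u),.12),.3836)
E
```

```text
t 39.2 grasp pt [0.393  0.2389 0.1171] yaw -2.7582 tilt [ 0.011  0.005 -1.   ] w 0.0232 F [ 0.8  0.6 -0.4] j [ 0.4  -0.12 -0.33  1.35  0.   -1.55]
[ 0.63176617 -0.05348694]
[ 0.5854 -0.0722]
[ 0.53903383 -0.09091306]
shift [ 0.3603 -0.1147 -0.0046] rot [-0.0085  0.0008 -0.0002] |d| 0.378 deg 0.5
```

View pics/n2.png

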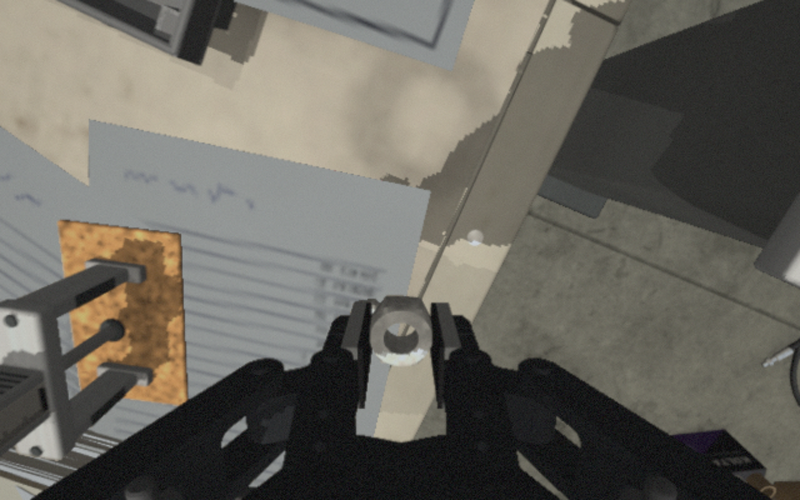

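Emit:
{"api": "jog_arm", "payload": {"commands": [[[0.035,-0.011,0,-0.008,0,0,10],[0.08,-0.025,0,-0.008,0,0,10],[0.125,-0.04,0,-0.008,0,0,10],[0.17,-0.054,0,-0.008,0,0,10],[0.215,-0.068,0,-0.008,0,0,10],[0.26,-0.083,0,-0.008,0,0,10],[0.305,-0.097,0,-0.008,0,0,10],[0.345,-0.11,0,-0.008,0,0,10]]]}}

```text
time: 40.05
ee_pos: [0.6222, -0.043, 0.2681]
orientation: [[0.373, -0.928, -0.003], [-0.928, -0.373, 0.001], [-0.002, 0.002, -1.0]]
ft_force: [-0.4, 0.6, 0.3]
grip_width: 0.0232
```

```bash
python3 - <<'E'
from h import *
g=gp(); mv((.6318,-.0535,.10),.3836)
E
```

```text
t 40.05 grasp pt [ 0.6218 -0.0428  0.1131] yaw -2.7591 tilt [-0.003  0.001 -1.   ] w 0.0232 F [-0.4  0.6  0.3] j [-0.18  0.32  0.13  1.39  0.   -2.13]
shift [ 0.0133 -0.005   0.013 ] rot [ 0.0021  0.0023 -0.0011] |d| 0.019 deg 0.2
```

Emit:
{"api": "jog_arm", "payload": {"commands": [[[0.013,-0.005,0.005,0.002,0.002,0,10],[0.013,-0.005,0.013,0.002,0.002,0,10],[0.013,-0.005,0.013,0.002,0.002,0,10],[0.013,-0.005,0.013,0.002,0.002,0,10],[0.013,-0.005,0.013,0.002,0.002,0,10],[0.013,-0.005,0.013,0.002,0.002,0,10],[0.013,-0.005,0.013,0.002,0.002,0,10],[0.013,-0.005,0.013,0.002,0.002,0,10]]]}}

```text
time: 40.85
ee_pos: [0.6316, -0.0528, 0.2556]
orientation: [[0.374, -0.928, 0.001], [-0.928, -0.374, 0.0], [0.0, -0.001, -1.0]]
ft_force: [0.3, -0.5, -0.7]
grip_width: 0.0232
```

```bash
python3 - <<'E'
from h import *
g=gp(); mv((.6318,-.0535,.028),.3836)
s=snap("wrist")
q=(np.array([.5854,-.0722]),.3836)
overlay(s,[(rect(*q,.21,.066,.056),(0,255,0)),(rect(*q,.162,.045,.0055),(0,0,255))],"n3",(0,0,640,400),1.25)
E
```

```text
t 40.85 grasp pt [ 0.6317 -0.0528  0.1006] yaw -2.7585 tilt [ 0.001  0.    -1.   ] w 0.0232 F [ 0.3 -0.5 -0.7] j [-0.19  0.35  0.15  1.37  0.   -2.14]
shift [0.0007 0.0001 0.0726] rot [-0.0005 -0.0001 -0.0006] |d| 0.073 deg 0.0
```

View pics/n3.png

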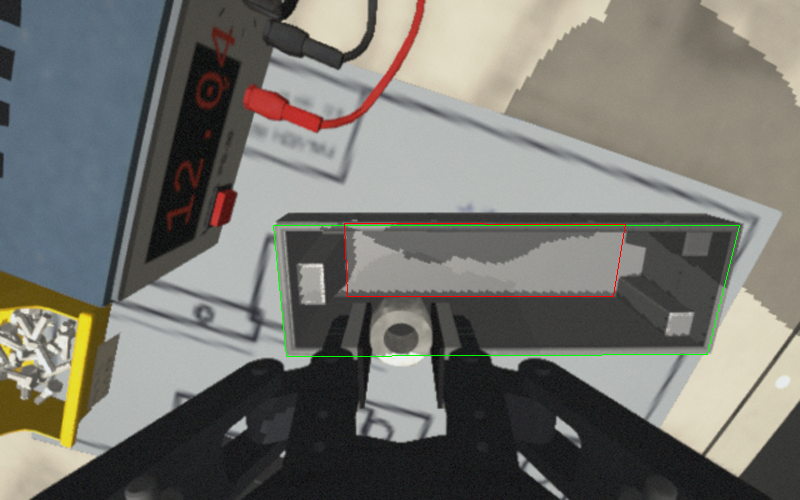

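Emit:
{"api": "jog_arm", "payload": {"commands": [[[0.0005,0,0.02,0,0,0,10],[0.0005,0,0.045,0,0,0,10],[0.0005,0,0.065,0,0,0,10],[0.0005,0,0.072,0,0,0,10],[0.0005,0,0.072,0,0,0,10],[0.0005,0,0.072,0,0,0,38],[0.0005,0,0.072,0,0,0,38],[0.0005,0,0.072,0,0,0,38]]]}}

```text
time: 41.7
ee_pos: [0.6322, -0.0535, 0.1841]
orientation: [[0.374, -0.928, 0.002], [-0.928, -0.374, -0.0], [0.001, -0.001, -1.0]]
ft_force: [-0.3, 0.2, -0.2]
grip_width: 0.0326
```

```bash
python3 - <<'E'
from h import *
g=gp(); mv((.3974,.2849,.115),.3836)
E
```

```text
t 41.7 grasp pt [ 0.6324 -0.0535  0.0291] yaw -2.7587 tilt [ 0.002 -0.    -1.   ] w 0.0326 F [-0.3  0.2 -0.2] j [-0.19  0.39  0.05  1.24  0.   -2.14]
shift [-0.4015  0.0913 -0.0863] rot [-0.0014 -0.0007 -0.0008] |d| 0.421 deg 0.1
```

Emit:
{"api": "jog_arm", "payload": {"commands": [[[0,0,-0.03,0,0,0,38],[0,0,-0.065,0,0,0,38],[-0.02,0.005,-0.085,0,0,0,38],[-0.065,0.015,-0.09,0,0,0,50],[-0.11,0.025,-0.09,0,0,0,60],[-0.155,0.036,-0.09,0,0,0,60],[-0.2,0.046,-0.09,0,0,0,60],[-0.245,0.057,-0.09,0,0,0,60]]]}}

```text
time: 42.5
ee_pos: [0.4866, 0.1537, 0.2743]
orientation: [[0.373, -0.928, 0.003], [-0.928, -0.373, 0.0], [0.001, -0.003, -1.0]]
ft_force: [0.3, -0.0, 0.2]
grip_width: 0.0513
```

```bash
python3 - <<'E'
from h import *
g=gp(); mv((.3974,.2849,.10),.3836)
E
```

```text
t 42.5 grasp pt [0.4871 0.1538 0.1193] yaw -2.7592 tilt [ 0.003  0.    -1.   ] w 0.0513 F [ 0.3 -0.   0.2] j [ 0.17  0.02 -0.19  1.36 -0.   -1.78]
shift [-0.155   0.0339  0.0191] rot [-0.0029 -0.0007 -0.0013] |d| 0.16 deg 0.2
```

Emit:
{"api": "jog_arm", "payload": {"commands": [[[-0.04,0.009,0.005,0,0,0,60],[-0.085,0.019,0.01,-0.003,0,0,60],[-0.13,0.028,0.019,-0.003,0,0,60],[-0.155,0.034,0.019,-0.003,0,0,60],[-0.155,0.034,0.019,-0.003,0,0,60],[-0.155,0.034,0.019,-0.003,0,0,60],[-0.155,0.034,0.019,-0.003,0,0,60],[-0.155,0.034,0.019,-0.003,0,0,60]]]}}

```text
time: 43.3
ee_pos: [0.3982, 0.2841, 0.2555]
orientation: [[0.371, -0.929, 0.001], [-0.929, -0.371, -0.001], [0.001, -0.001, -1.0]]
ft_force: [0.1, -0.9, -0.4]
grip_width: 0.0512
```

```bash
python3 - <<'E'
from h import *
g=gp(); mv((.3974,.2849,.02),.3836)
s=snap("wrist")
overlay(s,sum([nutpoly(c) for c in [(.3974,.2849), (.4114,.3557)]],[]),"n4",(0,0,640,400),1.25)
E
```

```text
t 43.3 grasp pt [0.3983 0.284  0.1005] yaw -2.7612 tilt [ 0.001 -0.001 -1.   ] w 0.0512 F [ 0.1 -0.9 -0.4] j [ 0.48 -0.03 -0.27  1.32 -0.   -1.47]
shift [-0.0011  0.0004  0.0805] rot [-0.0006 -0.001  -0.0032] |d| 0.08 deg 0.2
```

View pics/n4.png

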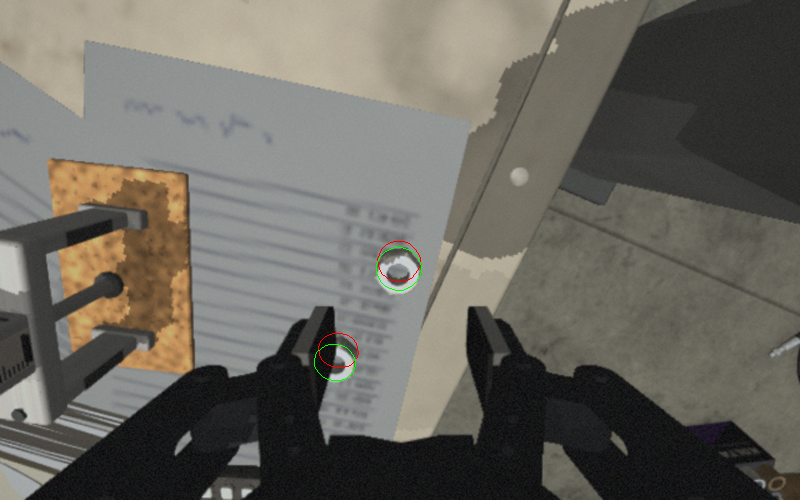

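Emit:
{"api": "jog_arm", "payload": {"commands": [[[-0.001,0.0005,0.02,0,0,-0.003,60],[-0.001,0.0005,0.045,0,0,-0.003,60],[-0.001,0.0005,0.068,0,0,-0.003,55],[-0.001,0.0005,0.08,0,0,-0.003,55],[-0.001,0.0005,0.0805,0,0,-0.003,55],[-0.001,0.0005,0.0805,0,0,-0.003,55],[-0.001,0.0005,0.0805,0,0,-0.003,10],[-0.001,0.0005,0.0805,0,0,-0.003,10]]]}}

```text
time: 44.15
ee_pos: [0.3983, 0.2851, 0.1768]
orientation: [[0.374, -0.927, 0.004], [-0.927, -0.374, 0.001], [0.001, -0.004, -1.0]]
ft_force: [-0.9, -1.0, 2.0]
grip_width: 0.0235
```

Emit:
{"api": "jog_arm", "payload": {"commands": [[[0,0,0,0,0,0,10],[0,0,0,0,0,0,10],[0,0,0,0,0,0,10],[0,0,0,0,0,0,10],[0,0,-0.03,0,0,0,10],[0,0,-0.06,0,0,0,10],[0,0,-0.095,0,0,0,10],[0,0,-0.095,0,0,0,10]]]}}

```text
time: 44.95
ee_pos: [0.3998, 0.2862, 0.2775]
orientation: [[0.374, -0.927, 0.013], [-0.927, -0.374, 0.006], [-0.0, -0.014, -1.0]]
ft_force: [0.6, 0.6, 0.1]
grip_width: 0.0231
```

```bash
python3 - <<'E'
from h import *
g=gp(); mv((.539,-.0909,.12),.3836)
E
```

```text
t 44.95 grasp pt [0.4018 0.287  0.1225] yaw -2.7582 tilt [ 0.013  0.006 -1.   ] w 0.0231 F [0.6 0.6 0.1] j [ 0.49 -0.04 -0.24  1.35 -0.   -1.47]
shift [0.4018 0.012  0.0022] rot [-0.0139  0.0003 -0.0002] |d| 0.402 deg 0.8
```

Emit:
{"api": "jog_arm", "payload": {"commands": [[[0.04,0.001,0,-0.014,0,0,10],[0.085,0.002,0,-0.014,0,0,10],[0.13,0.004,0,-0.014,0,0,10],[0.175,0.005,0,-0.014,0,0,10],[0.22,0.007,0,-0.014,0,0,10],[0.265,0.008,0,-0.014,0,0,10],[0.31,0.009,0,-0.014,0,0,10],[0.355,0.011,0,-0.014,0,0,10]]]}}

```text
time: 45.75
ee_pos: [0.5225, -0.049, 0.2763]
orientation: [[0.374, -0.927, -0.001], [-0.927, -0.374, 0.001], [-0.001, 0.001, -1.0]]
ft_force: [0.4, 0.7, -1.3]
grip_width: 0.0231
```

```bash
python3 - <<'E'
from h import *
g=gp(); mv((.539,-.0909,.10),.3836)
E
```

```text
t 45.75 grasp pt [ 0.5223 -0.0489  0.1213] yaw -2.7584 tilt [-0.001  0.001 -1.   ] w 0.0231 F [ 0.4  0.7 -1.3] j [-0.22  0.06 -0.15  1.37  0.   -2.18]
shift [0.0451 0.0003 0.0212] rot [ 0.0008  0.0011 -0.0004] |d| 0.05 deg 0.1
```

Emit:
{"api": "jog_arm", "payload": {"commands": [[[0.025,0,0.005,0,0,0,10],[0.045,0,0.015,0,0,0,10],[0.045,0,0.021,0,0,0,10],[0.045,0,0.021,0,0,0,10],[0.045,0,0.021,0,0,0,10],[0.045,0,0.021,0,0,0,10],[0.045,0,0.021,0,0,0,10],[0.045,0,0.021,0,0,0,10]]]}}

```text
time: 46.55
ee_pos: [0.5394, -0.0901, 0.2558]
orientation: [[0.375, -0.927, -0.0], [-0.927, -0.375, 0.001], [-0.001, -0.0, -1.0]]
ft_force: [-0.1, 0.6, -1.1]
grip_width: 0.023
```

```bash
python3 - <<'E'
from h import *
g=gp(); mv((.539,-.0909,.028),.3836)
s=snap("wrist")
q=(np.array([.5854,-.0722]),.3836)
overlay(s,[(rect(*q,.21,.066,.056),(0,255,0)),(rect(*q,.162,.045,.0055),(0,0,255))],"n5",(0,0,640,400),1.25)
E
```

```text
t 46.55 grasp pt [ 0.5393 -0.09    0.1008] yaw -2.7574 tilt [-0.     0.001 -1.   ] w 0.023 F [-0.1  0.6 -1.1] j [-0.29  0.12 -0.12  1.33  0.   -2.24]
shift [0.0006 0.0006 0.0728] rot [-0.      0.0005  0.0006] |d| 0.073 deg 0.0
```

View pics/n5.png

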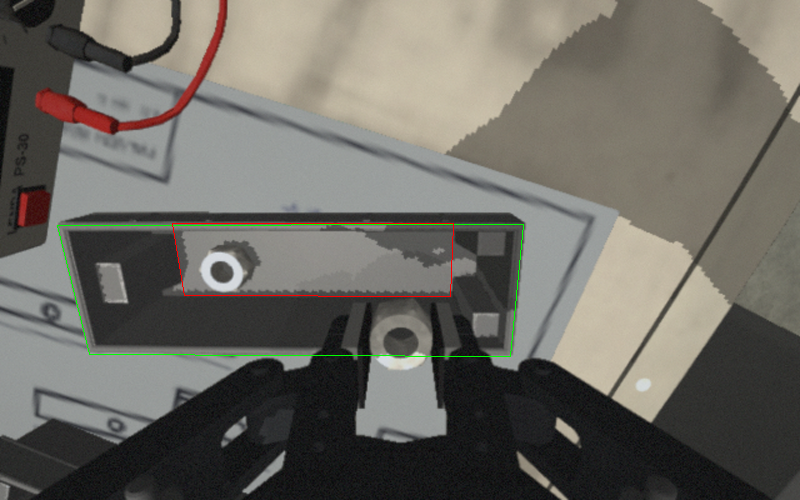

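Nut 1 lies in the tote; place nut 2 (at −x end), then nut 3.

Emit:
{"api": "jog_arm", "payload": {"commands": [[[0.0005,0.0005,0.02,0,0,0,10],[0.0005,0.0005,0.045,0,0,0,10],[0.0005,0.0005,0.065,0,0,0,10],[0.0005,0.0005,0.0725,0,0,0,10],[0.0005,0.0005,0.0725,0,0,0,10],[0.0005,0.0005,0.0725,0,0,0,38],[0.0005,0.0005,0.0725,0,0,0,38],[0.0005,0.0005,0.0725,0,0,0,38]]]}}

```text
time: 47.4
ee_pos: [0.5394, -0.0909, 0.1839]
orientation: [[0.375, -0.927, 0.001], [-0.927, -0.375, 0.0], [0.0, -0.001, -1.0]]
ft_force: [0.5, 0.7, -0.0]
grip_width: 0.0324
```

Emit:
{"api": "jog_arm", "payload": {"commands": [[[0,0,-0.03,0,0,0,38],[0,0,-0.065,0,0,0,38],[-0.02,0,-0.085,0,0,0,38],[-0.065,0,-0.09,0,0,0,50],[-0.11,0,-0.09,0,0,0,60],[-0.155,0,-0.09,0,0,0,60],[-0.2,0,-0.09,0,0,0,60],[-0.245,0,-0.09,0,0,0,60]]]}}

```text
time: 48.2
ee_pos: [0.4468, 0.1376, 0.2744]
orientation: [[0.374, -0.927, 0.003], [-0.927, -0.374, 0.0], [0.001, -0.002, -1.0]]
ft_force: [0.6, 0.4, 0.2]
grip_width: 0.0511
```

```bash
python3 - <<'E'
from h import *
g=gp(); mv((.4114,.3557,.10),.3836)
E
```

```text
t 48.2 grasp pt [0.4472 0.1377 0.1194] yaw -2.758 tilt [ 0.003  0.    -1.   ] w 0.0511 F [0.6 0.4 0.2] j [ 0.16 -0.09 -0.3   1.36  0.   -1.8 ]
shift [-0.2155 -0.0488  0.0194] rot [-0.0025 -0.0005 -0.    ] |d| 0.222 deg 0.1
```

Emit:
{"api": "jog_arm", "payload": {"commands": [[[-0.04,-0.009,0.005,0,0,0,60],[-0.085,-0.019,0.01,0,0,0,60],[-0.13,-0.029,0.015,-0.003,0,0,60],[-0.175,-0.04,0.019,-0.003,0,0,60],[-0.213,-0.0485,0.019,-0.003,0,0,60],[-0.2155,-0.049,0.019,-0.003,0,0,60],[-0.2155,-0.049,0.019,-0.003,0,0,60],[-0.2155,-0.049,0.019,-0.003,0,0,60]]]}}

```text
time: 49.0
ee_pos: [0.4118, 0.3551, 0.2555]
orientation: [[0.374, -0.928, -0.0], [-0.928, -0.374, -0.001], [0.001, 0.001, -1.0]]
ft_force: [0.5, -0.5, -0.2]
grip_width: 0.051
```

```bash
python3 - <<'E'
from h import *
g=gp(); mv((.4114,.3557,.02),.3836)
s=snap("wrist")
overlay(s,sum([nutpoly(c) for c in [(.4114,.3557)]],[]),"n6",(0,0,640,400),1.25)
E
```

```text
t 49.0 grasp pt [0.4118 0.3549 0.1005] yaw -2.7586 tilt [-0.    -0.001 -1.   ] w 0.051 F [ 0.5 -0.5 -0.2] j [ 0.59  0.12 -0.12  1.33 -0.   -1.37]
shift [-0.0008  0.0001  0.0805] rot [ 0.0006 -0.0012 -0.0007] |d| 0.081 deg 0.1
```

View pics/n6.png

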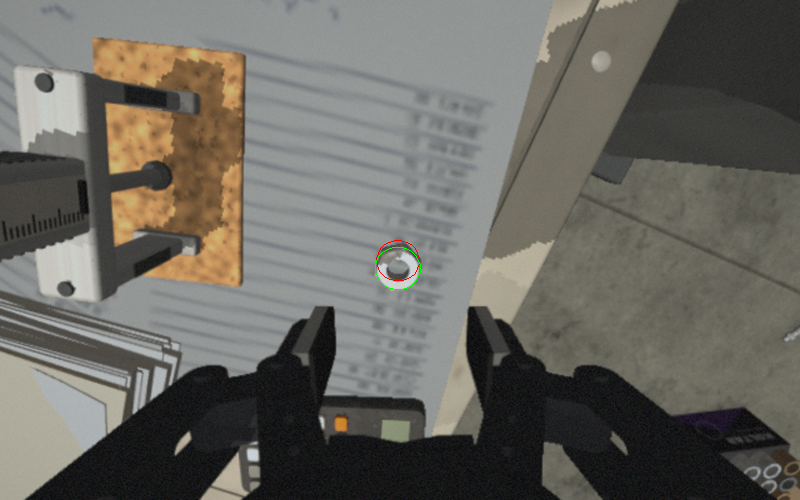

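Emit:
{"api": "jog_arm", "payload": {"commands": [[[-0.001,0,0.02,0,0,0,60],[-0.001,0,0.045,0,0,0,60],[-0.001,0,0.068,0,0,0,55],[-0.001,0,0.08,0,0,0,55],[-0.001,0,0.0805,0,0,0,55],[-0.001,0,0.0805,0,0,0,55],[-0.001,0,0.0805,0,0,0,10],[-0.001,0,0.0805,0,0,0,10]]]}}

```text
time: 49.85
ee_pos: [0.4125, 0.3561, 0.1771]
orientation: [[0.373, -0.928, 0.003], [-0.928, -0.373, 0.001], [0.0, -0.003, -1.0]]
ft_force: [-1.0, -0.1, -0.2]
grip_width: 0.0233
```

Emit:
{"api": "jog_arm", "payload": {"commands": [[[0,0,0,0,0,0,10],[0,0,0,0,0,0,10],[0,0,0,0,0,0,10],[0,0,0,0,0,0,10],[0,0,-0.03,0,0,0,10],[0,0,-0.06,0,0,0,10],[0,0,-0.095,0,0,0,10],[0,0,-0.095,0,0,0,10]]]}}

```text
time: 50.65
ee_pos: [0.414, 0.3573, 0.2782]
orientation: [[0.373, -0.928, 0.012], [-0.928, -0.373, 0.007], [-0.002, -0.014, -1.0]]
ft_force: [0.9, 1.2, 0.1]
grip_width: 0.023
```

```bash
python3 - <<'E'
from h import *
g=gp(); mv((.5854,-.0722,.12),.3836)
E
```

```text
t 50.65 grasp pt [0.4158 0.3584 0.1232] yaw -2.7596 tilt [ 0.012  0.007 -1.   ] w 0.023 F [0.9 1.2 0.1] j [ 0.59  0.11 -0.09  1.36 -0.   -1.36]
shift [0.4625 0.0011 0.0023] rot [-0.0135  0.0018 -0.0016] |d| 0.462 deg 0.8
```

Emit:
{"api": "jog_arm", "payload": {"commands": [[[0.04,0,0,-0.013,0,0,10],[0.085,0,0,-0.013,0,0,10],[0.13,0,0,-0.013,0,0,10],[0.175,0,0,-0.013,0,0,10],[0.22,0,0,-0.013,0,0,10],[0.265,0,0,-0.013,0,0,10],[0.31,0,0,-0.013,0,0,10],[0.355,0,0,-0.013,0,0,10]]]}}

```text
time: 51.45
ee_pos: [0.5464, 0.0262, 0.2766]
orientation: [[0.373, -0.928, -0.001], [-0.928, -0.373, 0.002], [-0.002, 0.0, -1.0]]
ft_force: [0.4, -0.1, -0.4]
grip_width: 0.0232
```

```bash
python3 - <<'E'
from h import *
g=gp(); mv((.5854,-.0722,.10),.3836)
E
```

```text
t 51.45 grasp pt [0.5462 0.0265 0.1216] yaw -2.7595 tilt [-0.001  0.002 -1.   ] w 0.0232 F [ 0.4 -0.1 -0.4] j [-0.08  0.12 -0.08  1.37  0.   -2.03]
shift [0.1059 0.0005 0.0213] rot [ 0.0004  0.0025 -0.0015] |d| 0.108 deg 0.2
```

Emit:
{"api": "jog_arm", "payload": {"commands": [[[0.04,0,0.005,0,0.0025,0,10],[0.085,0,0.015,0,0.0025,0,10],[0.106,0.0005,0.021,0,0.0025,0,10],[0.106,0.0005,0.021,0,0.0025,0,10],[0.106,0.0005,0.021,0,0.0025,0,10],[0.106,0.0005,0.021,0,0.0025,0,10],[0.106,0.0005,0.021,0,0.0025,0,10],[0.106,0.0005,0.021,0,0.0025,0,10]]]}}

```text
time: 52.25
ee_pos: [0.5854, -0.0713, 0.2558]
orientation: [[0.374, -0.927, 0.0], [-0.927, -0.374, -0.0], [0.0, -0.0, -1.0]]
ft_force: [-0.4, -0.9, -0.0]
grip_width: 0.023
```

```bash
python3 - <<'E'
from h import *
g=gp(); mv((.5854,-.0722,.028),.3836)
s=snap("wrist")
q=(np.array([.5854,-.0722]),.3836)
overlay(s,[(rect(*q,.21,.066,.056),(0,255,0)),(rect(*q,.162,.045,.0055),(0,0,255))],"n7",(0,0,640,400),1.25)
E
```

```text
t 52.25 grasp pt [ 0.5854 -0.0713  0.1008] yaw -2.7579 tilt [ 0. -0. -1.] w 0.023 F [-0.4 -0.9 -0. ] j [-0.23  0.23  0.01  1.35 -0.   -2.19]
shift [0.0008 0.0004 0.0728] rot [-0.0002 -0.0003  0.0001] |d| 0.073 deg 0.0
```

View pics/n7.png

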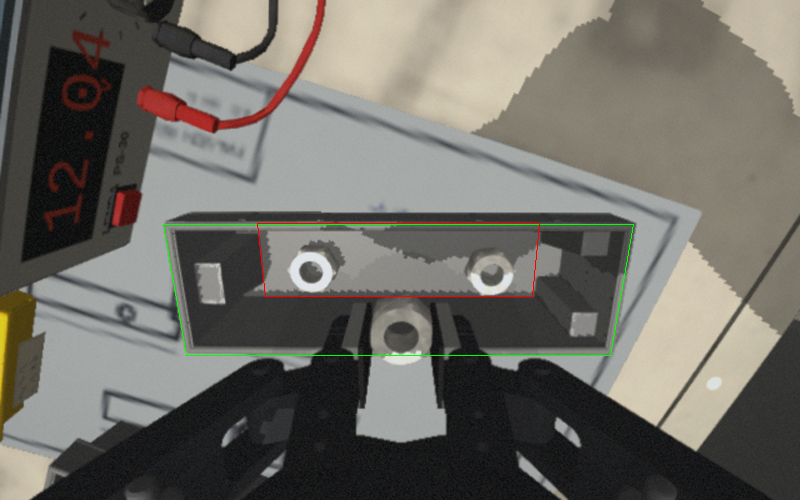

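Emit:
{"api": "jog_arm", "payload": {"commands": [[[0.001,0.0005,0.02,0,0,0,10],[0.001,0.0005,0.045,0,0,0,10],[0.001,0.0005,0.065,0,0,0,10],[0.001,0.0005,0.0725,0,0,0,10],[0.001,0.0005,0.0725,0,0,0,10],[0.001,0.0005,0.0725,0,0,0,38],[0.001,0.0005,0.0725,0,0,0,38],[0.001,0.0005,0.0725,0,0,0,38]]]}}

```text
time: 53.1
ee_pos: [0.5857, -0.0725, 0.1839]
orientation: [[0.374, -0.927, 0.001], [-0.927, -0.374, -0.001], [0.001, -0.001, -1.0]]
ft_force: [0.1, -0.2, -0.1]
grip_width: 0.0324
```

Emit:
{"api": "jog_arm", "payload": {"commands": [[[0,0,-0.03,0,0,0,38],[0,0,-0.07,0,0,0,38],[0,0,-0.11,0,0,0,38],[0,0,-0.15,0,0,0.13,60],[0,0,-0.18,0,0,0.27,80],[-0.02,0,-0.18,0,0,0.41,100],[-0.02,0,-0.18,0,0,0.55,100],[-0.02,0,-0.18,0,0,0.69,100]]]}}

```text
time: 53.9
ee_pos: [0.578, -0.0535, 0.365]
orientation: [[-0.306, -0.952, 0.003], [-0.952, 0.306, -0.001], [-0.0, -0.004, -1.0]]
ft_force: [-0.4, 1.0, 0.0]
grip_width: 0.0853
```

```bash
python3 - <<'E'
from h import *
g=gp()
s=snap("wrist","n8",None,1.25)
E
```

```text
t 53.9 grasp pt [ 0.5785 -0.0536  0.21  ] yaw 2.8301 tilt [ 0.003 -0.001 -1.   ] w 0.0853 F [-0.4  1.   0. ] j [-0.21  0.19  0.17  1.55 -0.   -1.47]
```

View pics/n8.png

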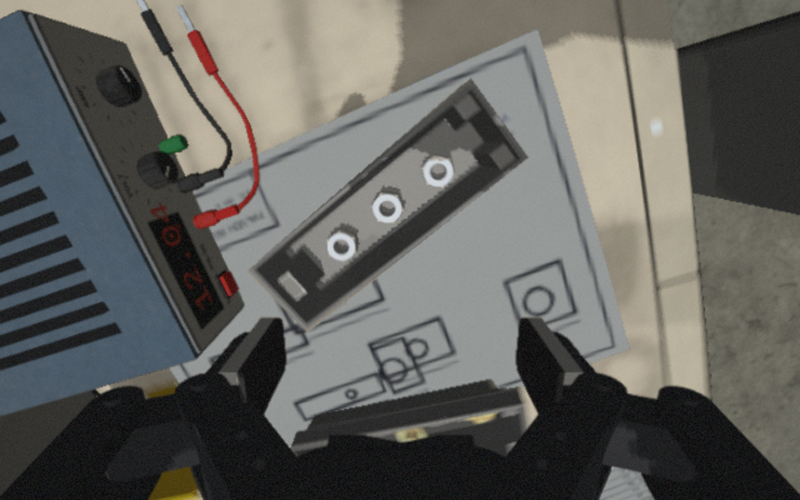

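Emit:
{"api": "jog_arm", "payload": {"commands": [[[0,0,0,0,0,0.14,100],[0,0,0,0,0,0.28,100],[0,0,0,0,0,0.42,100],[0,0,0,0,0,0.56,100],[0,0,0,0,0,0.7,100],[0,0,0,0,0,0.84,100],[0,0,0,0,0,0.98,100],[0,0,0,0,0,1.12,100]]]}}

```text
time: 54.75
ee_pos: [0.578, -0.0537, 0.3647]
orientation: [[-0.991, -0.132, 0.003], [-0.132, 0.991, -0.001], [-0.003, -0.001, -1.0]]
ft_force: [-0.5, -0.1, 0.3]
grip_width: 0.0854
```

Emit:
{"api": "jog_arm", "payload": {"commands": [[[0,0,0,0,0,0.14,100],[0,0,0,0,0,0.28,100],[0,0,0,0,0,0.42,100],[0,0,0,0,0,0.56,100],[0,0,0,0,0,0.7,100],[0,0,0,0,0,0.84,100],[0,0,0,0,0,0.98,100],[0,0,0,0,0,1.12,100]]]}}

```text
time: 55.55
ee_pos: [0.5781, -0.0538, 0.3648]
orientation: [[-0.548, 0.837, 0.003], [0.837, 0.548, -0.001], [-0.003, 0.002, -1.0]]
ft_force: [-0.4, -0.2, -0.6]
grip_width: 0.0854
```

Emit:
{"api": "jog_arm", "payload": {"commands": [[[0,0,0,0,0,0.14,100],[0,0,0,0,0,0.28,100],[0,0,0,0,0,0.42,100],[0,0,0,0,0,0.56,100],[0,0,0,0,0,0.7,100],[0,0,0,0,0,0.84,100],[0,0,0,0,0,0.98,100],[0,0,0,0,0,1.12,100]]]}}

```text
time: 56.35
ee_pos: [0.5781, -0.0539, 0.3649]
orientation: [[0.517, 0.856, 0.003], [0.856, -0.517, -0.001], [0.001, 0.003, -1.0]]
ft_force: [0.7, -0.1, -0.3]
grip_width: 0.0855
```

```bash
python3 - <<'E'
from h import *
g=gp(); mv((.5854,-.0722,.15),.3836-np.pi/2)
s=snap("wrist","n9",None,1.25)
E
```

```text
t 56.35 grasp pt [ 0.5786 -0.0541  0.2099] yaw -0.5438 tilt [ 0.003 -0.001 -1.   ] w 0.0855 F [ 0.7 -0.1 -0.3] j [-0.21  0.19  0.17  1.55 -0.    1.91]
shift [-0.0119  0.0155  0.06  ] rot [ 0.003  -0.002   0.6434] |d| 0.063 deg 36.9
```

View pics/n9.png

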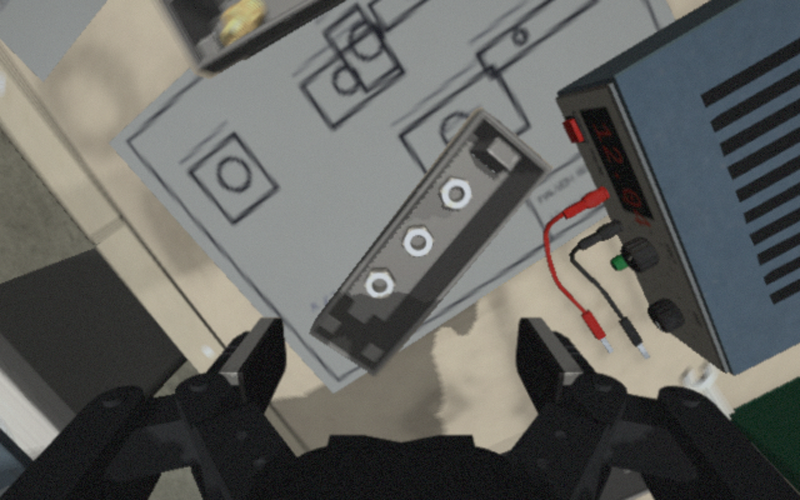

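```bash
python3 - <<'E'
from h import *
s=snap("wrist")
import pickle
# n8 camera pose: rebuild from tool transform
T=s["T"]; st=arm.state(); M=np.eye(4);M[:3,:3]=st["orientation"];M[:3,3]=st["ee_pos"]
X=np.linalg.inv(M)@T; print(np.round(X,3))
pickle.dump(X,open("X.pkl","wb"))
R8=np.array([[-0.306,-0.952,0.003],[-0.952,0.306,-0.001],[0,-0.004,-1]]);M8=np.eye(4);M8[:3,:3]=R8;M8[:3,3]=[0.578,-0.0535,0.365]
s8=dict(s);s8["T"]=M8@X
f=lambda p:(p[0]/1.25,p[1]/1.25)
print(tri([(s,f((558,95))),(s8,f((243,303)))]))
print(tri([(s,f((612,83))),(s8,f((195,357)))]))
E
```

```text
[[-0.009 -0.959 -0.282  0.071]
 [ 1.    -0.009 -0.003 -0.001]
 [ 0.    -0.282  0.959  0.03 ]
 [ 0.     0.     0.     1.   ]]
(array([ 0.73606817, -0.03004092,  0.0124782 ]), [0.0006922680798196594, 0.0006922680798196816])
(array([ 0.7315302 , -0.02983684,  0.1044102 ]), [0.0019103975586815998, 0.0019103975586816542])
```

Emit:
{"api": "jog_arm", "payload": {"commands": [[[-0.006,0.008,0,0,0,0.14,100],[-0.012,0.0155,0.01,0,0,0.28,100],[-0.012,0.0155,0.02,0,0,0.42,100],[-0.012,0.0155,0.03,0,0,0.56,100],[-0.012,0.0155,0.03,0.003,-0.002,0.643,100],[-0.012,0.0155,0.03,0.003,-0.002,0.643,100],[-0.012,0.0155,0.03,0.003,-0.002,0.643,100],[-0.012,0.0155,0.03,0.003,-0.002,0.643,100]]]}}

```text
time: 57.25
ee_pos: [0.5855, -0.0722, 0.3354]
orientation: [[0.924, 0.382, 0.001], [0.382, -0.924, -0.0], [0.001, 0.001, -1.0]]
ft_force: [-0.2, -0.2, 0.9]
grip_width: 0.0854
```

```bash
python3 - <<'E'
from h import *
g=gp(); mv((.5854,-.0722,.042),.3836-np.pi/2)
s=snap("wrist")
q=(np.array([.5854,-.0722]),.3836)
overlay(s,[(rect(*q,.21,.066,.056),(0,255,0))],"n10",(0,0,640,400),1.25)
E
```

```text
t 57.25 grasp pt [ 0.5856 -0.0722  0.1804] yaw -1.1787 tilt [ 0.001 -0.    -1.   ] w 0.0854 F [-0.2 -0.2  0.9] j [-0.24  0.21  0.14  1.5  -0.    2.51]
shift [-2.000e-04 -1.000e-04  1.384e-01] rot [ 0.0006 -0.0007  0.0085] |d| 0.138 deg 0.5
```

View pics/n10.png

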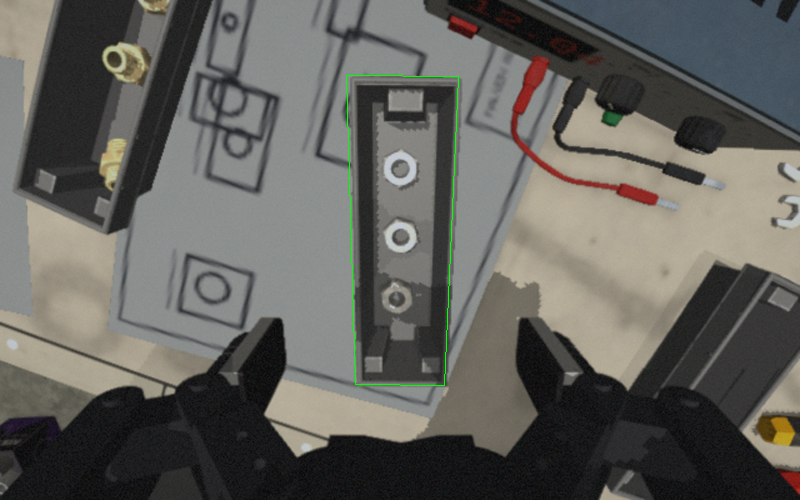

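Emit:
{"api": "jog_arm", "payload": {"commands": [[[0,0,0.03,0,0,0.008,100],[0,0,0.065,0,0,0.008,100],[0,0,0.1,0,0,0.008,100],[0,0,0.128,0,0,0.008,100],[0,0,0.138,0,0,0.008,100],[0,0,0.1385,0,0,0.008,100],[0,0,0.1385,0,0,0.008,100],[0,0,0.1385,0,0,0.008,60]]], "squeeze": 90}}

```text
time: 58.1
ee_pos: [0.5868, -0.0725, 0.1995]
orientation: [[0.927, 0.374, 0.005], [0.374, -0.927, -0.001], [0.004, 0.003, -1.0]]
ft_force: [0.0, -0.3, 1.1]
grip_width: 0.0727
```

Emit:
{"api": "jog_arm", "payload": {"commands": [[[0,0,0,0,0,0,50],[0,0,0,0,0,0,50],[0,0,0,0,0,0,50],[0,0,0,0,0,0,50],[0,0,0,0,0,0,50],[0,0,-0.005,0,0,0,50],[0,0,-0.015,0,0,0,50],[0,0,-0.02,0,0,0,50]]]}}

```text
time: 58.9
ee_pos: [0.5862, -0.0724, 0.2191]
orientation: [[0.927, 0.374, 0.003], [0.374, -0.927, -0.001], [0.003, 0.002, -1.0]]
ft_force: [0.5, -0.2, -3.9]
grip_width: 0.0642
```

```bash
python3 - <<'E'
from h import *
g=gp()
s=snap("wrist","n11",None,1.25)
E
```

```text
t 58.9 grasp pt [ 0.5867 -0.0725  0.0641] yaw -1.187 tilt [ 0.003 -0.001 -1.   ] w 0.0642 F [ 0.5 -0.2 -3.9] j [-0.24  0.25 -0.04  1.27 -0.    2.52]
```

View pics/n11.png

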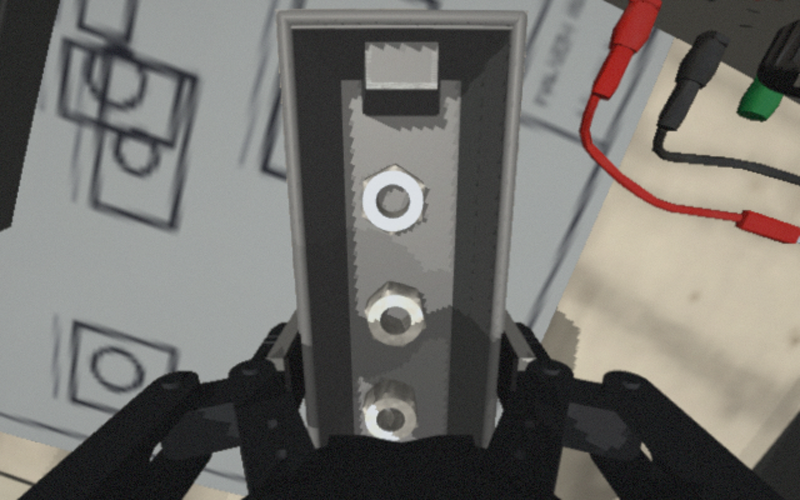

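```bash
python3 - <<'E'
from h import *
import pickle
s=snap("wrist");st=arm.state();g=gp()
Rm=st["orientation"]
zr=g[2]+.0117
P=np.array([onz(s,(x/1.25,y/1.25),zr) for x,y in [(280,12),(525,12)]])
print(np.round((P-g)@Rm,4))
print(np.linalg.norm(P[1]-P[0]))
print(np.round(Rm.T@(np.array([.50,.03,.145])-g),4))
E
```

```text
t 59.0 grasp pt [ 0.5879 -0.0728  0.0652] yaw -1.1869 tilt [ 0.006 -0.001 -1.   ] w 0.0642 F [-0.4 -0.1 -3.7] j [-0.24  0.25 -0.04  1.27 -0.    2.52]
[[ 0.1015 -0.0319 -0.0113]
 [ 0.1015  0.0318 -0.0111]]
0.06374495377506878
[-0.0426 -0.1279 -0.0805]
```

Emit:
{"api": "jog_arm", "payload": {"commands": [[[0,0,-0.025,0,0.005,0,50],[0,0,-0.05,0,0.005,0,50],[-0.003,-0.01,-0.075,0,0.005,-0.08,50],[-0.01,-0.03,-0.08,0,0.005,-0.18,50],[-0.017,-0.05,-0.08,0,0.005,-0.28,50],[-0.025,-0.075,-0.08,0,0.005,-0.39,50],[-0.033,-0.1,-0.08,0,0.005,-0.5,50],[-0.04,-0.12,-0.08,0,0.005,-0.61,50]]]}}

```text
time: 59.8
ee_pos: [0.5032, 0.0249, 0.299]
orientation: [[0.541, 0.841, 0.009], [0.841, -0.541, 0.002], [0.006, 0.006, -1.0]]
ft_force: [0.5, -0.1, -4.5]
grip_width: 0.0645
```

Emit:
{"api": "jog_arm", "payload": {"commands": [[[0,0,0,0,0,-0.12,50],[0,0,0,0,0,-0.24,50],[0,0,0,0,0,-0.36,50],[0,0,0,0,0,-0.48,50],[0,0,0,0,0,-0.6,50],[0,0,0,0,0,-0.72,50],[0,0,0,0,0,-0.84,50],[0,0,0,0,0,-0.96,50]]]}}

```text
time: 60.6
ee_pos: [0.5029, 0.0249, 0.2985]
orientation: [[-0.383, 0.924, 0.008], [0.924, 0.383, 0.002], [-0.001, 0.008, -1.0]]
ft_force: [-0.3, 0.5, -3.7]
grip_width: 0.0642
```

```bash
python3 - <<'E'
from h import *
g=gp(); mv((.6255,.139,.145),-.075+np.pi/2)
s=snap("wrist","b1",None,1.25)
E
```

```text
t 60.6 grasp pt [0.5041 0.0252 0.1435] yaw 0.3929 tilt [ 0.008  0.002 -1.   ] w 0.0642 F [-0.3  0.5 -3.7] j [-0.08 -0.01 -0.17  1.4   0.    1.09]
shift [ 0.0585  0.1569 -0.0004] rot [ 0.0066  0.005  -1.1029] |d| 0.167 deg 63.2
```

View pics/b1.png

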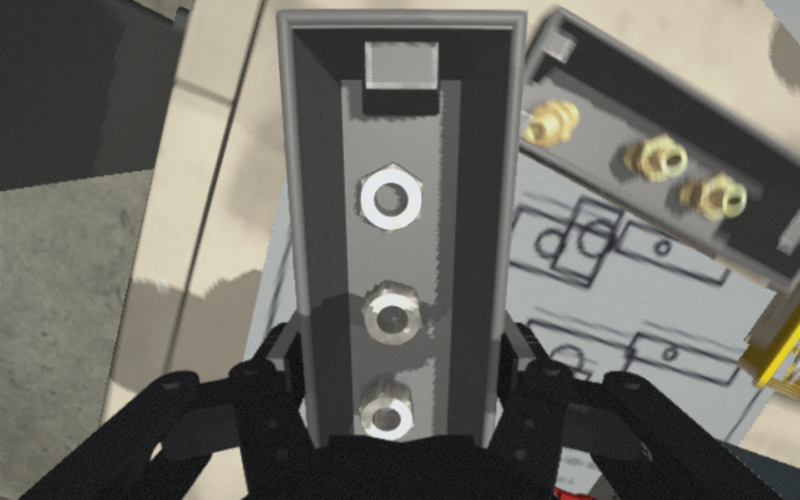

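Emit:
{"api": "jog_arm", "payload": {"commands": [[[0,0,0,0,0,-0.14,50],[0.004,0.01,0,0,0,-0.28,50],[0.01,0.028,0,0,0,-0.42,50],[0.02,0.052,0,0,0,-0.56,50],[0.03,0.08,0,0,0,-0.7,50],[0.04,0.105,0,0,0,-0.84,50],[0.05,0.13,0,0,0,-0.98,50],[0.0575,0.153,0,0.006,0.005,-1.1,50]]]}}

```text
time: 61.45
ee_pos: [0.6224, 0.1381, 0.299]
orientation: [[-0.997, 0.071, -0.001], [0.071, 0.997, 0.001], [0.001, 0.001, -1.0]]
ft_force: [-0.5, 0.5, -4.7]
grip_width: 0.0641
```

Emit:
{"api": "jog_arm", "payload": {"commands": [[[0,0,0,0,0,0,50],[0,0,0,0,0,0,50],[0,0,0,0,0,0,50],[0,0,0,0,0,0,50],[0,0,0,0,0,0,50],[0,0,0,0,0,0,50],[0,0,0,0,0,0,50],[0,0,0,0,0,0,50]]]}}

```text
time: 62.25
ee_pos: [0.6224, 0.1379, 0.2991]
orientation: [[-0.997, 0.071, -0.0], [0.071, 0.997, 0.001], [0.001, 0.001, -1.0]]
ft_force: [0.0, -0.0, -4.4]
grip_width: 0.0642
```

```bash
python3 - <<'E'
from h import *
g=gp(); mv((.6255,.139,.11),-.075+np.pi/2)
s=snap("wrist")
q=(np.array([.6275,.139]),-.075)
overlay(s,[(rect(*q,.21,.066,.056),(0,255,0))],"b2",(0,0,640,400),1.25)
E
```

```text
t 62.25 grasp pt [0.6223 0.138  0.1441] yaw 1.4994 tilt [-0.     0.001 -1.   ] w 0.0642 F [ 0.  -0.  -4.4] j [0.11 0.34 0.23 1.46 0.   0.18]
shift [-0.0031  0.0013  0.0341] rot [ 0.0005 -0.0005  0.0036] |d| 0.034 deg 0.2
```

View pics/b2.png

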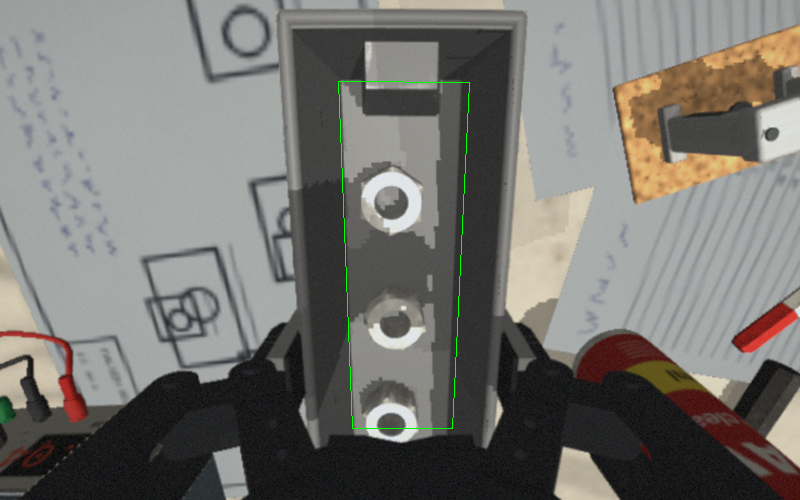

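Emit:
{"api": "jog_arm", "payload": {"commands": [[[-0.003,0.0013,0,0,0,0.0036,50],[-0.003,0.0013,0.01,0,0,0.0036,50],[-0.003,0.0013,0.02,0,0,0.0036,50],[-0.003,0.0013,0.03,0,0,0.0036,50],[-0.003,0.0013,0.038,0,0,0.0036,50],[-0.003,0.0013,0.042,0,0,0.0036,50],[-0.003,0.0013,0.044,0,0,0.0036,50],[-0.003,0.0013,0.044,0,0,0.0036,50]]]}}

```text
time: 63.1
ee_pos: [0.6254, 0.1391, 0.2548]
orientation: [[-0.997, 0.075, -0.001], [0.075, 0.997, 0.001], [0.001, 0.0, -1.0]]
ft_force: [-1.1, -0.3, -3.9]
grip_width: 0.0645
```

```bash
python3 - <<'E'
from h import *
g=gp(); mv((.6255,.139,.0885),-.075+np.pi/2)
s=snap("scene","b3",(250,150,370,260),6)
s=snap("wrist","b3w",None,1.25)
E
```

```text
t 63.1 grasp pt [0.6252 0.1391 0.0998] yaw 1.4959 tilt [-0.001  0.001 -1.   ] w 0.0645 F [-1.1 -0.3 -3.9] j [0.11 0.37 0.17 1.37 0.   0.19]
shift [-0.0001 -0.0001  0.0113] rot [ 0.0005 -0.001   0.0001] |d| 0.011 deg 0.1
```

View pics/b3.png

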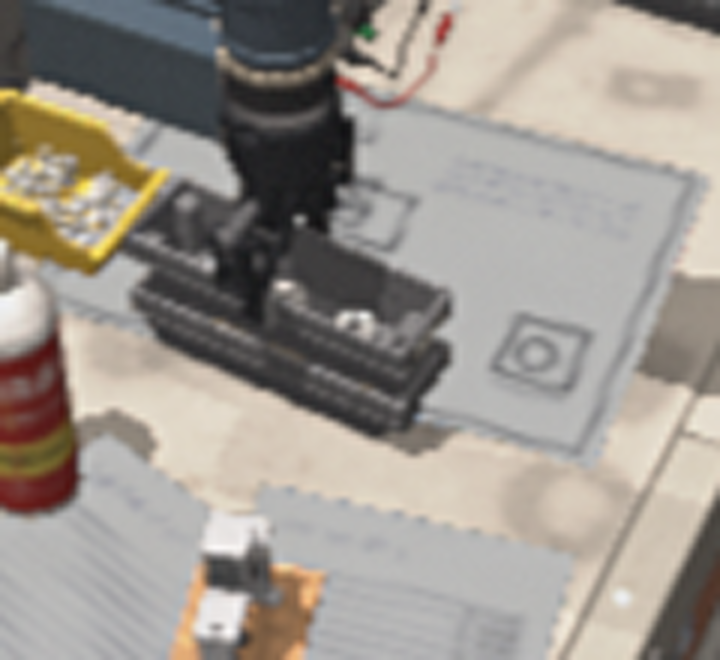

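View pics/b3w.png

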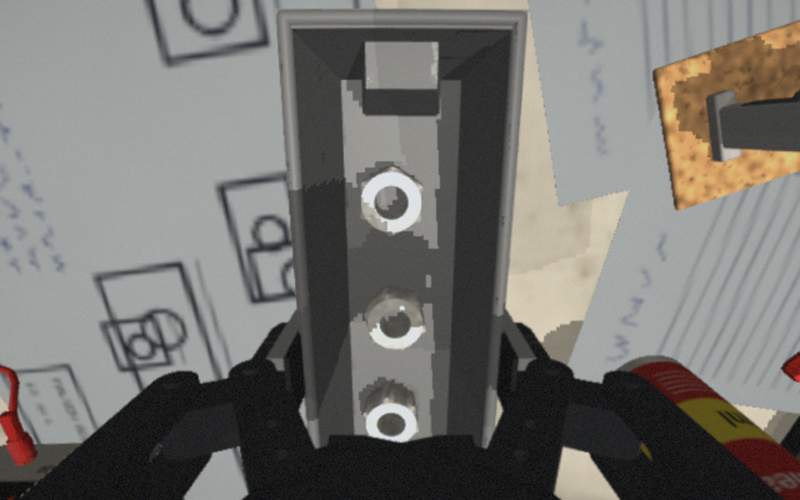

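Emit:
{"api": "jog_arm", "payload": {"commands": [[[0,0,0.002,0,0,0,50],[0,0,0.004,0,0,0,50],[0,0,0.006,0,0,0,50],[0,0,0.007,0,0,0,50],[0,0,0.008,0,0,0,50],[0,0,0.009,0,0,0,50],[0,0,0.0095,0,0,0,50],[0,0,0.0095,0,0,0,50]]]}}

```text
time: 64.0
ee_pos: [0.6257, 0.1391, 0.247]
orientation: [[-0.997, 0.075, 0.001], [0.075, 0.997, 0.001], [-0.001, 0.001, -1.0]]
ft_force: [-2.0, -1.4, 0.6]
grip_width: 0.0646
```

Emit:
{"api": "jog_arm", "payload": {"commands": [[[0,0,0.0005,0,0,0,50],[0,0,0.001,0,0,0,50],[0,0,0.0015,0,0,0,50],[0,0,0.002,0,0,0,50],[0,0,0.002,0,0,0,50],[0,0,0.002,0,0,0,50],[0,0,0.002,0,0,0,50],[0,0,0.002,0,0,0,50]]]}}

```text
time: 64.8
ee_pos: [0.6255, 0.1391, 0.2469]
orientation: [[-0.997, 0.075, 0.002], [0.075, 0.997, 0.001], [-0.002, 0.001, -1.0]]
ft_force: [-4.7, -0.4, 6.1]
grip_width: 0.0645
```

Emit:
{"api": "jog_arm", "payload": {"commands": [[[0,0,0,0,0,0,80],[0,0,0,0,0,0,90],[0,0,0,0,0,0,100],[0,0,0,0,0,0,100],[0,0,0,0,0,0,100],[0,0,-0.02,0,0,0,100],[0,0,-0.06,0,0,0,100],[0,0,-0.1,0,0,0,100]]]}}

```text
time: 65.6
ee_pos: [0.6249, 0.1389, 0.3464]
orientation: [[-0.997, 0.075, -0.001], [0.075, 0.997, 0.0], [0.001, 0.0, -1.0]]
ft_force: [1.1, -0.0, 0.8]
grip_width: 0.0853
```

Emit:
{"api": "jog_arm", "payload": {"commands": [[[0.01,-0.03,-0.02,0,0,0,100],[0.02,-0.06,-0.02,0,0,0,100],[0.02,-0.06,-0.02,0,0,0,100],[0.02,-0.06,-0.02,0,0,0,100],[0.02,-0.06,-0.02,0,0,0,100],[0.02,-0.06,-0.02,0,0,0,100],[0.02,-0.06,-0.02,0,0,0,100],[0.02,-0.06,-0.02,0,0,0,100]]]}}

```text
time: 66.4
ee_pos: [0.6006, 0.0811, 0.3659]
orientation: [[-0.997, 0.074, -0.002], [0.074, 0.997, 0.0], [0.002, 0.0, -1.0]]
ft_force: [0.6, -0.4, 0.1]
grip_width: 0.0854
```

```bash
python3 - <<'E'
from h import *
import pickle
g=gp()
s=snap("wrist")
pickle.dump(s,open("b4.pkl","wb"))
q=(np.array([.6275,.139]),-.075)
overlay(s,[(rect(*q,.21,.066,.056),(0,255,0)),(rect(*q,.21,.066,.102),(0,0,255))],"b4",(0,0,640,400),1.25)
S=snap("scene","b4s",(250,150,370,260),6)
E
```

```text
t 66.4 grasp pt [0.6003 0.0812 0.2109] yaw 1.4967 tilt [-0.002  0.    -1.   ] w 0.0854 F [ 0.6 -0.4  0.1] j [0.02 0.26 0.26 1.57 0.   0.1 ]
```

View pics/b4.png

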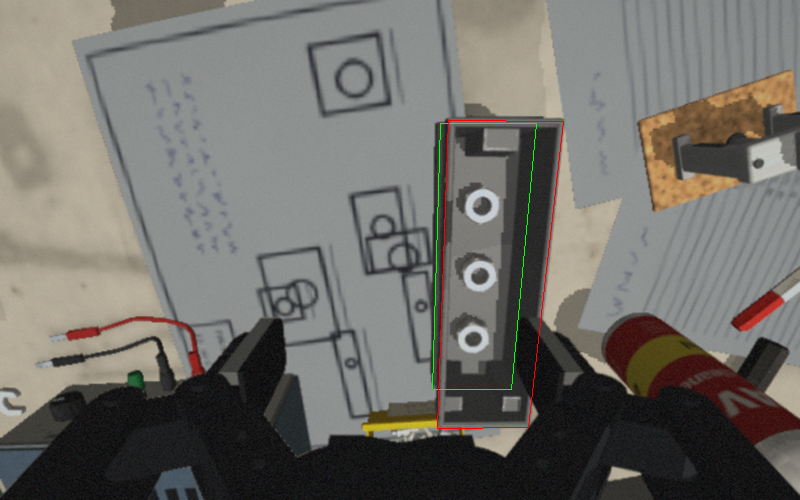

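View pics/b4s.png

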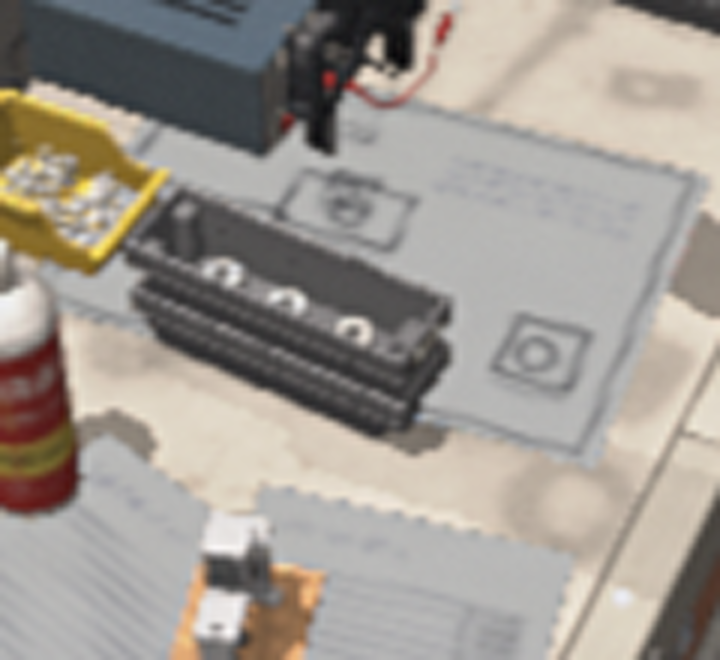

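```bash
python3 - <<'E'
from h import *
mv((.5631,-.3456,.18),-.0284+np.pi/2)
E
```

```text
shift [ 0.0056 -0.4282  0.0311] rot [ 0.0003 -0.0015 -0.046 ] |d| 0.429 deg 2.6
```

Emit:
{"api": "jog_arm", "payload": {"commands": [[[0,-0.04,0,0,0,0,100],[0,-0.09,0,0,0,0,100],[0.005,-0.14,0,0,0,0,100],[0.005,-0.19,0,0,0,0,100],[0.005,-0.24,0,0,0,-0.046,100],[0.005,-0.29,0.01,0,0,-0.046,100],[0.005,-0.34,0.02,0,0,-0.046,100],[0.005,-0.39,0.03,0,0,-0.046,100]]]}}

```text
time: 67.3
ee_pos: [0.5664, -0.3064, 0.3367]
orientation: [[-1.0, 0.028, -0.001], [0.028, 1.0, 0.0], [0.001, 0.0, -1.0]]
ft_force: [1.2, 0.2, 0.1]
grip_width: 0.0854
```

```bash
python3 - <<'E'
from h import *
mv((.5631,-.3456,.18),-.0284+np.pi/2)
E
```

```text
shift [ 0.0022 -0.0393  0.0017] rot [ 0.0001 -0.0007  0.    ] |d| 0.039 deg 0.0
```

Emit:
{"api": "jog_arm", "payload": {"commands": [[[0.002,-0.025,0,0,0,0,100],[0.002,-0.039,0.002,0,0,0,100],[0.002,-0.039,0.002,0,0,0,100],[0.002,-0.039,0.002,0,0,0,100],[0.002,-0.039,0.002,0,0,0,100],[0.002,-0.039,0.002,0,0,0,100],[0.002,-0.039,0.002,0,0,0,100],[0.002,-0.039,0.002,0,0,0,100]]]}}

```text
time: 68.1
ee_pos: [0.5636, -0.3445, 0.335]
orientation: [[-1.0, 0.027, -0.0], [0.027, 1.0, -0.0], [0.0, -0.0, -1.0]]
ft_force: [0.1, -0.4, -0.7]
grip_width: 0.0856
```

```bash
python3 - <<'E'
from h import *
import pickle
g=gp()
s=snap("wrist");pickle.dump(s,open("c1.pkl","wb"))
q=(np.array([.5631,-.3456]),-.0284)
overlay(s,[(rect(*q,.21,.066,.056),(0,255,0))],"c1",(0,0,640,400),1.25)
E
```

```text
t 68.1 grasp pt [ 0.5635 -0.3445  0.18  ] yaw 1.5436 tilt [-0. -0. -1.] w 0.0856 F [ 0.1 -0.4 -0.7] j [-0.65  0.4   0.38  1.55 -0.   -0.62]
```

View pics/c1.png

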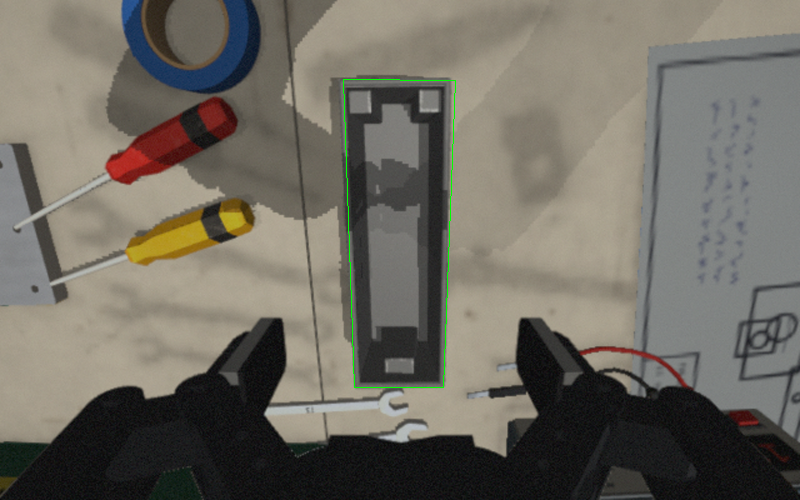

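Emit:
{"api": "jog_arm", "payload": {"commands": [[[0,-0.001,0.03,0,0,0.002,100],[0,-0.001,0.065,0,0,0.002,100],[0,-0.001,0.1,0,0,0.002,100],[0,-0.001,0.128,0,0,0.002,100],[0,-0.001,0.1375,0,0,0.002,100],[0,-0.001,0.138,0,0,0.002,100],[0,-0.001,0.138,0,0,0.002,100],[0,-0.001,0.138,0,0,0.002,60]]], "squeeze": 90}}

```text
time: 68.95
ee_pos: [0.5644, -0.3464, 0.1997]
orientation: [[-1.0, 0.03, 0.003], [0.03, 1.0, -0.003], [-0.003, -0.003, -1.0]]
ft_force: [-0.0, 0.7, 0.3]
grip_width: 0.0731
```

Emit:
{"api": "jog_arm", "payload": {"commands": [[[0,0,0,0,0,0,50],[0,0,0,0,0,0,50],[0,0,0,0,0,0,50],[0,0,0,0,0,0,50],[0,0,0,0,0,0,50],[0,0,0,0,0,0,50],[0,0,0,0,0,0,50],[0,0,0,0,0,0,50]]]}}

```text
time: 69.75
ee_pos: [0.5649, -0.3468, 0.2012]
orientation: [[-1.0, 0.03, 0.005], [0.03, 1.0, -0.005], [-0.006, -0.004, -1.0]]
ft_force: [0.3, -0.4, 4.4]
grip_width: 0.0644
```

```bash
python3 - <<'E'
from h import *
g=gp()
s=snap("wrist","c2",None,1.25)
E
```

```text
t 69.75 grasp pt [ 0.5657 -0.3475  0.0462] yaw 1.5412 tilt [ 0.005 -0.005 -1.   ] w 0.0644 F [ 0.3 -0.4  4.4] j [-0.65  0.45  0.16  1.28 -0.   -0.62]
```

View pics/c2.png

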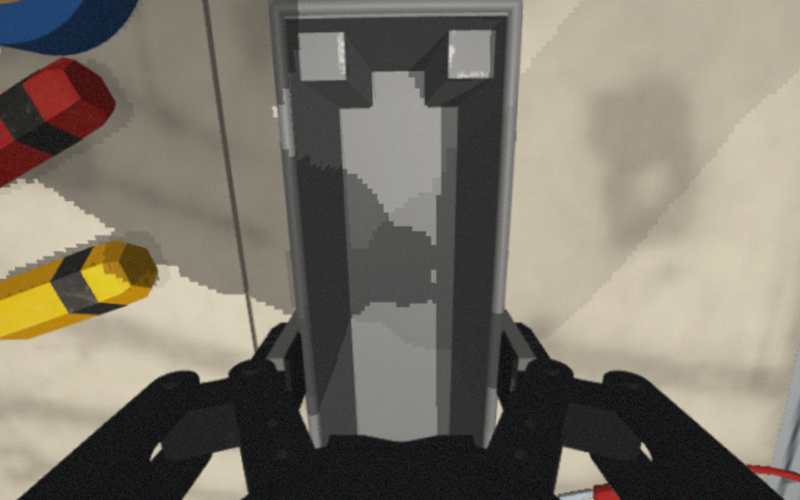

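Emit:
{"api": "jog_arm", "payload": {"commands": [[[0,0,-0.01,0,0,0,50],[0,0,-0.03,0,0,0,50],[0,0,-0.06,-0.002,0.002,0,50],[0,0,-0.095,-0.004,0.004,0,50],[0,0,-0.125,-0.004,0.005,0,50],[0,0,-0.14,-0.004,0.005,0,50],[0,0,-0.14,-0.004,0.005,0,50],[0,0,-0.14,-0.004,0.005,0,50]]]}}

```text
time: 70.6
ee_pos: [0.5639, -0.3461, 0.3401]
orientation: [[-1.0, 0.03, -0.001], [0.03, 1.0, 0.001], [0.001, 0.001, -1.0]]
ft_force: [-0.2, -0.5, -3.1]
grip_width: 0.0643
```

```bash
python3 - <<'E'
from h import *
g=gp(); mv((.629,.139,.185),-.075+np.pi/2)
s=snap("wrist","c3",None,1.25)
E
```

```text
t 70.6 grasp pt [ 0.5638 -0.346   0.1851] yaw 1.5412 tilt [-0.001  0.001 -1.   ] w 0.0643 F [-0.2 -0.5 -3.1] j [-0.65  0.41  0.39  1.56 -0.   -0.62]
shift [-5.070e-02  4.868e-01  4.000e-04] rot [ 0.0006 -0.0009  0.0454] |d| 0.489 deg 2.6
```

View pics/c3.png

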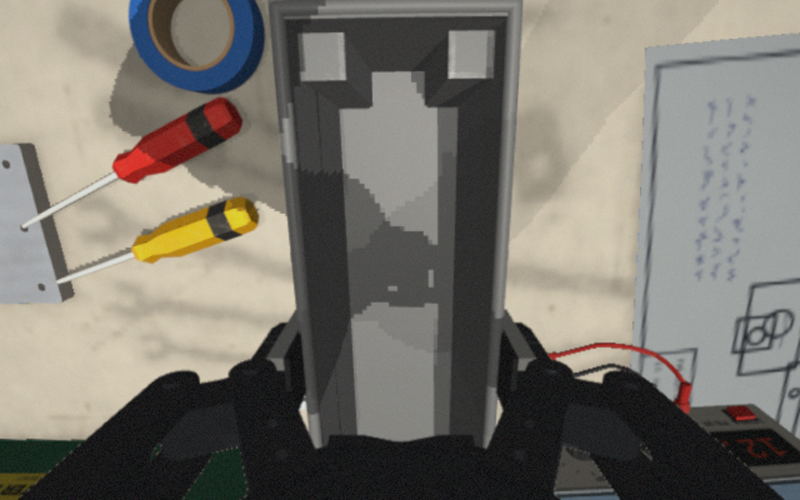

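Emit:
{"api": "jog_arm", "payload": {"commands": [[[-0.003,0.03,0,0,0,0.005,50],[-0.007,0.07,0,0,0,0.01,50],[-0.011,0.115,0,0,0,0.02,50],[-0.016,0.16,0,0,0,0.025,50],[-0.021,0.205,0,0,0,0.03,50],[-0.026,0.25,0,0,0,0.035,50],[-0.031,0.295,0,0,0,0.04,50],[-0.035,0.34,0,0,0,0.045,50]]]}}

```text
time: 71.45
ee_pos: [0.6081, -0.0052, 0.3367]
orientation: [[-0.997, 0.075, -0.007], [0.075, 0.997, 0.002], [0.007, 0.002, -1.0]]
ft_force: [0.2, -0.5, -2.1]
grip_width: 0.0642
```

```bash
python3 - <<'E'
from h import *
g=gp(); mv((.629,.139,.185),-.075+np.pi/2)
E
```

```text
t 71.45 grasp pt [ 0.607  -0.0048  0.1817] yaw 1.4959 tilt [-0.007  0.002 -1.   ] w 0.0642 F [ 0.2 -0.5 -2.1] j [-0.12  0.27  0.21  1.52  0.   -0.04]
shift [-0.01    0.1454 -0.0031] rot [ 0.0019 -0.0072  0.0001] |d| 0.146 deg 0.4
```

Emit:
{"api": "jog_arm", "payload": {"commands": [[[-0.003,0.035,0,0,-0.004,0,50],[-0.006,0.075,0,0.002,-0.007,0,50],[-0.009,0.115,0,0.002,-0.007,0,50],[-0.01,0.14,0,0.002,-0.007,0,50],[-0.01,0.1455,0,0.002,-0.007,0,50],[-0.01,0.1455,0,0.002,-0.007,0,50],[-0.01,0.1455,0,0.002,-0.007,0,50],[-0.01,0.1455,0,0.002,-0.007,0,50]]]}}

```text
time: 72.25
ee_pos: [0.6289, 0.1377, 0.3363]
orientation: [[-0.997, 0.077, -0.001], [0.077, 0.997, -0.001], [0.001, -0.001, -1.0]]
ft_force: [0.3, -0.2, -1.9]
grip_width: 0.0641
```

```bash
python3 - <<'E'
from h import *
g=gp(); mv((.629,.139,.142),-.075+np.pi/2)
s=snap("wrist")
q=(np.array([.6275,.139]),-.075)
h=g[2]-.0462
overlay(s,[(rect(*q,.21,.066,h+.056),(0,255,0))],"c4",(0,0,640,400),1.25)
S=snap("scene","c4s",(250,130,370,260),5)
E
```

```text
t 72.25 grasp pt [0.6287 0.1376 0.1813] yaw 1.4941 tilt [-0.001 -0.001 -1.   ] w 0.0641 F [ 0.3 -0.2 -1.9] j [ 0.11  0.36  0.32  1.54 -0.    0.19]
shift [-0.0001  0.0013  0.0393] rot [-0.0009 -0.0013 -0.0017] |d| 0.039 deg 0.1
```

View pics/c4.png

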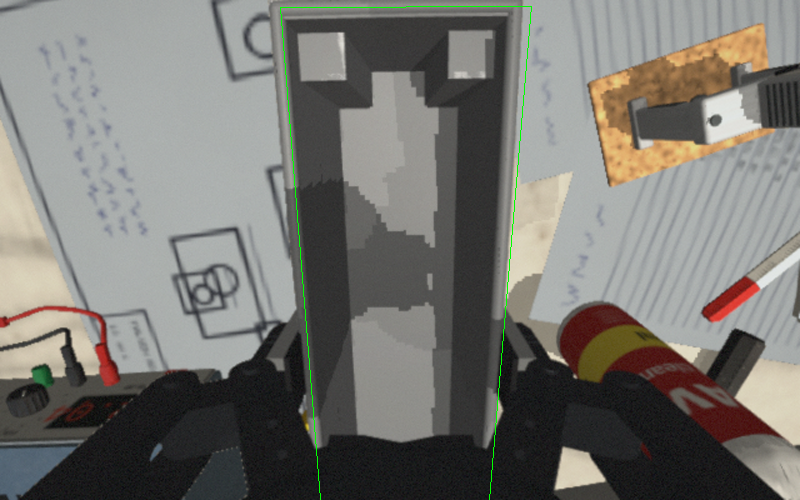

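View pics/c4s.png

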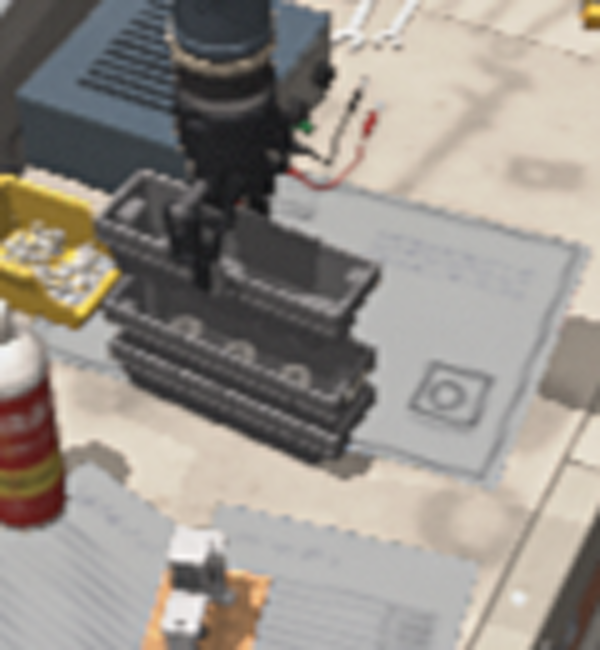

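Emit:
{"api": "jog_arm", "payload": {"commands": [[[-0.001,0.0022,0,0,-0.001,0.006,50],[-0.001,0.0022,0.008,0,-0.001,0.006,50],[-0.001,0.0022,0.016,0,-0.001,0.006,50],[-0.001,0.0022,0.022,0,-0.001,0.006,50],[-0.001,0.0022,0.028,0,-0.001,0.006,50],[-0.001,0.0022,0.033,0,-0.001,0.006,50],[-0.001,0.0022,0.036,0,-0.001,0.006,50],[-0.001,0.0022,0.036,0,-0.001,0.006,50]]]}}

```text
time: 73.15
ee_pos: [0.6299, 0.1399, 0.3]
orientation: [[-0.997, 0.083, -0.001], [0.083, 0.997, -0.001], [0.001, -0.001, -1.0]]
ft_force: [-0.1, 0.4, -2.0]
grip_width: 0.064
```

```bash
python3 - <<'E'
from h import *
g=gp()
s=snap("wrist")
q=(np.array([.6275,.139]),-.075)
h=g[2]-.0462
overlay(s,[(rect(*q,.21,.066,h+.056),(0,255,0))],"c5",(0,0,640,400),1.25)
E
```

```text
t 73.15 grasp pt [0.6298 0.1398 0.145 ] yaw 1.4881 tilt [-0.001 -0.001 -1.   ] w 0.064 F [-0.1  0.4 -2. ] j [ 0.11  0.36  0.26  1.46 -0.    0.2 ]
```

View pics/c5.png

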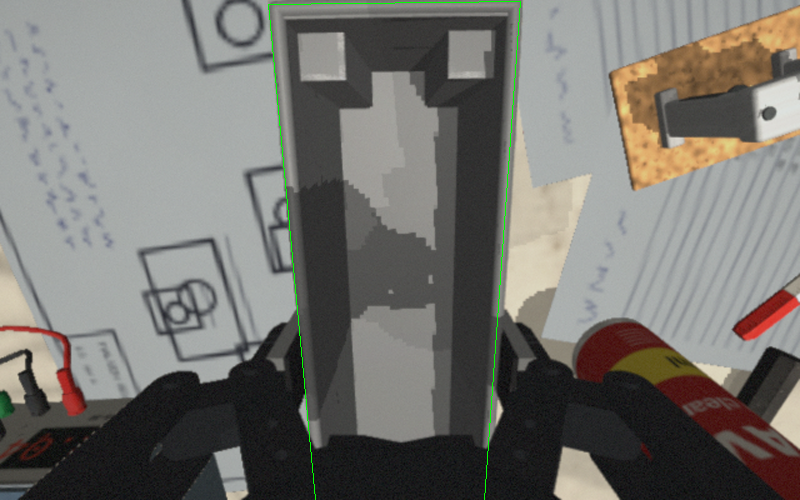

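Emit:
{"api": "jog_arm", "payload": {"commands": [[[0,0,0.001,0,0,0,50],[0,0,0.002,0,0,0,50],[0,0,0.003,0,0,0,50],[0,0,0.004,0,0,0,50],[0,0,0.005,0,0,0,50],[0,0,0.006,0,0,0,50],[0,0,0.0065,0,0,0,50],[0,0,0.0065,0,0,0,50]]]}}

```text
time: 74.0
ee_pos: [0.63, 0.1399, 0.2939]
orientation: [[-0.997, 0.083, -0.0], [0.083, 0.997, -0.001], [0.0, -0.001, -1.0]]
ft_force: [0.2, -0.3, -1.6]
grip_width: 0.0643
```

Emit:
{"api": "jog_arm", "payload": {"commands": [[[0,0,0.0005,0,0,0,50],[0,0,0.001,0,0,0,50],[0,0,0.0015,0,0,0,50],[0,0,0.002,0,0,0,50],[0,0,0.0025,0,0,0,50],[0,0,0.003,0,0,0,50],[0,0,0.003,0,0,0,50],[0,0,0.003,0,0,0,50]]]}}

```text
time: 74.8
ee_pos: [0.6298, 0.14, 0.2931]
orientation: [[-0.997, 0.083, 0.001], [0.082, 0.997, -0.001], [-0.002, -0.0, -1.0]]
ft_force: [-5.0, -1.2, 7.4]
grip_width: 0.0642
```

Emit:
{"api": "jog_arm", "payload": {"commands": [[[0,0,0,0,0,0,80],[0,0,0,0,0,0,90],[0,0,0,0,0,0,100],[0,0,0,0,0,0,100],[0,0,0,0,0,0,100],[0,0,-0.02,0,0,0,100],[0,0,-0.06,0,0,0,100],[0,0,-0.1,0,0,0,100]]]}}

```text
time: 75.6
ee_pos: [0.6293, 0.1399, 0.3926]
orientation: [[-0.997, 0.083, -0.002], [0.083, 0.997, -0.001], [0.002, -0.001, -1.0]]
ft_force: [1.7, 0.5, 1.4]
grip_width: 0.0856
```

Emit:
{"api": "jog_arm", "payload": {"commands": [[[0.03,-0.03,-0.02,0,0,0,100],[0.06,-0.06,-0.02,0,0,0,100],[0.08,-0.1,-0.02,0,0,0,100],[0.08,-0.12,-0.02,0,0,0,100],[0.08,-0.12,-0.02,0,0,0,100],[0.08,-0.12,-0.02,0,0,0,100],[0.08,-0.12,-0.02,0,0,0,100],[0.08,-0.12,-0.02,0,0,0,100]]]}}

```text
time: 76.4
ee_pos: [0.5401, 0.0279, 0.4127]
orientation: [[-0.997, 0.081, -0.002], [0.081, 0.997, -0.001], [0.002, -0.001, -1.0]]
ft_force: [-0.5, -0.2, -0.3]
grip_width: 0.0855
```

```bash
python3 - <<'E'
from h import *
g=gp()
s=snap("wrist")
q=(np.array([.6275,.139]),-.075)
overlay(s,[(rect(*q,.21,.066,.148),(0,255,0)),(rect(*q,.21,.066,.102),(0,0,255)),(rect(*q,.21,.066,.056),(255,0,0))],"c6",(0,0,640,400),1.25)
S=snap("scene")
overlay(S,[],"c6s",(250,130,370,260),5)
overlay(S,[(rect(*q,.21,.066,.148),(0,255,0)),(rect(*q,.21,.066,.102),(0,0,255)),(rect(*q,.21,.066,.056),(255,0,0))],"c6t",(250,130,370,260),5)
E
```

```text
t 76.4 grasp pt [0.5397 0.0278 0.2577] yaw 1.4895 tilt [-0.002 -0.001 -1.   ] w 0.0855 F [-0.5 -0.2 -0.3] j [-0.07  0.09  0.16  1.64 -0.    0.01]
```

View pics/c6.png

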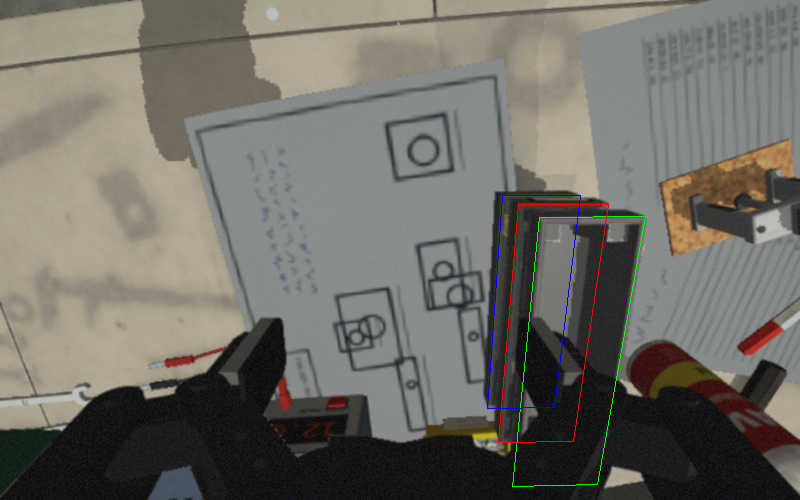

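View pics/c6s.png

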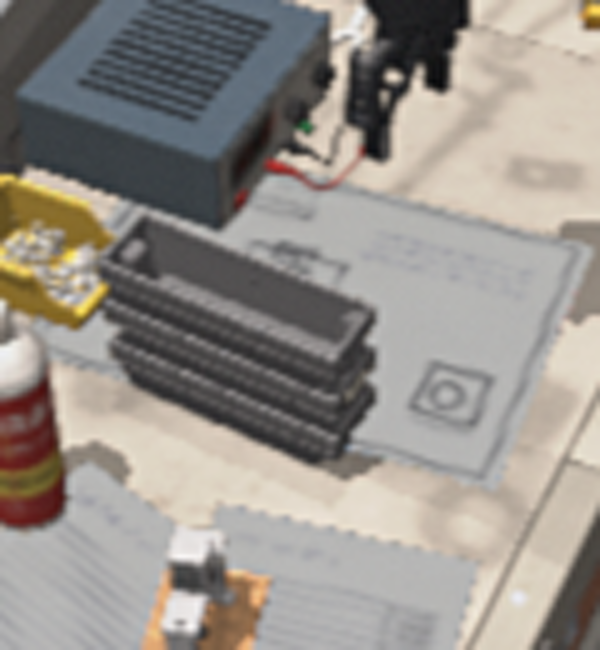

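View pics/c6t.png

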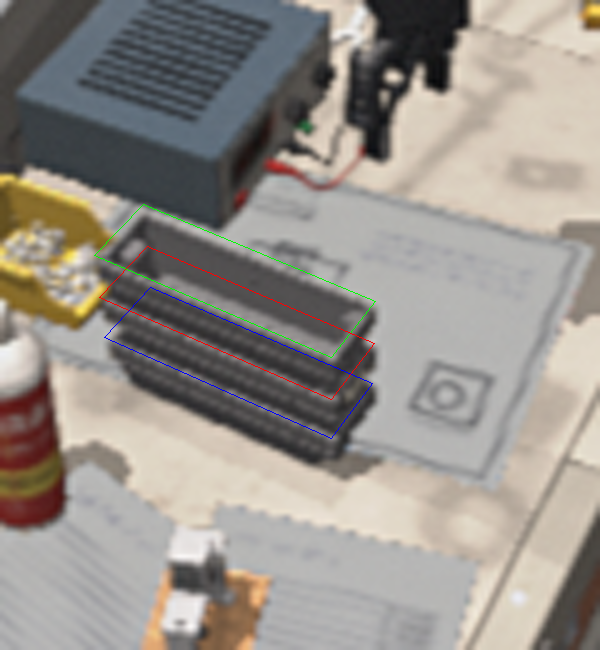

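Emit:
{"api": "jog_arm", "payload": {"commands": [[[0.01,-0.03,-0.01,0,0,0,100],[0.02,-0.07,-0.02,0,0,0,100],[0.03,-0.1,-0.03,0,0,0,100],[0.03,-0.13,-0.03,0,0,0,100],[0.03,-0.13,-0.03,0,0,0,100],[0.03,-0.13,-0.03,0,0,0,100],[0.03,-0.13,-0.03,0,0,0,100],[0.03,-0.13,-0.03,0,0,0,100]]]}}

```text
time: 77.3
ee_pos: [0.4999, -0.0983, 0.4426]
orientation: [[-0.997, 0.079, -0.003], [0.079, 0.997, -0.0], [0.003, -0.001, -1.0]]
ft_force: [0.3, 0.3, 0.3]
grip_width: 0.0856
```

```bash
python3 - <<'E'
from h import *
g=gp()
s=snap("wrist")
q=(np.array([.6275,.139]),-.075)
overlay(s,[],"c7",(0,0,640,400),1.25)
overlay(s,[(rect(*q,.21,.066,.148),(0,255,0)),(rect(*q,.21,.066,.102),(0,0,255)),(rect(*q,.21,.066,.056),(255,0,0))],"c8",(400,120,640,400),2.1)
overlay(s,[],"c9",(400,120,640,400),2.1)
print(arm.pinpoint("gauge_foot_tip","wrist"))
E
```

```text
t 77.3 grasp pt [ 0.4995 -0.0983  0.2876] yaw 1.4913 tilt [-0.003 -0.    -1.   ] w 0.0856 F [0.3 0.3 0.3] j [-0.33  0.02  0.15  1.7  -0.   -0.25]
[{'pixel': [548.2, 288.1], 'score': 0.36}]
```

View pics/c7.png

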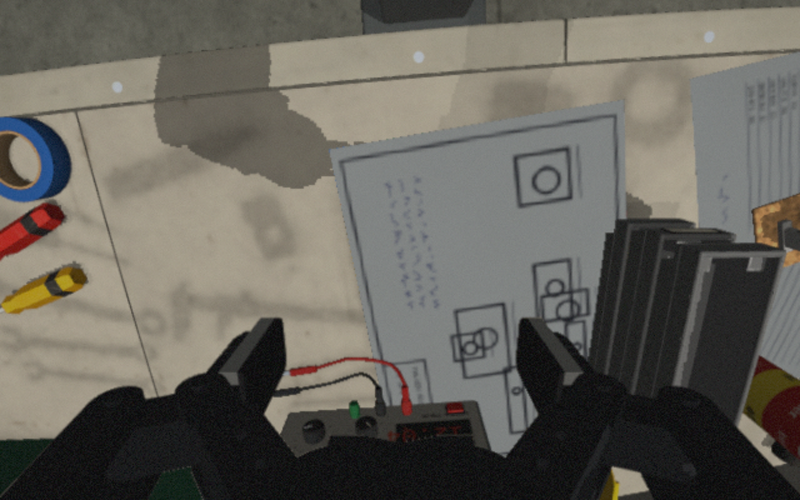

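View pics/c8.png

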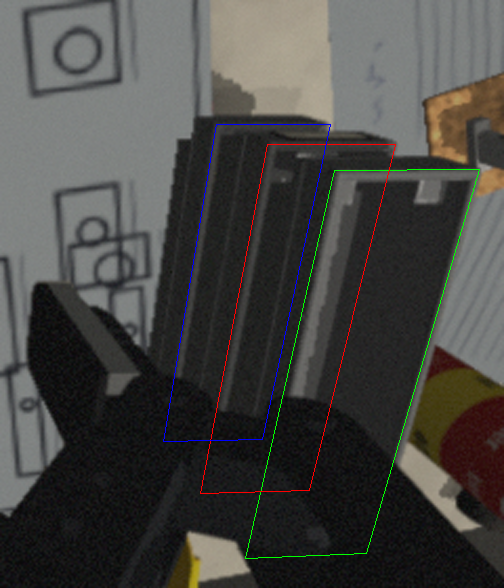

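View pics/c9.png

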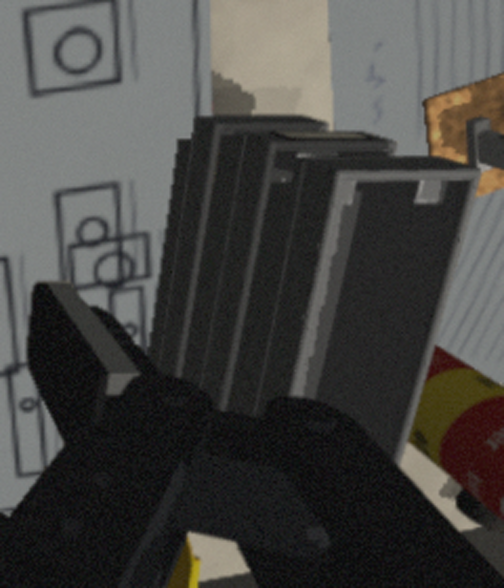

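```bash
python3 - <<'E'
from h import *
s=snap("top","t2",(220,120,500,280),2.8)
S=snap("scene","s2",(220,120,420,330),2.8)
E
```

```text
(no output)
```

View pics/t2.png

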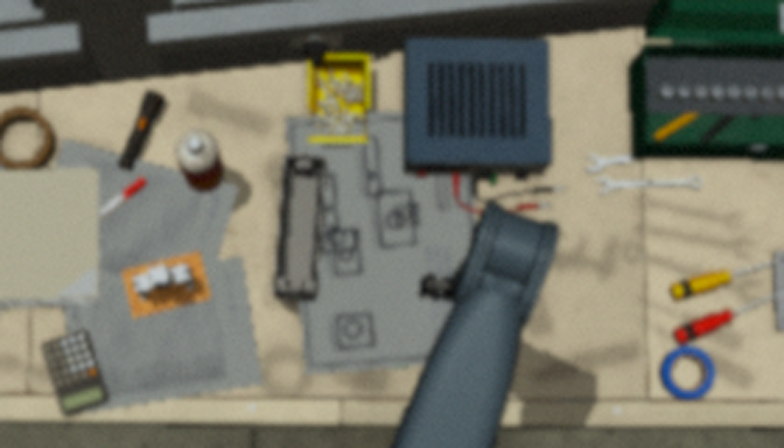

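View pics/s2.png

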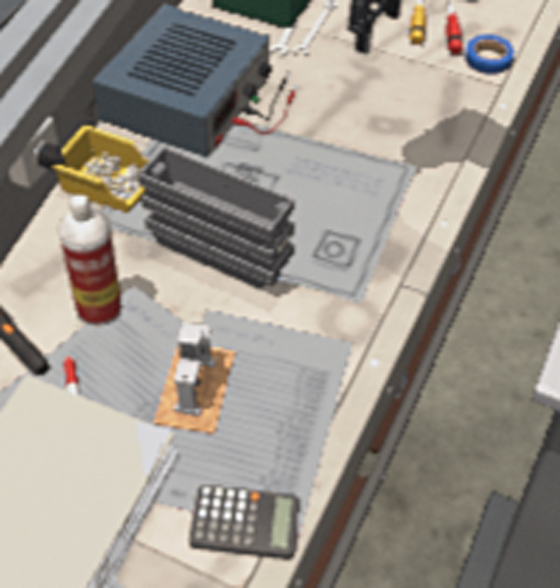

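```bash
python3 -c "
from cell import arm
print(arm.job_done(), arm.state()['time'])"
```

```text
the job is handed in; nothing more can be done
the job is handed in; nothing more can be done
```

The job is done and handed in at about 77 s; no verdict was reported.

- **Gauge:** I stood it astride the right-hand fitting on the bare bench, with the foot on top and nothing touching it for about 3 s. I then put it back on its cork mat; the last pictures show it upright there.
- **Sorting:** All three brass fittings went into the leftmost tote and all three steel nuts into the middle one. One fitting tipped over inside its tote, but it stays below the ledges.
- **Stack:** The nut tote went on turned half a turn, and the empty tote went on top, the same way round as the bottom one. The top tote met resistance at the height its ledges should give. The nut tote seated about 1.7 mm higher than I had worked out, within what my hold estimate can tell.
- **Last checks:** In the wrist picture the rims lie at about 56, 102 and 148 mm, level and square where they show; the gripper hid the far end of the stack. The fixed-camera pictures show the stack upright, no parts left on the bench, and the can, calculator and tape roll where they started. The scene camera's overlay was a few pixels off, but by a similar amount for all three totes, so I took it as calibration error.

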